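Load a marking batch and start it

ROBOT

A 7-joint arm with a two-finger parallel gripper is mounted at the origin on the work surface. World frame = base frame: x ahead of the robot, y to its left, z up, the work surface at z = 0. Lengths are in m, angles in rad, forces in N, time in s.
With the tool pointing down it reaches from about 0.425 to 0.925 m from the base axis. Payload 6.8 kg.
Tool frame: the origin (TCP) lies at the very end of the fingers, on their centre line; the grasp point (between the pads) lies 19 mm behind it; z points along the fingers, x is the direction in which the jaws open and shut, and the axes are right-handed (so a half turn about z gives the same grasp; the last joint's range is limited). The gripper opens to 85 mm and grips with 20 to 120 N. Pads are 22 mm wide; open, the fingers measure 114 mm over their backs; the gripper's body (76 mm by 85 mm) begins 54 mm behind the grasp point. The pads swing forward as they close: fully open they stand 13 mm farther back than shut.
Start: joints at [-1.242, 0.477, 0.022, 1.555, -0.011, 1.109, -0.083], TCP at [0.286, 0.612, 0.231] pointing down, gripper open.
Joint ranges: [-2.96, 2.96], [-0.34, 2.1], [-1.41, 1.46], [0.24, 2.44], [-1.37, 4.51], [0.17, 1.92], [-2.96, 2.96]. Speed limits (rad/s): [2.39, 2.39, 3.14, 3.14, 3.14, 3.14, 3.14].

INTERFACE

Orientations are given as a unit quaternion [w, x, y, z].
In Python, from station import bot gives the robot as it stands.
- The arm moves only by the shell command python3 -m creep 'ROWS' [FORCE]. ROWS is JSON, a list that holds one entry, the list of rows, each a list of 7 numbers: the shift along the tool's x, y, z in cm, then the turn, a rotation vector about the tool's x, y, z in rad, then the opening, from 0 (shut) to 1 (fully open). In form: [[[dx, dy, dz, wx, wy, wz, claw], ...]]. A call has 1 to 10 rows; each row is the pose to reach, as a shift and turn from the pose commanded when the call began, along the tool's axes at that moment; what a row does not reach only later rows make up. A row lasts 1/8 s, in which the tool goes at most 62.5 mm and 10.7 degrees, less where a joint would pass 70% of its speed; a pose out of reach is approached as far as the arm can. A call with a gripper value outside its range is refused whole. The fingers move at their own pace and stop on an object; FORCE is the grip in N (left out, the last holds). Time passes only in rows, so rows that repeat a pose let the fingers close. It gives the time, the measured TCP pose, the force and the opening at its end, in the units of the state.
- bot.get_obs(): the state, without advancing time (a new reading comes with each control period).
- bot.read_camera(name): name is "side" or "top"; returns (picture, depth): 420x560x3 uint8, blue, green, red; 420x560 float32, m along the optical axis (not along the pixel's ray), 0 where there is no reading.
- bot.calibration(name): a dict with "mtx" (3x3 intrinsics, pixels), "rvec" (rotation vector, rad) and "tvec" (3), from world to camera coordinates, as OpenCV has them. Camera axes: x right, y down, z forward; pixel columns grow to the right and rows downward; lengths in m; the calibration is good to about 2 mm. A picture is of the moment at which its call begins. calibration takes no time and is no camera call.
- bot.hand_in(): hands the job in, once; it reports no verdict.
Trained networks look in the newest picture that a camera, given by its name, has taken for a name from the list of things; names that differ only in an ending like _2 or _b are one class to them, and where a whole thing is asked for, a point or a joint stands for the part that bears it (a point fixed in the world has none). Each returns a list of dicts, best first, with "p" (0 to 1); they miss things now and then, are a little off and sometimes report something else, mostly with a low value. They report only what shows in the picture. A call takes as long as a camera call.
- bot.find_in(camera, label): "xy" ([column, row] in pixels, amid what is visible of it).
- bot.silhouettes(camera, label): "mask" (420x560 bool, what is visible of it) and "xy" ([column, row] in pixels, amid what is visible of it).
The state is a dict: "t": time; "q": joint angles; "joint_vel": joint speeds; "joint_torque": joint torques, N m; "eef_pos": TCP position; "tool_rot": TCP orientation; "contact_force": force on the tool from outside, world axes, zero at the start; "torque": the same for the moment, N m; "gripper_width": opening from 0.0 (shut) to 1.0 (fully open).
Only numpy, scipy, OpenCV 4.12 (cv2) and the standard library are available. Lean on these libraries where they do the work, as an engineer would, in place of code of your own. Each camera call takes 0.05 s, during which the arm holds its last target.

TASK

Load the batch for the laser marker: stand every square bar upright in its own pocket of the yellow stand, orange nose up and foot down on the pocket floor, and lay every blue bracket flat in its own compartment of the white tray, rib up, in any order. When the whole batch is loaded, press the green start button well down and let it go; leave the red stop button, the mug, the label roll and the jar alone.

Things in the scene. Friction and masses are not known exactly. Their poses are not given: they have to be found in the camera images.
- bar1: Square aluminium bar 130 x 16 x 16 mm, 100 g, lying on the bench, with a 30 mm orange nose at one end and a thin dark line near the plain end (its foot). Origin at the bar's centre; its x axis runs along the bar towards the orange nose.
- bar1_foot (a point): Centre of the plain foot face of bar1, 65 mm from the bar's centre.
- bar2: Square aluminium bar 130 x 16 x 16 mm, 100 g, lying on the bench, with a 30 mm orange nose at one end and a thin dark line near the plain end (its foot). Origin at the bar's centre; its x axis runs along the bar towards the orange nose.
- bar2_foot (a point): Centre of the plain foot face of bar2, 65 mm from the bar's centre.
- bar3: Square aluminium bar 130 x 16 x 16 mm, 100 g, lying on the bench, with a 30 mm orange nose at one end and a thin dark line near the plain end (its foot). Origin at the bar's centre; its x axis runs along the bar towards the orange nose.
- bar3_foot (a point): Centre of the plain foot face of bar3, 65 mm from the bar's centre.
- bar4: Square aluminium bar 130 x 16 x 16 mm, 100 g, lying on the bench, with a 30 mm orange nose at one end and a thin dark line near the plain end (its foot). Origin at the bar's centre; its x axis runs along the bar towards the orange nose.
- bar4_foot (a point): Centre of the plain foot face of bar4, 65 mm from the bar's centre.
- stand: Yellow stand block fixed to the bench, 60 x 270 x 55 mm high, with one row of four square pockets, 20 mm wide, 45 mm deep (pocket floor 10 mm above the bench), 70 mm apart along its y axis; pocket sides are parallel to its x and y axes. Origin at the centre of its underside.
- stand_hole0 (a point): Centre of the mouth of stand pocket 0, at the top face of the stand (55 mm above the bench).
- stand_hole1 (a point): Centre of the mouth of stand pocket 1, at the top face of the stand (55 mm above the bench).
- stand_hole2 (a point): Centre of the mouth of stand pocket 2, at the top face of the stand (55 mm above the bench).
- stand_hole3 (a point): Centre of the mouth of stand pocket 3, at the top face of the stand (55 mm above the bench).
- bracket1: Blue flat bracket: base plate 90 x 36 x 6 mm, with an upright grip rib 40 mm long (along x), 10 mm thick (along y) in its middle, its top 50 mm above the underside; 90 g. Origin at the centre of the rib's top, 50 mm above the underside; x along its length, z up. May be absent (None).
- bracket2: Blue flat bracket: base plate 90 x 36 x 6 mm, with an upright grip rib 40 mm long (along x), 10 mm thick (along y) in its middle, its top 50 mm above the underside; 90 g. Origin at the centre of the rib's top, 50 mm above the underside; x along its length, z up. May be absent (None).
- bracket3: Blue flat bracket: base plate 90 x 36 x 6 mm, with an upright grip rib 40 mm long (along x), 10 mm thick (along y) in its middle, its top 50 mm above the underside; 90 g. Origin at the centre of the rib's top, 50 mm above the underside; x along its length, z up. May be absent (None).
- tray: White low tray fixed to the bench, 112 x 164 mm, floor 4 mm thick, walls 14 mm high and 5 mm thick, with three compartments side by side along its y axis, each 102 mm (along tray x) by 48 mm inside, their centres 53 mm apart (the middle one at the tray centre). Origin at the centre of its underside.
- panel: Blue control box fixed to the bench, 150 x 90 x 60 mm high, with the green start button (its robot side) and the red stop button on its top, 80 mm apart along its x axis. Origin at the centre of its underside.
- start_top (a point): Centre of the top of the green start button, 28 mm across; it is pressed straight down.
- start (a joint): Travel of the green start button, m: 0 up, 0.006 fully down; sprung, 5 N fully down.
- stop (a joint): Travel of the red stop button, m: 0 up, 0.006 fully down; to be left alone.
- mug: White mug, 76 mm across, 90 mm high, bystander. Origin at the centre of its underside.
- label_roll: Paper label roll standing on end, 70 mm across, 50 mm high, bystander. Origin at the centre of its underside.
- jar: Amber jar, 60 mm across, 80 mm high, bystander. Origin at the centre of its underside.

How it is judged:
By the outcome, as a careful person would: the job done as asked, in the order asked, and still so for the second after the job is handed in, with the robot touching nothing.
Of bracket1, bracket2, bracket3 only 1 to 3 are there at a start; the rules pass over those that are not, and their reading is None.
At some moment in a run one of bar1, bar2, bar3, bar4, bracket1, bracket2, bracket3 may be knocked a few centimetres aside while the robot is not near it.
It also fails if it takes over 210 s, if anything falls off the work surface, if the arm or the gripper's body presses on something with over 40 N, if the wrist force passes 120 N, or if a joint passes its speed limit or range.

## Working session

There is one attempt and no reset: what is moved stays moved. The work goes in short steps, Python scripts to look and compute and a shell command to move; the robot and the scene stay as the last step left them, time stands still between calls to the robot, and variables do not carry over. Pictures are saved under pics/ and viewed, and the job is handed in when it is done.

```bash
ls -la; mkdir -p pics
python3 - <<'E'
from station import bot
import cv2
o=bot.get_obs()
for k,v in o.items(): print(k,v)
for c in ("top","side"):
    p,d=bot.read_camera(c); cv2.imwrite(f"pics/{c}0.png",p)
    print(c,bot.calibration(c))
E
```

```text
total 12
drwxr-xr-x  3 agent agent 4096 Dec  6 16:21 .
drwxr-xr-x 23 root  root  4096 Dec  6 16:21 ..
drwxr-xr-x  2 agent agent 4096 Dec  6 16:21 pics
t 0.0
q [-1.24209842  0.47779879  0.0223747   1.55644577 -0.01151466  1.10930143
 -0.08308503]
joint_vel [ 3.45419845e-04 -6.99866533e-04 -6.76802190e-04  1.02357608e-03
  8.39693019e-04 -9.22704489e-05  2.87907011e-04]
joint_torque [ 2.28921863e-04 -5.96467638e+01  1.60826314e+00 -2.81201041e+01
  1.25361403e-02  9.51319991e-03  5.42172268e-05]
eef_pos [0.28533189 0.61107699 0.23032967]
tool_rot [ 5.47067465e-04  8.43516416e-01  5.37102620e-01 -7.30153661e-04]
contact_force [-0.52735054 -0.05239246  0.15110557]
torque [-0.02242518 -0.01155102 -0.03473618]
gripper_width 1.0027969990107888
top {'mtx': array([[467.64870519,   0.        , 278.23258838],
       [  0.        , 467.64870519, 210.60756479],
       [  0.        ,   0.        ,   1.        ]]), 'rvec': array([ 2.18733072, -2.21051088,  0.06691195]), 'tvec': array([0.03946202, 0.53864836, 1.24972493])}
side {'mtx': array([[397.85035797,   0.        , 279.69311988],
       [  0.        , 397.85035797, 206.32455655],
       [  0.        ,   0.        ,   1.        ]]), 'rvec': array([ 2.44005319, -0.3480668 ,  0.10939643]), 'tvec': array([-0.50833441,  0.19708321,  0.92514333])}
```

View pics/top0.png

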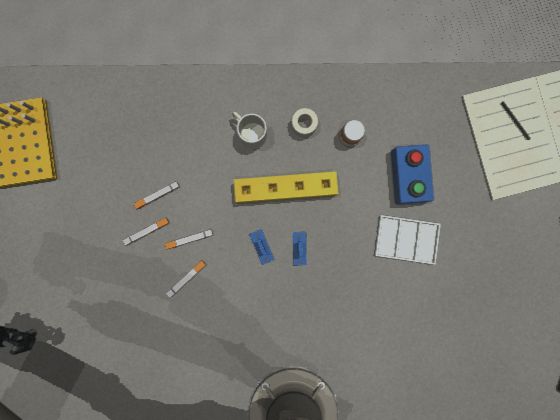

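View pics/side0.png

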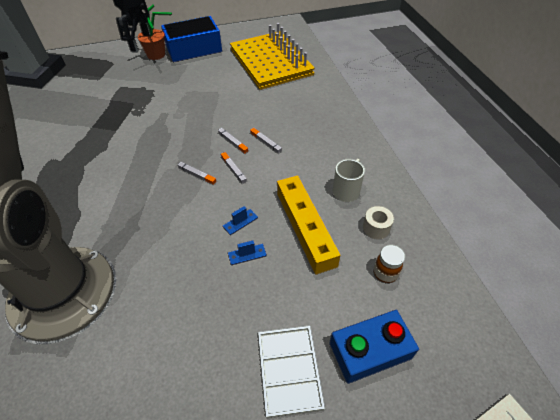

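```bash
cat > h.py <<'E'
import numpy as np, cv2
from scipy.optimize import least_squares
from scipy.spatial.transform import Rotation as R
from station import bot
CAL={c:bot.calibration(c) for c in("top","side")}
def proj(c,P):
    k=CAL[c]; return cv2.projectPoints(np.asarray(P,float).reshape(-1,1,3),k["rvec"],k["tvec"],k["mtx"],None)[0].reshape(-1,2)
def ray(c,uv,z):
    k=CAL[c]; Rm=cv2.Rodrigues(k["rvec"])[0]; C=-Rm.T@k["tvec"]
    d=Rm.T@np.linalg.inv(k["mtx"])@np.array([uv[0],uv[1],1.]); return C+d*(z-C[2])/d[2]
def box(cx,cy,cz,lx,ly,lz):
    return np.array([[cx+a*lx/2,cy+b*ly/2,cz+e*lz/2] for a in(-1,1) for b in(-1,1) for e in(-1,1)])
# models, origin at underside centre
M={"bar":[box(0,0,.008,.13,.016,.016)],
"stand":[box(0,0,.0275,.06,.27,.055)],
"bracket":[box(0,0,.003,.09,.036,.006),box(0,0,.028,.04,.01,.044)],
"tray":[box(0,0,.007,.112,.164,.014)],
"panel":[box(0,0,.03,.15,.09,.06)]}
def render(c,boxes,S=4):
    im=np.zeros((420*S,560*S),np.uint8)
    for b in boxes:
        p=proj(c,b); h=cv2.convexHull(p.astype(np.float32)).reshape(-1,2)
        cv2.fillConvexPoly(im,np.round(((h+.5)*S-.5)*16).astype(np.int32),255,shift=4)
    return im
def feat(m,S=1):
    mm=cv2.moments(m,binaryImage=True); x=mm["m10"]/mm["m00"];y=mm["m01"]/mm["m00"]
    if S>1: x=(x+.5)/S-.5;y=(y+.5)/S-.5
    a=np.array([mm["mu20"],mm["mu02"],mm["mu11"]])/mm["m00"]/S/S
    return np.array([x,y]),a,mm["m00"]/S/S
def place(boxes,x,y,th,z=0):
    r=np.array([[np.cos(th),-np.sin(th),0],[np.sin(th),np.cos(th),0],[0,0,1]])
    return [b@r.T+[x,y,z] for b in boxes]
def fit(model,masks,x0):
    fm={c:feat(m.astype(np.uint8)) for c,m in masks.items()}
    def res(v):
        out=[]
        for c,(p,a,_) in fm.items():
            p2,a2,_=feat(render(c,place(M[model],v[0],v[1],v[2])),4)
            ln=np.sqrt(a.max())
            out+=list(p2-p); out+=[(a2[0]-a2[1]-a[0]+a[1])/ln/2,(a2[2]-a[2])/ln]
        return out
    s=least_squares(res,x0,diff_step=1e-2,x_scale=[.01,.01,.05])
    return s.x,np.round(s.fun,2)
def shot(c,name=None):
    p,d=bot.read_camera(c)
    if name: cv2.imwrite("pics/"+name,p)
    return p,d
E
python3 - <<'E'
from h import *
import pickle
for c in("top","side"): shot(c)
out={}
for lab in("bar1","bracket1","stand","tray","panel","start_top","mug","jar","label_roll","stand_hole0"):
    for c in("top","side"):
        try: r=bot.silhouettes(c,lab)
        except Exception as e: print(lab,c,e); continue
        out[lab,c]=r
        print(lab,c,[(round(x["p"],2),np.round(x["xy"]).tolist(),int(x["mask"].sum())) for x in r])
pickle.dump(out,open("sil.pkl","wb"))
for lab in("stand_hole0","start_top"):
  for c in("top","side"):
    print(lab,c,[(round(x["p"],2),np.round(x["xy"],1).tolist()) for x in bot.find_in(c,lab)])
E
```

```text
bar1 top [(0.87, [149.0, 230.0], 329), (0.72, [186.0, 280.0], 323), (0.62, [154.0, 198.0], 283), (0.58, [186.0, 237.0], 297)]
bar1 side [(0.6, [265.0, 140.0], 255), (0.53, [232.0, 139.0], 244), (0.53, [235.0, 167.0], 217), (0.53, [194.0, 173.0], 267), (0.5, [379.0, 221.0], 830)]
bracket1 top [(0.76, [262.0, 248.0], 427), (0.72, [303.0, 247.0], 403), (0.7, [159.0, 194.0], 279)]
bracket1 side [(0.62, [248.0, 254.0], 588), (0.56, [240.0, 219.0], 528)]
stand top [(0.61, [285.0, 187.0], 2482), (0.51, [302.0, 117.0], 473)]
stand side [(0.67, [307.0, 225.0], 2813)]
tray top [(0.59, [408.0, 239.0], 2520), (0.41, [284.0, 185.0], 2434)]
tray side [(0.74, [290.0, 374.0], 4890)]
panel top [(0.64, [412.0, 174.0], 2239)]
panel side [(0.56, [371.0, 345.0], 4142)]
start_top top [(0.56, [416.0, 188.0], 84)]
start_top side [(0.69, [360.0, 345.0], 179)]
mug top [(0.87, [251.0, 129.0], 893)]
mug side [(0.65, [346.0, 181.0], 1142), (0.45, [308.0, 222.0], 2883), (0.26, [239.0, 220.0], 499)]
jar top [(0.86, [351.0, 133.0], 503)]
jar side []
label_roll top [(0.86, [302.0, 117.0], 495), (0.61, [157.0, 196.0], 327), (0.35, [263.0, 247.0], 468), (0.22, [297.0, 248.0], 475)]
label_roll side [(0.95, [379.0, 222.0], 800)]
stand_hole0 top [(0.65, [285.0, 188.0], 2525)]
stand_hole0 side [(0.87, [307.0, 226.0], 2739), (0.55, [234.0, 147.0], 239)]
stand_hole0 top [(0.91, [284.4, 188.1])]
stand_hole0 side [(0.56, [309.4, 227.3])]
start_top top [(0.59, [418.7, 188.1])]
start_top side [(0.48, [359.8, 344.2]), (0.3, [306.7, 225.1])]
```

```bash
cat >> h.py <<'E'
def hsv(p): return cv2.cvtColor(p,cv2.COLOR_BGR2HSV)
def colour(p,kind):
    h=hsv(p); H,S,V=h[...,0],h[...,1],h[...,2]
    if kind=="stand": m=(H>18)&(H<34)&(S>110)&(V>50)
    if kind=="bar": m=((V>125)&(S<45))|((H>2)&(H<20)&(S>130)&(V>90))
    if kind=="orange": m=((H>2)&(H<18)&(S>130)&(V>80))
    if kind in("bracket","panel"): m=(H>100)&(H<125)&(S>110)&(V>25)
    if kind=="tray": m=(V>140)&(S<45)
    m=m.astype(np.uint8)
    if kind in("stand","tray","panel"): m=cv2.morphologyEx(m,cv2.MORPH_CLOSE,np.ones((15,15),np.uint8))
    else: m=cv2.morphologyEx(m,cv2.MORPH_CLOSE,np.ones((3,3),np.uint8))
    return m
def blobs(p,kind,lo,hi):
    n,l,st,ce=cv2.connectedComponentsWithStats(colour(p,kind))
    return [(ce[i],l==i) for i in range(1,n) if lo<=st[i,4]<=hi]
E
python3 - <<'E'
from h import *
P={c:shot(c)[0] for c in("top","side")}
for k,lo,hi in(("stand",1500,9000),("bar",100,800),("bracket",150,1500),("tray",1500,9000),("panel",1200,9000)):
    for c in P: print(k,c,[(np.round(a).tolist(),int(m.sum())) for a,m in blobs(P[c],k,lo,hi)])
p=np.hstack([cv2.resize(P["top"][170:300,120:320],None,fx=3,fy=3),]); cv2.imwrite("pics/t1.png",p)
E
```

```text
stand top [([25.0, 143.0], 4315), ([285.0, 187.0], 2495)]
stand side [([271.0, 60.0], 3038), ([308.0, 225.0], 2912)]
bar top [([440.0, 113.0], 157), ([506.0, 218.0], 104), ([33.0, 237.0], 143), ([142.0, 248.0], 115), ([60.0, 301.0], 221), ([432.0, 345.0], 573), ([284.0, 339.0], 212), ([321.0, 390.0], 407)]
bar side [([96.0, 303.0], 355), ([11.0, 317.0], 385)]
bracket top [([414.0, 173.0], 1421), ([261.0, 246.0], 395), ([299.0, 248.0], 390)]
bracket side [([193.0, 43.0], 1386), ([240.0, 220.0], 479), ([246.0, 252.0], 561)]
tray top [([408.0, 239.0], 2509)]
tray side []
panel top [([414.0, 173.0], 1890)]
panel side [([192.0, 38.0], 2006), ([372.0, 346.0], 3480)]
```

View pics/t1.png

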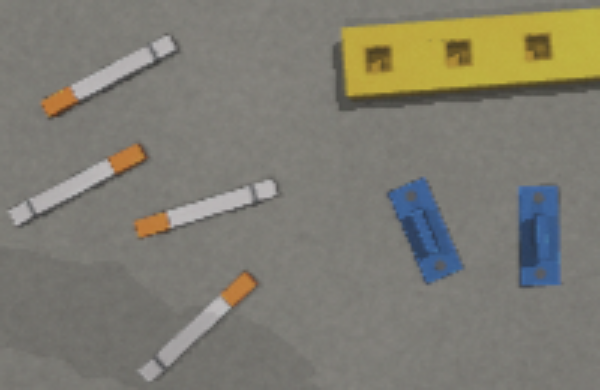

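```bash
cat >> h.py <<'E'
def barmasks(p,c):
    """orange seeds -> grow with bright neutral pixels"""
    h=hsv(p); H,S,V=h[...,0].astype(int),h[...,1].astype(int),h[...,2].astype(int)
    org=((H>2)&(H<18)&(S>120)&(V>70)).astype(np.uint8)
    n,l,st,ce=cv2.connectedComponentsWithStats(org)
    out=[]
    for i in range(1,n):
        if not 20<=st[i,4]<=250: continue
        x,y=ce[i]; x0,x1,y0,y1=int(max(x-60,0)),int(x+60),int(max(y-60,0)),int(y+60)
        bg=np.median(V[y0:y1,x0:x1])
        g=np.zeros_like(org); g[y0:y1,x0:x1]=((V>bg+22)&(S<60))[y0:y1,x0:x1]
        g|=(l==i).astype(np.uint8)
        g=cv2.morphologyEx(g,cv2.MORPH_CLOSE,np.ones((5,5),np.uint8))
        n2,l2,st2,_=cv2.connectedComponentsWithStats(g)
        k=l2[l==i][0]
        if 150<=st2[k,4]<=600:
            m=l2==k; cy,cx=[v.mean() for v in np.nonzero(m)]
            out.append((np.array([cx,cy]),m,ce[i]))
    return out
def bars(P):
    bm={c:barmasks(P[c],c) for c in P}; res=[]
    for ct,mt,ot in bm["top"]:
        X=ray("top",ct,.008); N=ray("top",ot,.012)
        th=np.arctan2(N[1]-X[1],N[0]-X[0]); ms={"top":mt}
        u=proj("side",[X[0],X[1],.008])[0]
        cand=[b for b in bm.get("side",[]) if np.hypot(*(b[0]-u))<7]
        if cand: ms["side"]=cand[0][1]
        r={c:fit("bar",{c:m},[X[0],X[1],th]) for c,m in ms.items()}
        res.append(r)
    return res
E
python3 - <<'E'
from h import *
P={c:shot(c)[0] for c in("top","side")}
for r in bars(P):
    for c,(v,f) in r.items(): print(c,np.round(v,4),f)
def f2(model,kind,lo,hi,th0,z):
    for c in P:
        for ce,m in blobs(P[c],kind,lo,hi):
            X=ray(c,ce,z)
            if np.hypot(X[0],X[1])>.9 or X[0]<.2: continue
            for t in th0:
                v,f=fit(model,{c:m},[X[0],X[1],t]); print(model,c,np.round(v,4),f)
f2("stand","stand",1500,9000,[0],.03)
f2("bracket","bracket",150,1000,[0],.01)
f2("panel","panel",1200,9000,[0],.03)
f2("tray","tray",1200,9000,[0],.01)
E
```

```text
top [ 0.756  -0.1724  2.5736] [ -0.62  -0.08  -7.16 -14.17]
top [0.5851 0.3675 2.063 ] [-0.01 -0.    0.09 -0.18]
side [0.5839 0.3741 2.0735] [ 0.03 -0.    0.08  0.47]
top [ 0.4894  0.391  -1.102 ] [ 0.04 -0.04  0.1  -0.08]
side [ 0.4934  0.3861 -1.1241] [-0.02 -0.   -0.01 -0.08]
top [0.4651 0.2789 1.8644] [-0.01  0.01  0.23 -0.15]
side [0.4654 0.2841 1.8691] [-0.02 -0.08 -0.28  0.76]
top [ 0.3615  0.2821 -0.8246] [ 0.1  -0.05 -0.08 -0.44]
side [ 0.3676  0.2773 -0.8698] [-0.03  0.02 -0.05 -0.12]
stand top [0.6017 0.0141 0.    ] [ 0.14 -0.16  0.18  1.88]
stand side [0.6001 0.0025 0.    ] [ 0.75  3.34 -1.88 -1.29]
bracket top [0.4425 0.0797 0.    ] [ 0.13  0.01 -1.66 -2.92]
bracket top [ 0.438  -0.0224  0.    ] [ 0.03 -0.05 -0.27 -0.15]
bracket side [0.443  0.0776 0.    ] [ 0.01 -0.07  2.02  1.86]Traceback (most recent call last):
  File "<stdin>", line 13, in <module>
  File "<stdin>", line 11, in f2
  File "h.py", line 42, in fit
    s=least_squares(res,x0,diff_step=1e-2,x_scale=[.01,.01,.05])
    return func(*args, **kwargs)
    result = trf(vector_fun.fun, vector_fun.jac, x0, f0, J0
[... 335 characters left out ...]
new = fun(x_new)
    self._update_fun()
    ~~~~~~~~~~~~~~~~^^
    self.f = self.fun_wrapped(xp_copy(self.x))
             ~~~~~~~~~~~~~~~~^^^^^^^^^^^^^^^^^
    return np.atleast_1d(self.fun(x))
                         ~~~~~~~~^^^
    return self.f(x, *self.args, **self.kwargs)
           ~~~~~~^^^^^^^^^^^^^^^^^^^^^^^^^^^^^^
  File "h.py", line 38, in res
    p2,a2,_=feat(render(c,place(M[model],v[0],v[1],v[2])),4)
            ~~~~^^^^^^^^^^^^^^^^^^^^^^^^^^^^^^^^^^^^^^^^^^^^
  File "h.py", line 26, in feat
    mm=cv2.moments(m,binaryImage=True); x=mm["m10"]/mm["m00"];y=mm["m01"]/mm["m00"]
                                          ~~~~~~~~~^~~~~~~~~~
ZeroDivisionError: float division by zero
```

```bash
python3 - <<'E'
s=open('h.py').read()
s=s.replace('s=least_squares(res,x0,diff_step=1e-2,x_scale=[.01,.01,.05])\n    return s.x,np.round(s.fun,2)',
'''x0=np.array(x0,float); sc=np.array([.01,.01,.1])
    s=least_squares(lambda u:res(x0+(u-1)*sc),np.ones(3),diff_step=.1)
    return x0+(s.x-1)*sc,np.round(s.fun,2)''')
open('h.py','w').write(s)
E
cat > look1.py <<'E'
from h import *
P={c:shot(c)[0] for c in("top","side")}
I={c:cv2.resize(P[c],None,fx=4,fy=4,interpolation=cv2.INTER_NEAREST) for c in P}
def draw(c,model,v):
    for b in place(M[model],*v):
        hl=cv2.convexHull(proj(c,b).astype(np.float32))
        cv2.polylines(I[c],[np.round((hl+.5)*4).astype(np.int32)],True,(255,0,255),1)
for r in bars(P):
    for c,(v,f) in r.items():
        print(c,np.round(v,4),f)
        for cc in P: draw(cc,"bar",v) if cc==c else 0
def f2(model,kind,lo,hi,th0,z):
    for c in P:
        for ce,m in blobs(P[c],kind,lo,hi):
            X=ray(c,ce,z)
            if np.hypot(X[0],X[1])>.9 or X[0]<.2: continue
            v,f=fit(model,{c:m},[X[0],X[1],th0]); print(model,c,np.round(v,4),f); draw(c,model,v)
f2("stand","stand",1500,9000,0,.03)
f2("bracket","bracket",150,1000,0.2,.01)
f2("panel","panel",1200,9000,0,.03)
f2("tray","tray",1200,9000,0,.01)
cv2.imwrite("pics/o1.png",I["top"][680:1240,460:1260]); cv2.imwrite("pics/o2.png",I["side"][480:1080,680:1400])
cv2.imwrite("pics/o3.png",I["top"][540:1100,1200:1900])
E
python3 look1.py
```

```text
top [ 0.7558 -0.1738  2.4354] [  0.04  -0.07  -2.93 -15.9 ]
top [0.5849 0.3676 2.0669] [ 0.03  0.02  0.04 -0.18]
side [0.5842 0.3743 2.0592] [ 0.09 -0.09 -0.13  0.52]
top [ 0.4895  0.3909 -1.1009] [ 0.03 -0.    0.07 -0.08]
side [ 0.4939  0.3854 -1.1277] [ 0.    0.    0.   -0.01]
top [0.465  0.2788 1.8717] [ 0.01 -0.02  0.18 -0.22]
side [0.4652 0.2837 1.8654] [-0.03  0.02 -0.36  0.76]
top [ 0.3612  0.2822 -0.8303] [ 0.02 -0.02  0.02 -0.4 ]
side [ 0.3677  0.2774 -0.8687] [ 0.01  0.01 -0.03 -0.11]
stand top [0.6012 0.0145 0.0676] [ 0.   -0.    0.04 -0.01]
stand side [0.6008 0.0126 0.0666] [-0.01  0.   -0.07  0.07]
bracket top [0.4426 0.0802 0.3971] [-0.   -0.03 -0.23  0.24]
bracket top [ 0.4382 -0.0223  0.0163] [ 0.   -0.01 -0.24  0.03]
bracket side [0.4435 0.0781 0.3993] [ 0.02  0.01  0.01 -0.05]
bracket side [ 0.4374 -0.0241  0.0209] [-0.    0.    0.05 -0.01]
panel top [ 0.633  -0.3302  0.0567] [-0.01  0.01  0.65 -0.25]
panel side [0.4367 0.0085 0.0324] [-0.19  0.3  10.22 -4.24]
panel side [ 0.6297 -0.3279  0.0461] [ 0.01 -0.01  0.37 -0.18]
tray top [ 0.4577 -0.3171 -0.1529] [-0.    0.01  0.33  0.06]
```

View pics/o1.png

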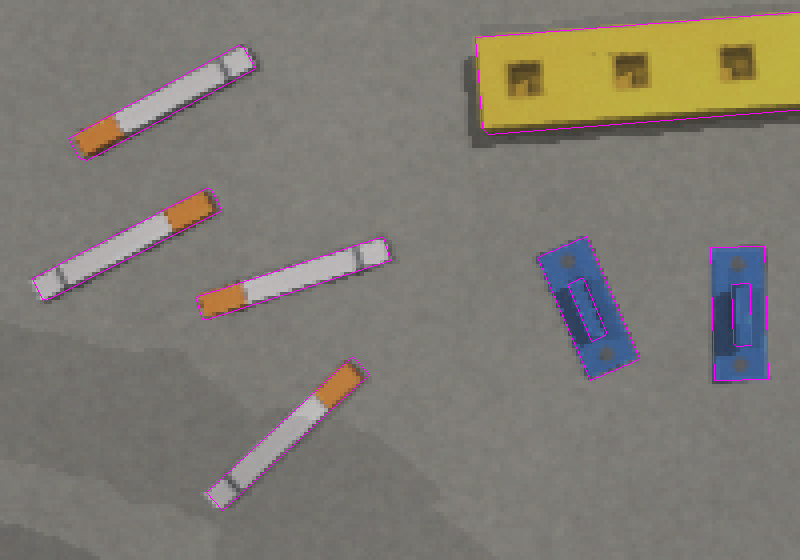

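View pics/o2.png

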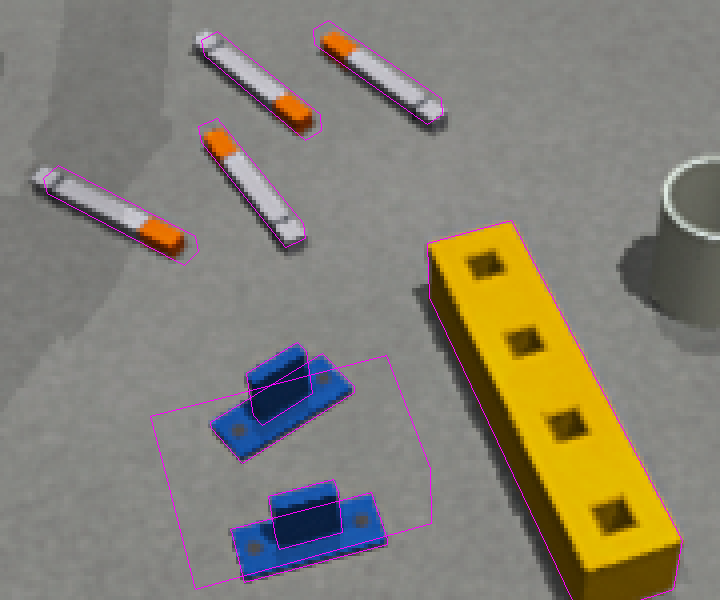

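View pics/o3.png

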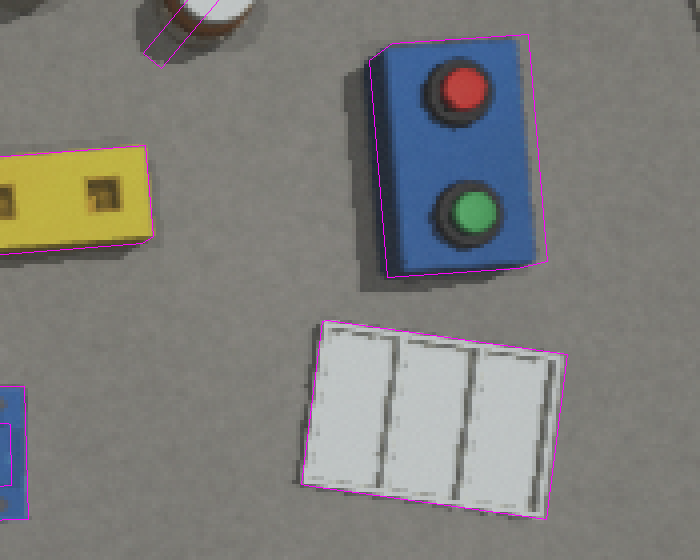

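```bash
cat >> h.py <<'E'
import json,sys
def Rq(q): return R.from_quat([q[1],q[2],q[3],q[0]])
def toolR(lean_az,tilt,jaw_az):
    """tool leaning (hand side) toward lean_az by tilt from vertical; jaw axis ~ horizontal az jaw_az (deg)"""
    l=np.array([np.cos(np.radians(lean_az)),np.sin(np.radians(lean_az)),0]); t=np.radians(tilt)
    z=-(np.cos(t)*np.array([0,0,1])+np.sin(t)*l)
    x=np.array([np.cos(np.radians(jaw_az)),np.sin(np.radians(jaw_az)),0]); x-=z*(x@z); x/=np.linalg.norm(x)
    return R.from_matrix(np.c_[x,np.cross(z,x),z])
def delta(p,Rt,o=None):
    o=o or bot.get_obs(); Rc=Rq(o["tool_rot"])
    d=Rc.inv().apply(np.array(p)-o["eef_pos"])*100; w=(Rc.inv()*Rt).as_rotvec()
    print("cm",np.round(d,2).tolist(),"rv",np.round(w,3).tolist(), "deg",round(np.degrees(np.linalg.norm(w)),1)); return d,w
def st():
    o=bot.get_obs(); Rm=Rq(o["tool_rot"]).as_matrix()
    print("t",round(o["t"],2),"p",np.round(o["eef_pos"],4).tolist(),"x",np.round(Rm[:,0],3).tolist(),"z",np.round(Rm[:,2],3).tolist(),"F",np.round(o["contact_force"],1).tolist(),"g",round(o["gripper_width"],3),"q",np.round(o["q"],3).tolist())
    open("log.jsonl","a").write(json.dumps([list(map(float,o["q"])),list(map(float,o["eef_pos"])),list(map(float,o["tool_rot"]))])+"\n")
    return o
E
python3 - <<'E'
from h import *
st()
n=np.degrees(2.063); nn=np.array([np.cos(2.063),np.sin(2.063)])
p=np.array([.585,.368])+.04*nn
Rt=toolR(n,30,n-90)
delta([p[0],p[1],.15],Rt)
Rt=toolR(n,30,n+90)
delta([p[0],p[1],.15],Rt)
E
```

```text
t 1.7 p [0.2855, 0.6117, 0.2313] x [0.423, 0.906, 0.0] z [-0.0, 0.0, -1.0] F [0.6, -0.3, -0.2] g 0.997 q [-1.242, 0.477, 0.022, 1.555, -0.011, 1.109, -0.083]
cm [-7.02, 34.24, 8.13] rv [-0.505, -0.168, 0.627] deg 47.1
cm [-7.02, 34.24, 8.13] rv [0.216, -0.65, -2.427] deg 144.5
```

```bash
python3 -m creep '[[[-7,34.2,4,-0.5,-0.17,0.63,0.45],[-7,34.2,4,-0.5,-0.17,0.63,0.45],[-7,34.2,4,-0.5,-0.17,0.63,0.45],[-7,34.2,4,-0.5,-0.17,0.63,0.45],[-7,34.2,8.1,-0.505,-0.168,0.627,0.45],[-7,34.2,8.1,-0.505,-0.168,0.627,0.45],[-7,34.2,8.1,-0.505,-0.168,0.627,0.45],[-7,34.2,8.1,-0.505,-0.168,0.627,0.45]]]' 40
python3 - <<'E'
from h import *
st()
for c in("top","side"): shot(c,f"a_{c}.png")
E
```

```text
t: 2.7
eef_pos: [0.5656, 0.4041, 0.1502]
tool_rot: [0.25, 0.937, 0.235, 0.063]
contact_force: [-0.3, 0.7, -0.7]
gripper_width: 0.45
t 2.7 p [0.5656, 0.4041, 0.1502] x [0.881, 0.473, -0.0] z [0.236, -0.44, -0.867] F [-0.3, 0.7, -0.7] g 0.45 q [-1.16, 0.718, 0.366, 1.513, 0.271, 1.154, -0.5]
```

View pics/a_top.png

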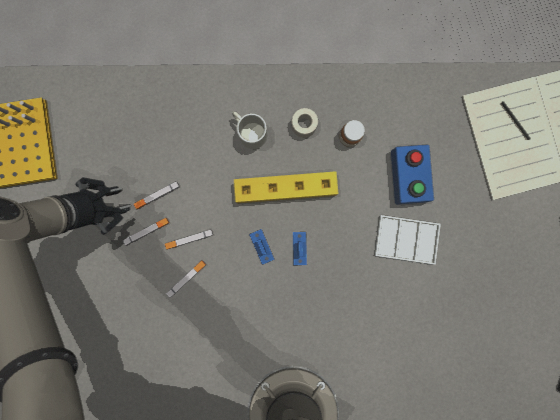

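View pics/a_side.png

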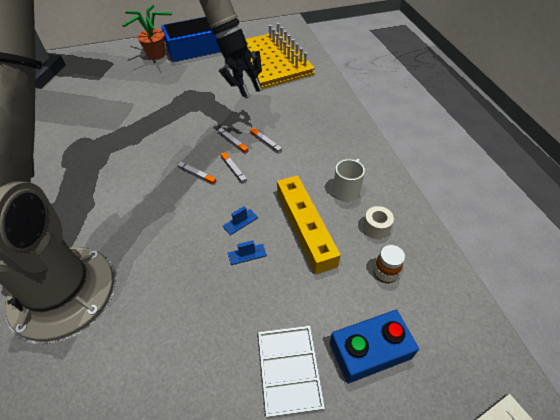

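```bash
cat > kin.py <<'E'
import numpy as np, json
from scipy.optimize import least_squares
from scipy.spatial.transform import Rotation as R
def fk(q,k):
    h,L1,L2,Lt,y0,y7,e=k
    Z=lambda a:R.from_euler('z',a); Y=lambda a:R.from_euler('y',a)
    r=Z(q[0]+y0)*Y(q[1])*Z(q[2]); p=np.array([0,0,h])+r.apply([e,0,L1])
    r=r*Y(q[3])*Z(q[4]); p=p+r.apply([-e,0,L2]); r=r*Y(q[5])*Z(q[6]+y7); p=p+r.apply([0,0,Lt]); return p,r
def fitk():
    D=[json.loads(l) for l in open("log.jsonl")]
    def res(k):
        o=[]
        for q,p,t in D:
            P,r=fk(q,k); o+=list(P-p); o+=list((R.from_quat([t[1],t[2],t[3],t[0]]).inv()*r).as_rotvec()*.3)
        return o
    best=None
    for y7 in(0,3.14,1.57,-1.57):
        s=least_squares(res,[.36,.5,.5,.35,2.37,y7,0])
        if best is None or s.cost<best.cost: best=s
    return best
if __name__=="__main__":
    s=fitk(); print(s.cost,np.round(s.x,4)); print(np.round(s.fun,4))
E
python3 kin.py
python3 - <<'E'
from h import *
n=np.degrees(2.063); nn=np.array([np.cos(2.063),np.sin(2.063)])
p=np.array([.585,.369])+.04*nn
delta([p[0],p[1],.008],toolR(n,30,n-90))
E
```

```text
0.07514899446469248 [  3.672   -7.4787  15.2854 -13.1537   2.2648   3.8286  -7.187 ]
[-0.0249  0.0096  0.0078 -0.      0.      0.2071 -0.0028  0.0034 -0.0078
  0.2376 -0.085  -0.2071]
cm [0.03, -6.97, 12.46] rv [-0.002, -0.002, 0.002] deg 0.2
```

```bash
cat > kin.py <<'E'
import numpy as np, json, itertools
from scipy.optimize import least_squares
from scipy.spatial.transform import Rotation as R
Z=lambda a:R.from_euler('z',a); Y=lambda a:R.from_euler('y',a)
def fk(q,k,s):
    h,L1,L2,Lt,y0,y7=k[:6]
    r=Z(s[0]*q[0]+y0)*Y(q[1])*Z(s[1]*q[2]); p=np.array([0,0,h])+r.apply([0,0,L1])
    r=r*Y(q[3])*Z(s[2]*q[4]); p=p+r.apply([0,0,L2]); r=r*Y(q[5])*Z(s[3]*q[6]+y7); p=p+r.apply([0,0,Lt]); return p,r
def fitk():
    D=[json.loads(l) for l in open("log.jsonl")]
    best=[]
    for s in itertools.product((1,-1),repeat=4):
        def res(k):
            o=[]
            for q,p,t in D:
                P,r=fk(q,k,s); o+=list(P-p); o+=list((R.from_quat([t[1],t[2],t[3],t[0]]).inv()*r).as_rotvec()*.3)
            return o
        for y7 in(0,3.14,1.57,-1.57):
            r=least_squares(res,[.36,.5,.5,.35,1.134-s[0]*-1.242,y7]); best.append((r.cost,s,r.x,r.fun))
    return sorted(best,key=lambda b:b[0])
if __name__=="__main__":
    for b in fitk()[:3]: print(b[0],b[1],np.round(b[2],4))
E
python3 kin.py
python3 -m creep '[[[0,-7,11,0,0,0,0.45],[0,-7,11,0,0,0,0.45],[0,-7,11,0,0,0,0.45],[0,-7,11,0,0,0,0.45]]]'
python3 - <<'E'
from h import *
st()
for c in("top","side"):
    p,_=shot(c)
    a=p[150:270,70:230] if c=="top" else p[90:210,170:330]
    cv2.imwrite(f"pics/b_{c}.png",cv2.resize(a,None,fx=4,fy=4,interpolation=cv2.INTER_CUBIC))
E
```

```text
0.00011410926788150702 (-1, -1, -1, -1) [ 0.1988  0.707   0.3911  0.4178 -0.0891  3.0584]
0.00011410926788150994 (-1, -1, -1, -1) [ 0.1988  0.707   0.3911  0.4178 -0.0891  3.0584]
0.00011410926788151332 (-1, -1, -1, -1) [ 0.1988  0.707   0.3911  0.4178 -0.0891 -3.2248]
t: 3.3
eef_pos: [0.5637, 0.4097, 0.022]
tool_rot: [0.251, 0.937, 0.236, 0.064]
contact_force: [0.5, 0.5, 1.1]
gripper_width: 0.448
t 3.3 p [0.5637, 0.4097, 0.022] x [0.881, 0.473, 0.002] z [0.238, -0.439, -0.866] F [0.5, 0.5, 1.1] g 0.448 q [-1.153, 0.88, 0.344, 1.547, 0.26, 0.977, -0.578]
```

View pics/b_top.png

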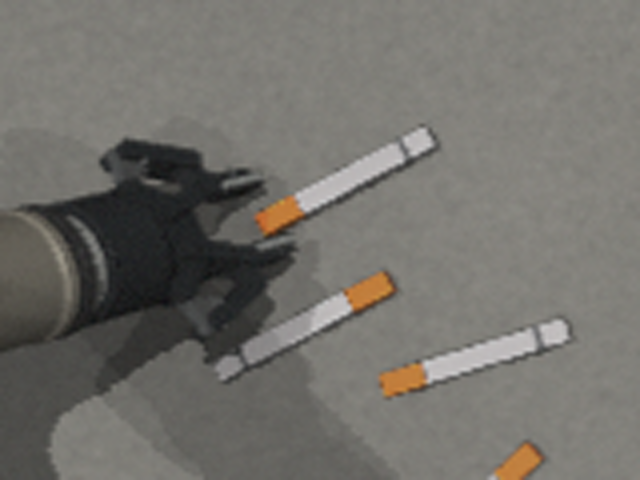

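View pics/b_side.png

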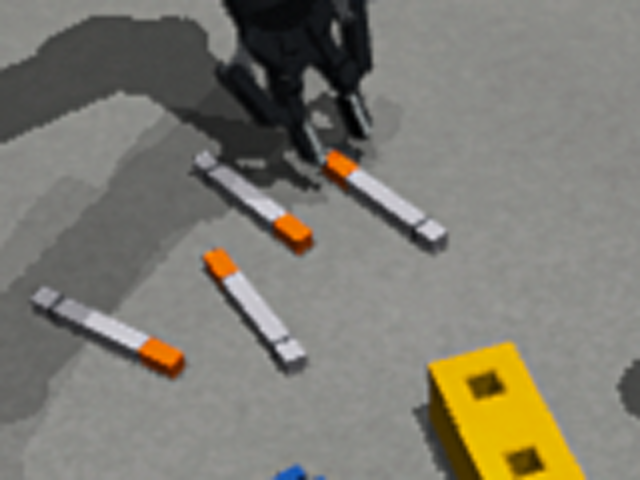

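Run:
```python
from h import *
n=np.degrees(2.063); nn=np.array([np.cos(2.063),np.sin(2.063)])
p=np.array([.585,.369])+.037*nn
delta([p[0],p[1],.009],toolR(n,30,n-90))
```

```text
cm [-0.17, 0.03, 1.69] rv [-0.002, -0.004, -0.002] deg 0.3
```

```bash
python3 -m creep '[[[-0.15,0,1.65,0,0,0,0.45],[-0.15,0,1.65,0,0,0,0.45],[-0.15,0,1.65,0,0,0,0],[-0.15,0,1.65,0,0,0,0],[-0.15,0,1.65,0,0,0,0],[-0.15,0,1.65,0,0,0,0],[-0.15,0,1.65,0,0,0,0]]]' 50
python3 - <<'E'
from h import *
st()
for c in("top","side"):
    p,_=shot(c)
    a=p[150:270,70:230] if c=="top" else p[90:210,170:330]
    cv2.imwrite(f"pics/c_{c}.png",cv2.resize(a,None,fx=4,fy=4,interpolation=cv2.INTER_CUBIC))
E
python3 kin.py
```

```text
t: 4.28
eef_pos: [0.5659, 0.4008, 0.0062]
tool_rot: [0.251, 0.937, 0.235, 0.063]
contact_force: [-1.0, 0.8, 4.9]
gripper_width: 0.167
t 4.28 p [0.5659, 0.4008, 0.0062] x [0.881, 0.473, 0.0] z [0.236, -0.44, -0.866] F [-1.0, 0.8, 4.9] g 0.167 q [-1.144, 0.896, 0.343, 1.561, 0.262, 0.946, -0.582]
0.0003549094179893872 (-1, -1, -1, -1) [ 0.2746  0.6044  0.4491  0.3728 -0.0805  3.0692]
0.0003549094179893919 (-1, -1, -1, -1) [ 0.2746  0.6044  0.4491  0.3728 -0.0805 -3.214 ]
0.00035490941798940376 (-1, -1, -1, -1) [ 0.2746  0.6044  0.4491  0.3728 -0.0805  3.0692]
```

View pics/c_side.png

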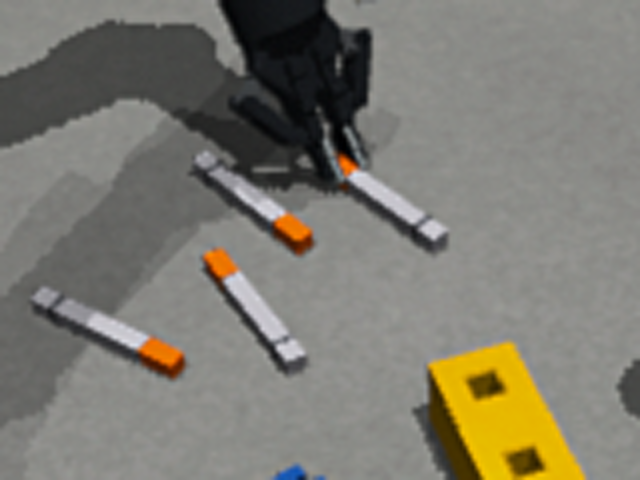

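View pics/c_top.png

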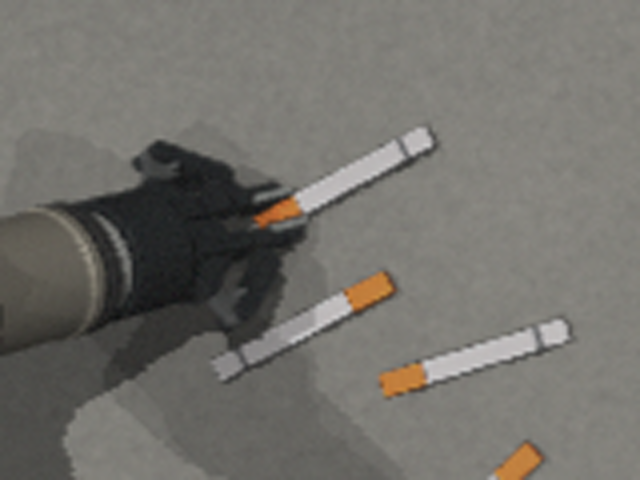

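```bash
python3 - <<'E'
from h import *
delta([.566,.401,.16],toolR(118.2,30,28.2))
E
python3 -m creep '[[[0,7.6,-13.2,0,0,0,0],[0,7.6,-13.2,0,0,0,0],[0,7.6,-13.2,0,0,0,0],[0,7.6,-13.2,0,0,0,0]]]'
python3 - <<'E'
from h import *
o=st()
S=np.radians(3.84)
R1=toolR(298.2,20,28.2); R2=toolR(273.84,60,3.84)
delta([.58,.25,.30],R1); delta([.594,.13,.26],R2)
R0=Rq(o["tool_rot"])
nt=R0.inv().apply([np.cos(2.063),np.sin(2.063),0]); print("bar in tool",nt,"final",R2.apply(nt))
p,_=shot("side"); cv2.imwrite("pics/d_side.png",p[0:300,100:460])
E
```

```text
cm [0.02, 7.68, -13.33] rv [-0.0, -0.001, -0.0] deg 0.0
t: 4.88
eef_pos: [0.5666, 0.4014, 0.16]
tool_rot: [0.249, 0.937, 0.235, 0.064]
contact_force: [0.4, 0.6, -1.7]
gripper_width: 0.17
t 4.88 p [0.5666, 0.4014, 0.16] x [0.882, 0.472, 0.004] z [0.238, -0.437, -0.867] F [0.4, 0.6, -1.7] g 0.17 q [-1.16, 0.703, 0.37, 1.515, 0.274, 1.161, -0.494]
cm [-5.91, 19.1, -5.2] rv [0.87, -0.004, -0.001] deg 49.9
cm [-10.36, 26.87, 3.85] rv [1.542, 0.119, 0.456] deg 92.4
bar in tool [-4.51143345e-04 -8.67258880e-01 -4.97857240e-01] final [-6.15709827e-04  2.43665843e-03  9.99996842e-01]
```

View pics/d_side.png

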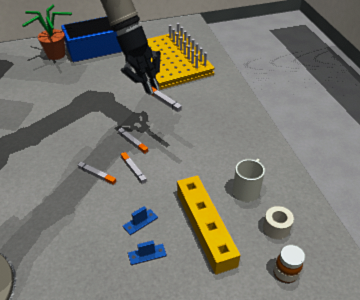

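```bash
python3 -m creep '[[[-3,10,-8,0.43,0,0,0],[-3,10,-8,0.43,0,0,0],[-5.9,19,-5.2,0.87,0,0,0],[-5.9,19,-5.2,0.87,0,0,0],[-5.9,19,-5.2,0.87,0,0,0],[-5.9,19,-5.2,0.87,0,0,0]]]'
python3 - <<'E'
from h import *
o=st()
delta([.594,.13,.28],toolR(273.84,60,3.84))
E
python3 kin.py
```

```text
t: 5.68
eef_pos: [0.5796, 0.2467, 0.2948]
tool_rot: [-0.166, 0.956, 0.236, -0.044]
contact_force: [-0.4, -0.3, -1.7]
gripper_width: 0.17
t 5.67 p [0.5796, 0.2467, 0.2948] x [0.885, 0.466, -0.006] z [-0.163, 0.297, -0.941] F [-0.4, -0.3, -1.7] g 0.17 q [-0.471, 0.404, 0.197, 1.578, -0.435, 1.273, 0.349]
cm [-4.16, 10.85, -2.31] rv [0.692, 0.278, 0.324] deg 46.6
0.000711158797298554 (-1, -1, -1, -1) [ 0.2621  0.5836  0.4604  0.3361 -0.0933 -3.2257]
0.0007111587972985566 (-1, -1, -1, -1) [ 0.2621  0.5836  0.4604  0.3361 -0.0933  3.0575]
0.0007111587972985617 (-1, -1, -1, -1) [ 0.2621  0.5836  0.4604  0.3361 -0.0933  3.0575]
```

```bash
python3 -m creep '[[[-4.2,10.9,-2.3,0.692,0.278,0.324,0],[-4.2,10.9,-2.3,0.692,0.278,0.324,0],[-4.2,10.9,-2.3,0.692,0.278,0.324,0],[-4.2,10.9,-2.3,0.692,0.278,0.324,0],[-4.2,10.9,-2.3,0.692,0.278,0.324,0],[-4.2,10.9,-2.3,0.692,0.278,0.324,0],[-4.2,10.9,-2.3,0.692,0.278,0.324,0]]]'
python3 - <<'E'
from h import *
o=st()
delta([.594,.1202,.18],toolR(273.84,60,3.84))
for c in("top","side"):
    p,_=shot(c)
    a=p[120:260,200:360] if c=="top" else p[60:300,180:420]
    cv2.imwrite(f"pics/e_{c}.png",cv2.resize(a,None,fx=2.5 if c=="side" else 4,fy=2.5 if c=="side" else 4,interpolation=cv2.INTER_CUBIC))
E
```

```text
t: 6.55
eef_pos: [0.5938, 0.136, 0.2824]
tool_rot: [-0.5, 0.865, 0.035, -0.018]
contact_force: [0.5, 0.2, -1.0]
gripper_width: 0.169
t 6.55 p [0.5938, 0.136, 0.2824] x [0.997, 0.079, 0.004] z [-0.066, 0.864, -0.499] F [0.5, 0.2, -1.0] g 0.169 q [0.03, 0.53, 0.144, 1.766, -1.09, 1.431, 0.76]
cm [-0.14, 9.66, 3.74] rv [-0.002, 0.008, 0.009] deg 0.7
```

View pics/e_side.png

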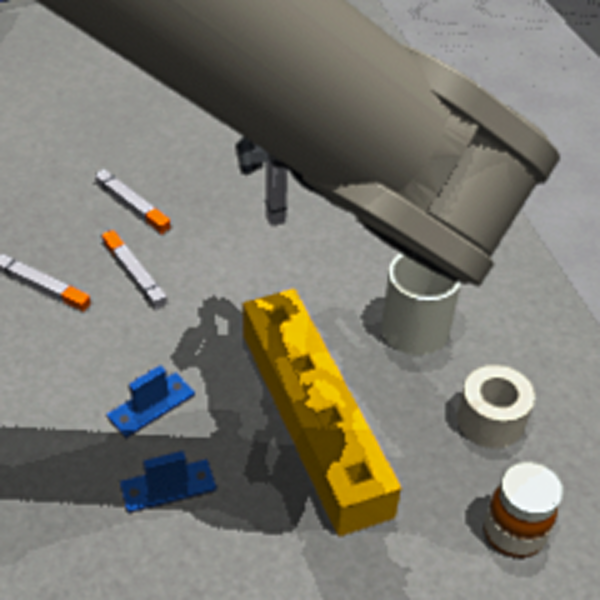

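View pics/e_top.png

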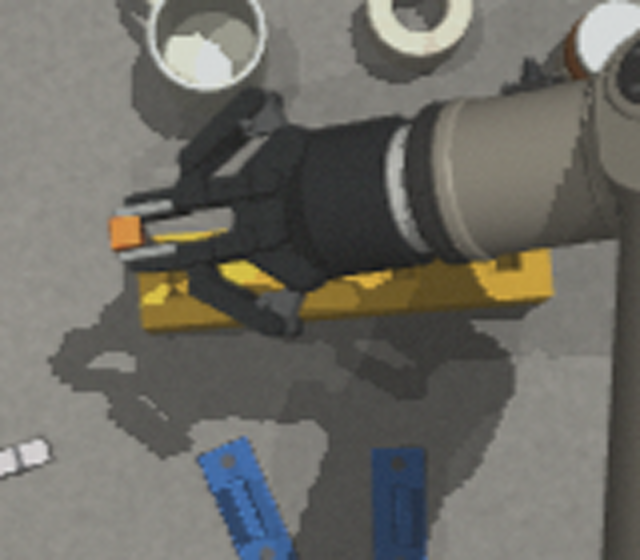

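```bash
python3 -m creep '[[[-0.1,9.6,3.7,0,0.008,0.009,0],[-0.1,9.6,3.7,0,0.008,0.009,0],[-0.1,9.6,3.7,0,0.008,0.009,0],[-0.1,9.6,3.7,0,0.008,0.009,0],[-0.1,9.6,3.7,0,0.008,0.009,0]]]'
python3 - <<'E'
from h import *
o=st(); e=o["eef_pos"]
delta([.594,.1202,.18],toolR(273.84,60,3.84))
for c in("top","side"):
    p,d=shot(c)
    a=p[120:260,200:360] if c=="top" else p[140:260,240:400]
    cv2.imwrite(f"pics/f_{c}.png",cv2.resize(a,None,fx=4,fy=4,interpolation=cv2.INTER_CUBIC))
    if c=="top":
        m=colour(p,"orange"); n,l,s,ce=cv2.connectedComponentsWithStats(m)
        for i in range(1,n):
            if 20<s[i,4]<150: 
                dd=np.median(d[l==i]); X=ray(c,ce[i],e[2]+.028); print(ce[i],s[i,4],X-e,dd)
E
```

```text
t: 7.28
eef_pos: [0.5958, 0.1184, 0.1833]
tool_rot: [-0.501, 0.865, 0.029, -0.014]
contact_force: [-1.4, 0.1, -1.5]
gripper_width: 0.168
t 7.28 p [0.5958, 0.1184, 0.1833] x [0.998, 0.063, 0.004] z [-0.053, 0.866, -0.498] F [-1.4, 0.1, -1.5] g 0.168 q [0.067, 0.67, 0.134, 1.803, -1.124, 1.361, 0.926]
cm [-0.17, 0.19, 0.33] rv [-0.003, -0.005, 0.002] deg 0.4
[242.87234043 182.        ] 47 [-0.00083379 -0.00277485  0.028     ] 1.0741665
[162.02941176 222.39705882] 68 [-0.09123697  0.18141809  0.028     ] 1.2580245
[170.15       244.66666667] 60 [-0.14191722  0.16293492  0.028     ] 1.2543504
[199.26153846 266.04615385] 65 [-0.19089227  0.09713048  0.028     ] 1.2523627
```

View pics/f_side.png

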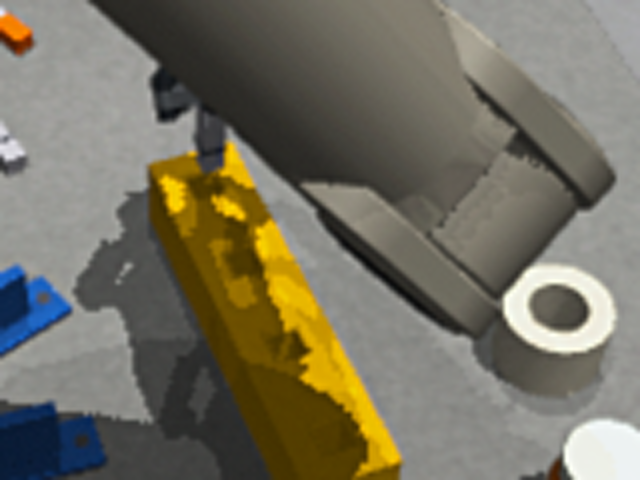

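View pics/f_top.png

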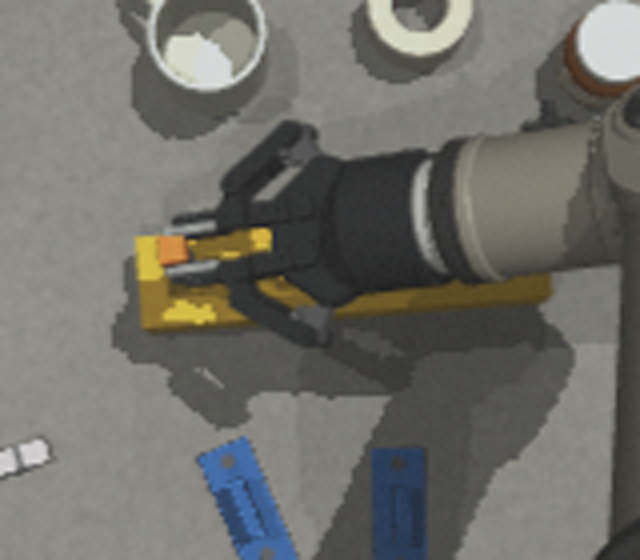

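```bash
python3 - <<'E'
from h import *
delta([.594,.1203,.162],toolR(273.84,60,3.84))
E
python3 -m creep '[[[-0.18,0.9,0.7,0,-0.005,0,0],[-0.17,1.79,1.38,-0.003,-0.005,0.002,0],[-0.17,1.79,1.38,-0.003,-0.005,0.002,0],[-0.17,1.79,1.38,-0.003,-0.005,0.002,0]]]'
python3 - <<'E'
from h import *
st()
delta([.594,.1203,.145],toolR(273.84,60,3.84))
E
```

```text
cm [-0.14, 1.69, 1.22] rv [-0.003, -0.005, 0.001] deg 0.3
t: 7.88
eef_pos: [0.5929, 0.1209, 0.1584]
tool_rot: [-0.5, 0.866, 0.027, -0.018]
contact_force: [0.3, -0.8, -1.3]
gripper_width: 0.171
t 7.88 p [0.5929, 0.1209, 0.1584] x [0.998, 0.066, -0.004] z [-0.059, 0.864, -0.5] F [0.3, -0.8, -1.3] g 0.171 q [0.067, 0.705, 0.128, 1.811, -1.132, 1.341, 0.956]
cm [0.11, 1.19, 0.61] rv [-0.0, 0.001, -0.004] deg 0.2
```

```bash
cat >> h.py <<'E'
def avg(n=8):
    P=[];Q=[]
    for i in range(n):
        bot.read_camera("top"); o=bot.get_obs(); P.append(o["eef_pos"]);Q.append(Rq(o["tool_rot"]).as_quat())
    P=np.array(P); print("std mm",np.round(P.std(0)*1e3,2)); o["eef_pos"]=P.mean(0); q=R.from_quat(Q).mean().as_quat(); o["tool_rot"]=np.r_[q[3],q[:3]]
    return o
E
python3 - <<'E'
from h import *
o=avg(); print(np.round(o["eef_pos"],4)); st()
delta([.594,.1203,.145],toolR(273.84,60,3.84),o)
E
```

```text
std mm [0.03 0.02 0.07]
[0.5931 0.1208 0.1587]
t 8.28 p [0.593, 0.1208, 0.1587] x [0.998, 0.066, -0.003] z [-0.058, 0.864, -0.5] F [0.6, -0.5, -1.3] g 0.171 q [0.067, 0.704, 0.128, 1.811, -1.132, 1.34, 0.956]
cm [0.09, 1.22, 0.64] rv [0.0, 0.0, -0.004] deg 0.2
```

```bash
python3 -m creep '[[[0.09,0.6,0.3,0,0,0,0],[0.09,1.22,0.64,0,0,-0.004,0],[0.09,1.22,0.64,0,0,-0.004,0],[0.09,1.22,0.64,0,0,-0.004,0]]]'
python3 - <<'E'
from h import *
o=avg(3);st()
delta([.594,.1203,.125],toolR(273.84,60,3.84),o)
for c in("top","side"):
    p,d=shot(c)
    a=p[120:260,200:360] if c=="top" else p[140:260,240:400]
    cv2.imwrite(f"pics/g_{c}.png",cv2.resize(a,None,fx=4,fy=4,interpolation=cv2.INTER_CUBIC))
E
```

```text
t: 8.78
eef_pos: [0.5939, 0.1204, 0.1447]
tool_rot: [-0.5, 0.866, 0.029, -0.017]
contact_force: [0.1, -0.2, -1.6]
gripper_width: 0.173
std mm [0.02 0.01 0.06]
t 8.93 p [0.594, 0.1203, 0.145] x [0.998, 0.068, 0.0] z [-0.058, 0.864, -0.5] F [-0.1, 0.6, -1.1] g 0.166 q [0.07, 0.726, 0.125, 1.81, -1.137, 1.331, 0.979]
cm [0.01, 1.73, 0.99] rv [0.0, 0.001, 0.0] deg 0.0
```

View pics/g_side.png

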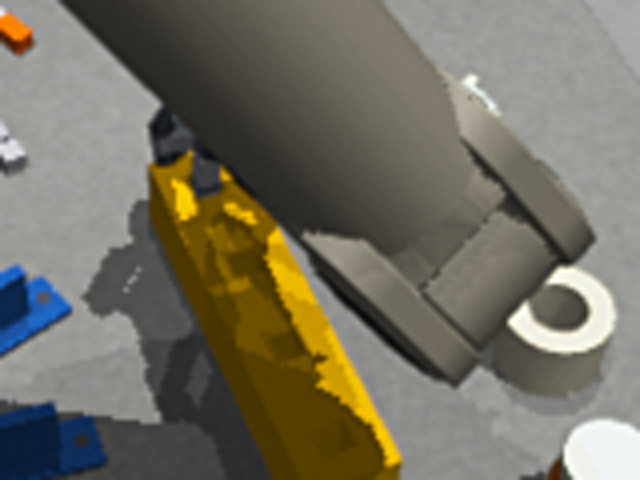

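```bash
python3 -m creep '[[[0,0.9,0.5,0,0,0,0],[0,1.73,1.0,0,0,0,0],[0,2.42,1.4,0,0,0,0],[0,2.42,1.4,0,0,0,0],[0,2.42,1.4,0,0,0,0]]]'
python3 - <<'E'
from h import *
o=avg(3);st()
delta([.594,.1203,.112],toolR(273.84,60,3.84),o)
E
```

```text
t: 9.65
eef_pos: [0.5939, 0.1211, 0.1174]
tool_rot: [-0.501, 0.865, 0.03, -0.017]
contact_force: [-0.2, 1.1, 4.4]
gripper_width: 0.17
std mm [0.01 0.04 0.  ]
t 9.8 p [0.5939, 0.1209, 0.1173] x [0.998, 0.068, 0.0] z [-0.059, 0.865, -0.499] F [-1.0, -0.1, 3.9] g 0.172 q [0.075, 0.77, 0.117, 1.81, -1.15, 1.31, 1.02]
cm [0.01, 0.5, 0.21] rv [-0.001, 0.001, 0.001] deg 0.1
```

```bash
python3 -m creep '[[[0,0.17,0.1,0,0,0,0],[0,0.17,0.1,0,0,0,0],[0,0.17,0.1,0,0,0,0]]]'
python3 - <<'E'
from h import *
o=avg(2);st(); e=o["eef_pos"]
p,d=shot("top")
k=CAL["top"];Rm=cv2.Rodrigues(k["rvec"])[0];C=-Rm.T@k["tvec"]
m=colour(p,"orange"); n,l,s,ce=cv2.connectedComponentsWithStats(m)
for i in range(1,n):
    if 15<s[i,4]<150:
        dd=np.median(d[l==i]); r=np.linalg.inv(k["mtx"])@[ce[i][0],ce[i][1],1]
        X=Rm.T@(r*dd-k["tvec"]); print(ce[i],s[i,4],np.round(X,4),np.round(X-e,4))
E
```

```text
t: 10.18
eef_pos: [0.5942, 0.1213, 0.1173]
tool_rot: [-0.501, 0.864, 0.03, -0.017]
contact_force: [-2.3, -0.6, 13.8]
gripper_width: 0.173
std mm [0.01 0.03 0.01]
t 10.28 p [0.5942, 0.1213, 0.1173] x [0.998, 0.069, 0.002] z [-0.059, 0.866, -0.496] F [-2.7, -0.8, 12.0] g 0.17 q [0.076, 0.772, 0.116, 1.809, -1.152, 1.312, 1.023]
[243.23809524 185.88095238] 42 [0.5938 0.1196 0.1391] [-0.0004 -0.0017  0.0219]
[162.  222.5] 66 [0.5101 0.3465 0.0168] [-0.0841  0.2252 -0.1005]
[170.10169492 244.72881356] 59 [0.4503 0.3248 0.0161] [-0.1439  0.2035 -0.1012]
[199.34848485 266.01515152] 66 [0.3925 0.2467 0.0157] [-0.2016  0.1253 -0.1016]
```

```bash
python3 -m creep '[[[0,0,0,0,0,0,0.4],[0,0,0,0,0,0,0.4],[0,0,0,0,0,0,0.4],[0,0,-6,0,0,0,0.4],[0,0,-12,0,0,0,0.4],[0,-5,-18,0,0,0,0.4],[0,-10,-22,0,0,0,0.4],[0,-10,-22,0,0,0,0.4]]]'
python3 - <<'E'
from h import *
o=st()
P={c:shot(c,f"h_{c}.png")[0] for c in("top","side")}
for r in bars({"top":P["top"]}):
    for c,(v,f) in r.items(): print(c,np.round(v,4),f)
n=np.degrees(1.868); 
delta([.53,.25,.28],toolR(n,5,n-90))
E
```

```text
t: 11.32
eef_pos: [0.6045, -0.0217, 0.3152]
tool_rot: [-0.499, 0.866, 0.03, -0.014]
contact_force: [-0.5, -0.6, -1.5]
gripper_width: 0.397
t 11.32 p [0.6045, -0.0217, 0.3152] x [0.998, 0.066, 0.006] z [-0.054, 0.863, -0.503] F [-0.5, -0.6, -1.5] g 0.397 q [0.208, 0.586, 0.229, 1.591, -0.987, 1.666, 0.784]
top [ 0.4893  0.3911 -1.0995] [-0.01  0.    0.04 -0.08]
top [0.465  0.2787 1.8636] [-0.01  0.01  0.27 -0.15]
top [ 0.361   0.2826 -0.8292] [ 0.06  0.   -0.   -0.4 ]
cm [-5.58, -10.95, 25.43] rv [-1.127, -0.115, -0.214] deg 66.1
```

View pics/h_side.png

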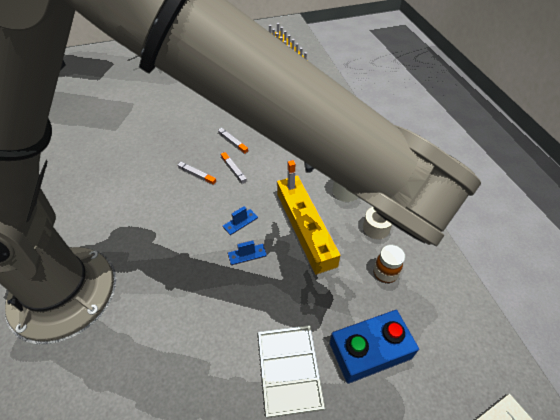

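View pics/h_top.png

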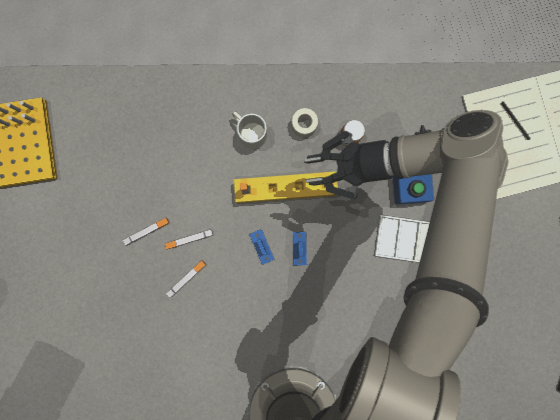

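```bash
python3 -m creep '[[[-1,-10.5,4,-0.1,0,0,0.45],[-2,-10.5,9,-0.3,-0.03,-0.05,0.45],[-5.6,-10.9,25.4,-1.127,-0.115,-0.214,0.45],[-5.6,-10.9,25.4,-1.127,-0.115,-0.214,0.45],[-5.6,-10.9,25.4,-1.127,-0.115,-0.214,0.45],[-5.6,-10.9,25.4,-1.127,-0.115,-0.214,0.45],[-5.6,-10.9,25.4,-1.127,-0.115,-0.214,0.45],[-5.6,-10.9,25.4,-1.127,-0.115,-0.214,0.45],[-5.6,-10.9,25.4,-1.127,-0.115,-0.214,0.45]]]'
python3 - <<'E'
from h import *
o=st()
a=1.866; n=np.degrees(a); nn=np.array([np.cos(a),np.sin(a)])
p=np.array([.465,.2795])+.037*nn; print(p)
delta([p[0],p[1],.10],toolR(n,30,n-90))
E
python3 kin.py
```

```text
t: 12.55
eef_pos: [0.5287, 0.249, 0.2775]
tool_rot: [0.042, 0.988, 0.148, 0.004]
contact_force: [0.2, -0.3, 0.5]
gripper_width: 0.447
t 12.55 p [0.5287, 0.249, 0.2775] x [0.956, 0.292, -0.005] z [0.02, -0.082, -0.996] F [0.2, -0.3, 0.5] g 0.447 q [-0.751, 0.299, 0.201, 1.723, 0.023, 1.152, -0.271]
[0.45423542 0.31489949]
cm [-5.1, -9.94, 17.0] rv [-0.44, 0.005, 0.003] deg 25.2
0.004171193998962437 (-1, -1, -1, -1) [ 0.3286  0.5018  0.5001  0.3099 -0.0678  3.0946]
0.004171193998962672 (-1, -1, -1, -1) [ 0.3286  0.5018  0.5001  0.3099 -0.0678  3.0946]
0.0041711939989627885 (-1, -1, -1, -1) [ 0.3286  0.5018  0.5001  0.3099 -0.0678 -3.1886]
```

```bash
python3 -m creep '[[[-5.1,-9.9,17,-0.44,0.005,0.003,0.45],[-5.1,-9.9,17,-0.44,0.005,0.003,0.45],[-5.1,-9.9,17,-0.44,0.005,0.003,0.45],[-5.1,-9.9,17,-0.44,0.005,0.003,0.45],[-5.1,-9.9,17,-0.44,0.005,0.003,0.45],[-5.1,-9.9,17,-0.44,0.005,0.003,0.45]]]'
python3 - <<'E'
from h import *
o=avg(2)
a=1.866; n=np.degrees(a); nn=np.array([np.cos(a),np.sin(a)])
p=np.array([.465,.2795])+.037*nn; print(p)
delta([p[0],p[1],.009],toolR(n,30,n-90),o)
p,_=shot("top"); cv2.imwrite("pics/i.png",cv2.resize(p[190:310,90:250],None,fx=4,fy=4))
E
```

```text
t: 13.3
eef_pos: [0.4575, 0.3138, 0.1032]
tool_rot: [0.256, 0.956, 0.14, 0.04]
contact_force: [0.2, -1.2, 0.3]
gripper_width: 0.451
std mm [0.16 0.19 0.06]
[0.45423542 0.31489949]
cm [-0.33, -4.83, 8.1] rv [-0.001, -0.004, -0.005] deg 0.4
```

View pics/i.png

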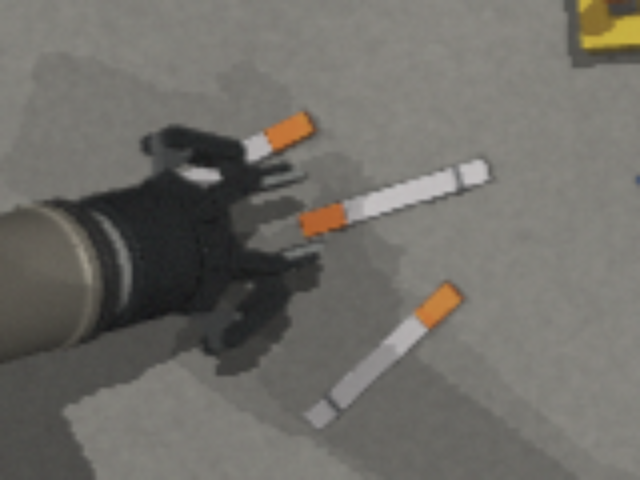

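```bash
python3 -m creep '[[[-0.33,-4.8,6.5,0,-0.004,-0.005,0.45],[-0.33,-4.8,6.5,0,-0.004,-0.005,0.45],[-0.33,-4.8,8.1,0,-0.004,-0.005,0.45],[-0.33,-4.8,8.1,0,-0.004,-0.005,0.45],[-0.33,-4.8,8.1,0,-0.004,-0.005,0],[-0.33,-4.8,8.1,0,-0.004,-0.005,0],[-0.33,-4.8,8.1,0,-0.004,-0.005,0],[-0.33,-4.8,8.1,0,-0.004,-0.005,0],[-0.33,-4.8,8.1,0,-0.004,-0.005,0]]]' 50
python3 - <<'E'
from h import *
st()
a=1.866; n=np.degrees(a)
p,_=shot("top"); cv2.imwrite("pics/j.png",cv2.resize(p[190:310,90:250],None,fx=4,fy=4))
o=avg(1);e=o["eef_pos"];delta([e[0],e[1],.16],toolR(n,30,n-90),o)
E
```

```text
t: 14.58
eef_pos: [0.4525, 0.3163, 0.0085]
tool_rot: [0.256, 0.955, 0.144, 0.038]
contact_force: [-0.1, 0.7, 7.0]
gripper_width: 0.169
t 14.57 p [0.4525, 0.3163, 0.0085] x [0.956, 0.294, -0.001] z [0.146, -0.479, -0.866] F [-0.1, 0.7, 7.0] g 0.169 q [-1.106, 0.747, 0.196, 1.845, 0.355, 0.917, -0.909]
std mm [0. 0. 0.]
cm [-0.02, 7.58, -13.12] rv [0.001, -0.001, 0.004] deg 0.2
```

View pics/j.png

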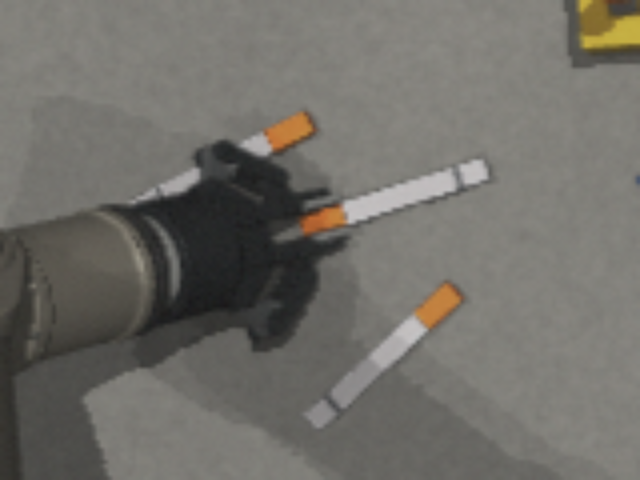

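```bash
python3 -m creep '[[[0,3.8,-6.5,0,0,0,0],[0,7.6,-13.1,0,0,0,0],[0,7.6,-13.1,0,0,0,0],[-2,18,-18,0.3,0,0,0],[-2,18,-18,0.6,0,0,0],[-2,18,-18,0.87,0,0,0],[-2,18,-18,0.87,0,0,0],[-2,18,-18,0.87,0,0,0]]]'
python3 - <<'E'
from h import *
st()
delta([.599,.07,.28],toolR(273.84,60,3.84))
E
```

```text
t: 15.68
eef_pos: [0.4535, 0.2457, 0.2544]
tool_rot: [-0.172, 0.974, 0.145, -0.026]
contact_force: [-1.4, -0.7, -2.2]
gripper_width: 0.169
t 15.68 p [0.4535, 0.2457, 0.2544] x [0.957, 0.291, -0.0] z [-0.1, 0.328, -0.939] F [-1.4, -0.7, -2.2] g 0.169 q [-0.557, 0.192, 0.179, 1.96, -0.456, 1.01, 0.163]
cm [8.8, 18.89, -9.62] rv [0.694, 0.15, 0.178] deg 42.0
```

```bash
python3 - <<'E'
from h import *
delta([.47,.22,.33],toolR(290,40,20)); delta([.599,.07,.31],toolR(273.84,60,3.84))
E
python3 -m creep '[[[1,5.3,-6.3,0.34,0.02,0.03,0],[1,5.3,-6.3,0.34,0.02,0.03,0],[8.8,19.8,-12.4,0.694,0.15,0.178,0],[8.8,19.8,-12.4,0.694,0.15,0.178,0],[8.8,19.8,-12.4,0.694,0.15,0.178,0],[8.8,19.8,-12.4,0.694,0.15,0.178,0],[8.8,19.8,-12.4,0.694,0.15,0.178,0],[8.8,19.8,-12.4,0.694,0.15,0.178,0]]]'
python3 - <<'E'
from h import *
st()
delta([.599,.048,.18],toolR(273.84,60,3.84))
E
```

```text
cm [0.82, 0.17, -8.11] rv [0.348, -0.027, -0.047] deg 20.2
cm [8.8, 17.86, -12.44] rv [0.694, 0.15, 0.178] deg 42.0
t: 16.68
eef_pos: [0.6034, 0.0569, 0.3032]
tool_rot: [-0.498, 0.867, 0.032, -0.019]
contact_force: [-0.8, 0.6, -0.7]
gripper_width: 0.169
t 16.68 p [0.6034, 0.0569, 0.3032] x [0.997, 0.073, -0.001] z [-0.064, 0.861, -0.504] F [-0.8, 0.6, -0.7] g 0.169 q [0.042, 0.561, 0.297, 1.68, -1.064, 1.594, 0.782]
cm [-0.49, 11.07, 5.48] rv [0.005, 0.006, 0.002] deg 0.5
```

```bash
python3 -m creep '[[[-0.5,5.5,2.7,0.005,0.006,0.002,0],[-0.5,11,5.4,0.005,0.006,0.002,0],[-0.5,11,5.4,0.005,0.006,0.002,0],[-0.5,11,5.4,0.005,0.006,0.002,0],[-0.5,11,5.4,0.005,0.006,0.002,0]]]'
cat >> h.py <<'E'
def tops(o,n=1):
    e=o["eef_pos"]; p,d=shot("top"); k=CAL["top"];Rm=cv2.Rodrigues(k["rvec"])[0]
    m=colour(p,"orange"); n,l,s,ce=cv2.connectedComponentsWithStats(m)
    for i in range(1,n):
        if 12<s[i,4]<150:
            dd=np.median(d[l==i]); r=np.linalg.inv(k["mtx"])@[ce[i][0],ce[i][1],1]
            X=Rm.T@(r*dd-k["tvec"])
            if X[2]>.05: print("bar top",np.round(ce[i],1),s[i,4],np.round(X,4),"rel tcp",np.round(X-e,4))
    return p
E
python3 - <<'E'
from h import *
o=avg(2);st()
p=tops(o); cv2.imwrite("pics/k.png",cv2.resize(p[130:250,210:370],None,fx=4,fy=4,interpolation=cv2.INTER_CUBIC))
delta([.5987,.048,.16],toolR(273.84,60,3.84),o)
E
```

```text
t: 17.3
eef_pos: [0.6009, 0.0461, 0.1835]
tool_rot: [-0.499, 0.866, 0.029, -0.014]
contact_force: [0.8, -1.0, -0.9]
gripper_width: 0.169
std mm [0.1  0.06 0.23]
t 17.4 p [0.6005, 0.0459, 0.1827] x [0.998, 0.065, 0.004] z [-0.054, 0.864, -0.501] F [-0.1, -0.2, -1.2] g 0.171 q [0.079, 0.717, 0.273, 1.74, -1.1, 1.497, 0.977]
bar top [272.8 180. ] 48 [0.5998 0.0472 0.2045] rel tcp [-0.0009  0.0012  0.0216]
bar top [242.9 186.3] 49 [0.5927 0.1203 0.14  ] rel tcp [-0.008   0.0743 -0.043 ]
cm [-0.19, 1.88, 1.33] rv [0.001, -0.004, 0.002] deg 0.3
```

View pics/k.png

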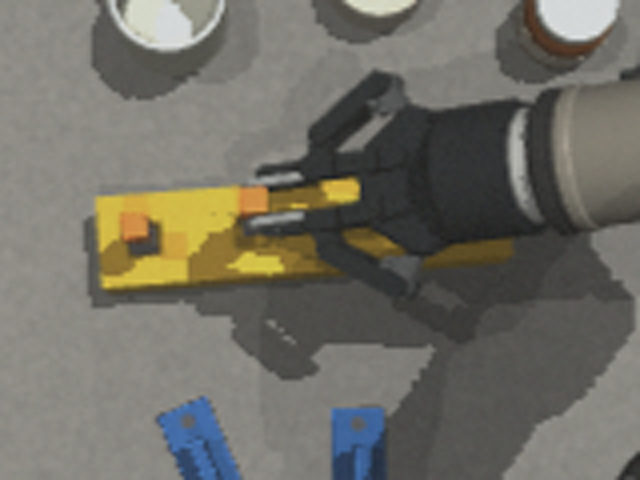

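```bash
python3 -m creep '[[[-0.19,0.9,0.6,0,-0.004,0,0],[-0.19,1.86,1.3,0.001,-0.004,0.002,0],[-0.19,1.86,1.3,0.001,-0.004,0.002,0],[-0.19,1.86,1.3,0.001,-0.004,0.002,0],[-0.19,1.86,1.3,0.001,-0.004,0.002,0]]]'
python3 - <<'E'
from h import *
o=avg(2);st()
delta([.5987,.0477,.143],toolR(273.84,60,3.84),o)
E
```

```text
t: 18.08
eef_pos: [0.5978, 0.0476, 0.1578]
tool_rot: [-0.5, 0.865, 0.028, -0.018]
contact_force: [0.0, -0.3, -0.7]
gripper_width: 0.169
std mm [0.02 0.   0.01]
t 18.18 p [0.5978, 0.0476, 0.1579] x [0.998, 0.067, -0.004] z [-0.06, 0.864, -0.5] F [-0.1, -0.5, -0.8] g 0.165 q [0.082, 0.751, 0.266, 1.748, -1.107, 1.479, 1.008]
cm [0.1, 1.29, 0.74] rv [-0.0, 0.002, -0.003] deg 0.2
```

```bash
python3 -m creep '[[[0.1,0.6,0.4,0,0,0,0],[0.1,1.29,0.74,0,0,-0.003,0],[0.1,1.29,0.74,0,0,-0.003,0],[0.1,1.29,0.74,0,0,-0.003,0]]]'
python3 - <<'E'
from h import *
o=avg(2);st()
delta([.5987,.0477,.119],toolR(273.84,60,3.84),o)
E
```

```text
t: 18.68
eef_pos: [0.5986, 0.0477, 0.1427]
tool_rot: [-0.5, 0.865, 0.029, -0.018]
contact_force: [-0.5, -0.5, -1.4]
gripper_width: 0.171
std mm [0.02 0.02 0.03]
t 18.77 p [0.5986, 0.0477, 0.1429] x [0.998, 0.068, -0.001] z [-0.06, 0.864, -0.5] F [-0.2, -0.5, -1.1] g 0.163 q [0.086, 0.775, 0.261, 1.747, -1.113, 1.468, 1.029]
cm [0.01, 2.07, 1.19] rv [-0.001, 0.002, -0.001] deg 0.1
```

```bash
python3 -m creep '[[[0,0.7,0.4,0,0,0,0],[0,1.4,0.8,0,0,0,0],[0,2.05,1.18,0,0,0,0],[0,2.05,1.18,0,0,0,0],[0,2.05,1.18,0,0,0,0]]]'
python3 - <<'E'
from h import *
o=avg(2);st()
p=tops(o)
E
```

```text
t: 19.4
eef_pos: [0.5986, 0.0477, 0.1191]
tool_rot: [-0.5, 0.865, 0.029, -0.018]
contact_force: [-0.4, 0.1, -0.6]
gripper_width: 0.166
std mm [0.01 0.   0.05]
t 19.5 p [0.5987, 0.0477, 0.1194] x [0.998, 0.068, -0.001] z [-0.06, 0.864, -0.5] F [-0.3, 0.4, -2.5] g 0.167 q [0.091, 0.81, 0.254, 1.747, -1.123, 1.45, 1.061]
bar top [272.2 183.9] 44 [0.5978 0.049  0.1411] rel tcp [-0.0009  0.0013  0.0217]
bar top [242.9 186.4] 50 [0.5926 0.1203 0.1392] rel tcp [-0.0061  0.0726  0.0199]
```

```bash
python3 -m creep '[[[0,0.14,0.08,0,0,0,0],[0,0.14,0.08,0,0,0,0],[0,0.14,0.08,0,0,0,0.4],[0,0.14,0.08,0,0,0,0.4],[0,0.14,0.08,0,0,0,0.4],[0,0,-6,0,0,0,0.4],[0,0,-12,0,0,0,0.4],[0,-5,-18,0,0,0,0.4],[0,-10,-22,0,0,0,0.4],[0,-10,-22,0,0,0,0.4]]]'
python3 - <<'E'
from h import *
o=st(); tops(o)
p,_=shot("side","l.png")
D=bars({"top":shot("top")[0]})
for r in D:
    for c,(v,f) in r.items(): print(c,np.round(v,4),f)
E
```

```text
t: 20.8
eef_pos: [0.6093, -0.0945, 0.3199]
tool_rot: [-0.499, 0.866, 0.03, -0.015]
contact_force: [0.3, 0.5, -0.6]
gripper_width: 0.402
t 20.8 p [0.6093, -0.0945, 0.3199] x [0.998, 0.067, 0.005] z [-0.056, 0.863, -0.502] F [0.3, 0.5, -0.6] g 0.402 q [0.23, 0.659, 0.355, 1.484, -0.991, 1.805, 0.834]
bar top [272.3 184.4] 40 [0.5968 0.0487 0.1396] rel tcp [-0.0125  0.1432 -0.1804]
bar top [242.9 186.3] 49 [0.5927 0.1203 0.1396] rel tcp [-0.0166  0.2148 -0.1804]
top [ 0.756  -0.1738  2.5257] [  0.14  -0.2   -5.74 -14.71]
top [ 0.4895  0.3909 -1.1009] [ 0.03 -0.    0.07 -0.08]
top [ 0.361   0.2826 -0.8292] [ 0.06  0.   -0.   -0.4 ]
```

View pics/l.png

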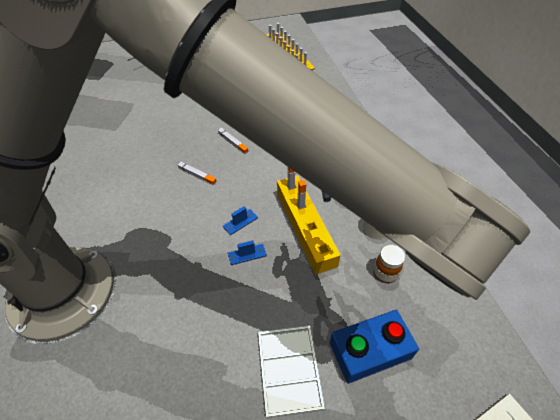

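```bash
cat > kin.py <<'E'
import numpy as np, json
from scipy.optimize import least_squares
from scipy.spatial.transform import Rotation as R
Z=lambda a:R.from_euler('z',a); Y=lambda a:R.from_euler('y',a)
def fk(q,k):
    h,L1,L2,Lt,y0,y7,a1,a2,a3,b0,b1,b2=k
    r=Z(-q[0]+y0); p=np.array([0,0,h])+r.apply([a1,b0,0]); r=r*Y(q[1])*Z(-q[2]); p=p+r.apply([a2,b1,L1])
    r=r*Y(q[3])*Z(-q[4]); p=p+r.apply([a3,b2,L2]); r=r*Y(q[5])*Z(-q[6]+y7); p=p+r.apply([0,0,Lt]); return p,r
def fitk():
    D=[json.loads(l) for l in open("log.jsonl")]
    def res(k):
        o=[]
        for q,p,t in D:
            P,r=fk(q,k); o+=list(P-p); o+=list((R.from_quat([t[1],t[2],t[3],t[0]]).inv()*r).as_rotvec()*.3)
        return o
    return least_squares(res,[.33,.5,.5,.31,-.07,3.09]+[0]*6)
if __name__=="__main__":
    r=fitk(); print(r.cost,np.round(r.x,4)); print(np.round(r.fun.reshape(-1,6),4))
E
python3 kin.py
```

```text
2.8157553857899536e-29 [ 2.8710e-01  5.4180e-01  4.7250e-01  3.2700e-01 -0.0000e+00  3.1416e+00
  0.0000e+00  0.0000e+00 -0.0000e+00 -3.0500e-02 -3.1400e-02 -4.0000e-04]
[[ 0.  0. -0.  0. -0.  0.]
 [ 0.  0.  0.  0. -0.  0.]
 [ 0.  0.  0.  0. -0.  0.]
 [ 0.  0.  0.  0. -0. -0.]
 [ 0.  0.  0.  0. -0. -0.]
 [ 0.  0.  0.  0.  0.  0.]
 [ 0. -0. -0.  0.  0. -0.]
 [ 0. -0.  0.  0.  0. -0.]
 [ 0. -0. -0.  0.  0. -0.]
 [ 0. -0. -0.  0.  0. -0.]
 [ 0. -0. -0.  0.  0.  0.]
 [ 0. -0. -0. -0.  0. -0.]
 [ 0.  0. -0.  0.  0. -0.]
 [ 0. -0. -0.  0.  0.  0.]
 [ 0.  0.  0.  0. -0. -0.]
 [ 0.  0.  0.  0. -0. -0.]
 [ 0.  0.  0.  0. -0. -0.]
 [ 0. -0. -0.  0.  0.  0.]
 [ 0. -0. -0.  0.  0. -0.]
 [ 0. -0. -0.  0.  0. -0.]
 [ 0. -0. -0.  0.  0. -0.]
 [ 0. -0.  0.  0.  0. -0.]
 [ 0. -0. -0.  0.  0. -0.]]
```

```bash
cat > ik.py <<'E'
from h import *; import kin
K=kin.fitk().x
LO=np.array([-2.96,-.34,-1.41,.24,-1.37,.17,-2.96]);HI=np.array([2.96,2.1,1.46,2.44,4.51,1.92,2.96])
def ik(p,Rt,q0):
    def res(q):
        P,r=kin.fk(q,K); return np.r_[(P-p)*20,(Rt.inv()*r).as_rotvec()*5,(q-q0)*.01]
    s=least_squares(res,np.clip(q0,LO+.001,HI-.001),bounds=(LO,HI)); P,r=kin.fk(s.x,K)
    return s.x,np.linalg.norm(P-p)*1e3,np.degrees((Rt.inv()*r).magnitude())
E
python3 - <<'E'
from ik import *
q0=bot.get_obs()["q"]
def go(name,p,Rt,q):
    q,e,a=ik(np.array(p),Rt,q); print(name,np.round(q,2),"err",round(e,1),round(a,1)); return q
for nm,c,a in(("B",(.4895,.391),-1.10),("D",(.361,.2826),-.829)):
    n=np.degrees(a); p=np.array(c)+.04*np.array([np.cos(a),np.sin(a)])
    for jx in(n-90,n+90):
        for q7 in(-1.5,1.5):
            q=q0.copy(); q[6]=q7; q[0]=-.9; q[4]=0
            q=go(f"{nm} up{jx:.0f}",[p[0],p[1],.2],toolR(n,0,jx),q)
            q=go(f"{nm} pick",[p[0],p[1],.009],toolR(n,30,jx),q)
for jx in(3.84,183.84):
    for k in(-.5,-1.5):
        for q7 in(-1.5,1.5):
            q=q0.copy(); q[6]=q7
            q=go(f"place{k} {jx}",[.601-.067*.07*k,.0136+.998*.07*k,.119],toolR(273.84,60,jx),q)
E
```

```text
B up-153 [-1.34  0.56  0.89  1.77 -0.49  1.06 -2.94] err 0.0 0.0
B pick [-0.81  0.8   0.5   1.87 -1.16  1.   -2.21] err 0.0 0.0
B up-153 [-0.65  0.42 -0.08  1.72  0.04  1.    2.87] err 0.0 0.0
B pick [ 0.17  0.93 -0.88  1.8   0.24  0.66  2.96] err 0.0 0.0
B up27 [-0.68  0.42 -0.04  1.72  0.02  1.   -0.26] err 0.0 0.0
B pick [-0.09  0.78 -0.48  1.82 -0.32  0.64  0.28] err 0.0 0.0
B up27 [-1.29  0.53  0.82  1.77 -0.44  1.04  0.16] err 0.0 0.0
B pick [-0.76  0.78  0.43  1.87 -1.11  0.96  0.9 ] err 0.0 0.0
D up-137 [-1.78  0.52  1.43  2.13 -0.61  1.02 -2.42] err 0.0 0.0
D pick [-1.02  0.87  0.86  2.13 -1.23  1.22 -1.7 ] err 0.0 0.0
D up-137 [-0.01  0.25 -0.8   2.04  0.22  0.94  2.96] err 0.0 0.0
D pick [ 0.46  1.01 -1.15  2.04  0.55  0.79  2.96] err 0.0 0.0
D up43 [-0.77  0.16  0.07  2.08 -0.01  0.9   0.04] err 0.0 0.0
D pick [-0.12  0.65 -0.33  2.07 -0.48  0.68  0.75] err 0.0 0.0
D up43 [-1.13  0.17  0.47  2.1  -0.1   0.89  0.14] err 0.0 0.0
D pick [-0.42  0.63  0.05  2.09 -0.77  0.78  1.02] err 0.0 0.0
place-0.5 3.84 [ 0.53  0.84 -0.25  1.64 -0.79  1.3   0.86] err 0.0 0.0
place-0.5 3.84 [ 0.1   0.87  0.4   1.67 -1.12  1.59  1.11] err 0.0 0.0
place-1.5 3.84 [ 0.6   0.88 -0.22  1.53 -0.73  1.4   0.85] err 0.0 0.0
place-1.5 3.84 [ 0.18  0.92  0.42  1.57 -1.08  1.67  1.12] err 0.0 0.0
place-0.5 183.84 [ 0.08  0.88  0.42  1.67 -1.13  1.6  -2.02] err 0.0 0.0
place-0.5 183.84 [ 1.11  1.35 -1.41  1.61  0.35  1.15  2.96] err 6.0 6.8
place-1.5 183.84 [ 0.17  0.93  0.45  1.57 -1.09  1.68 -2.01] err 0.0 0.0
place-1.5 183.84 [ 1.15  1.36 -1.41  1.52  0.36  1.27  2.96] err 8.5 9.8
```

Run:
```python
from h import *
a=-1.10; n=np.degrees(a); nn=np.array([np.cos(a),np.sin(a)])
p=np.array([.4893,.391])+.038*nn; print(p)
delta([.54,.2,.30],toolR(n,45,n+90))
delta([p[0],p[1],.10],toolR(n,30,n+90))
```

```text
[0.50653665 0.35713412]
cm [-4.81, -13.46, 26.45] rv [-0.259, -0.319, -0.246] deg 27.5
cm [-7.05, -4.08, 50.22] rv [-0.517, -0.287, -0.288] deg 37.7
```

```bash
python3 -m creep '[[[-4.8,-13.4,26.4,-0.259,-0.319,-0.246,0.45],[-4.8,-13.4,26.4,-0.259,-0.319,-0.246,0.45],[-4.8,-13.4,26.4,-0.259,-0.319,-0.246,0.45],[-4.8,-13.4,26.4,-0.259,-0.319,-0.246,0.45],[-4.8,-13.4,26.4,-0.259,-0.319,-0.246,0.45],[-7,-4.1,50.2,-0.517,-0.287,-0.288,0.45],[-7,-4.1,50.2,-0.517,-0.287,-0.288,0.45],[-7,-4.1,50.2,-0.517,-0.287,-0.288,0.45],[-7,-4.1,50.2,-0.517,-0.287,-0.288,0.45],[-7,-4.1,50.2,-0.517,-0.287,-0.288,0.45]]]'
python3 - <<'E'
from h import *
o=avg(2);st()
a=-1.10; n=np.degrees(a); nn=np.array([np.cos(a),np.sin(a)])
p=np.array([.4893,.391])+.038*nn
delta([p[0],p[1],.009],toolR(n,30,n+90),o)
shot("top","m_top.png")
p,_=shot("side"); cv2.imwrite("pics/m_side.png",cv2.resize(p[90:210,170:330],None,fx=4,fy=4))
E
```

```text
t: 22.2
eef_pos: [0.5002, 0.3596, 0.0946]
tool_rot: [-0.251, 0.938, 0.227, -0.067]
contact_force: [-0.1, -0.2, -0.1]
gripper_width: 0.449
std mm [1.14 0.68 0.95]
t 22.3 p [0.5047, 0.357, 0.0979] x [0.89, 0.455, -0.006] z [-0.232, 0.443, -0.866] F [-0.4, -0.3, -0.6] g 0.451 q [-0.566, 0.599, 0.155, 1.835, -0.804, 0.922, 0.604]
cm [0.3, 4.57, 7.52] rv [-0.001, 0.008, -0.001] deg 0.5
```

View pics/m_top.png

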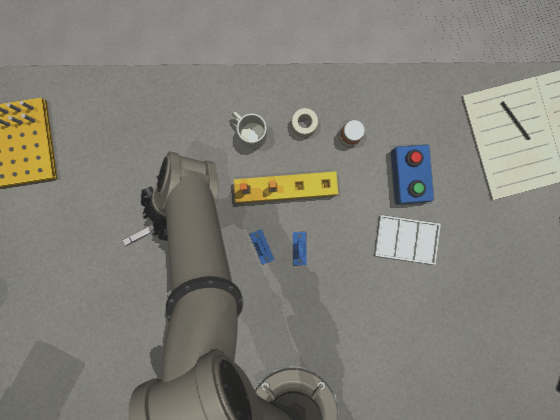

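View pics/m_side.png

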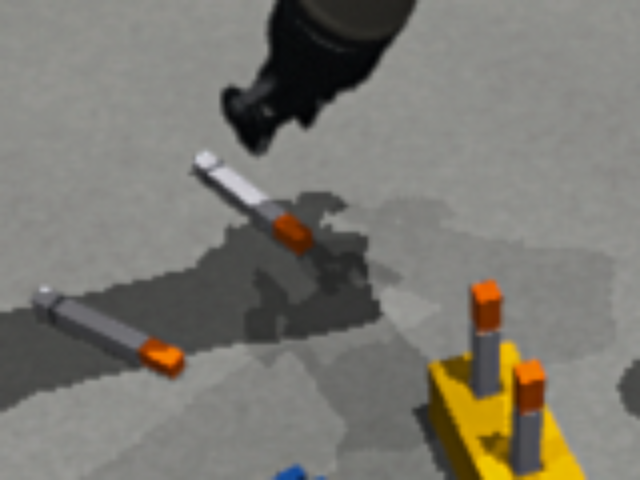

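```bash
python3 -m creep '[[[0.25,4.4,6.2,0,0.008,0,0.45],[0.25,4.4,6.2,0,0.008,0,0.45],[0.25,4.4,6.2,0,0.008,0,0.45],[0.25,4.4,6.2,0,0.008,0,0.45]]]' 50
python3 - <<'E'
from h import *
o=avg(2);st()
a=-1.10; n=np.degrees(a); nn=np.array([np.cos(a),np.sin(a)])
p=np.array([.4893,.391])+.038*nn
delta([p[0],p[1],.009],toolR(n,30,n+90),o)
p,_=shot("side"); cv2.imwrite("pics/n_side.png",cv2.resize(p[90:210,170:330],None,fx=4,fy=4))
E
```

```text
t: 22.9
eef_pos: [0.5138, 0.3522, 0.027]
tool_rot: [-0.253, 0.939, 0.224, -0.056]
contact_force: [0.3, -0.8, 0.7]
gripper_width: 0.448
std mm [0.1  0.01 0.09]
t 23.0 p [0.5136, 0.3524, 0.0268] x [0.893, 0.45, 0.009] z [-0.218, 0.451, -0.866] F [0.1, -1.1, -0.1] g 0.451 q [-0.52, 0.707, 0.112, 1.845, -0.876, 0.82, 0.724]
cm [-0.44, 0.25, 1.92] rv [-0.001, -0.01, 0.001] deg 0.6
```

View pics/n_side.png

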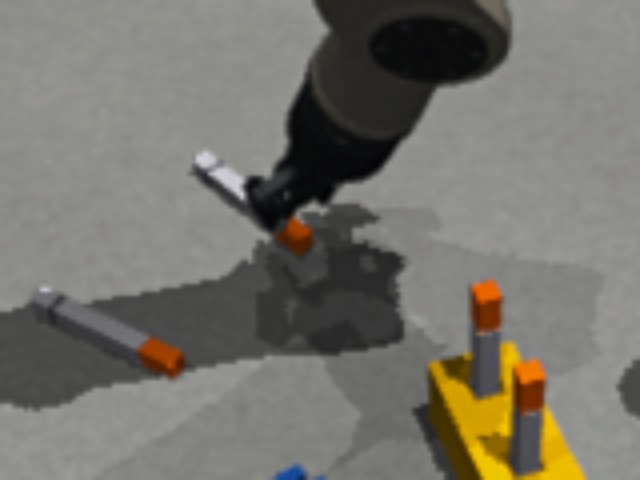

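Run:
```python
from h import *
a=-1.10; n=np.degrees(a); nn=np.array([np.cos(a),np.sin(a)])
p=np.array([.4893,.391])+.043*nn
delta([p[0],p[1],.0095],toolR(n,30,n+90))
```

```text
cm [-0.41, 0.65, 1.59] rv [-0.001, -0.01, 0.001] deg 0.6
```

```bash
python3 -m creep '[[[-0.4,0.65,1.59,0,-0.01,0,0.45],[-0.4,0.65,1.59,0,-0.01,0,0.45],[-0.4,0.65,1.59,0,-0.01,0,0.45],[-0.4,0.65,1.59,0,-0.01,0,0],[-0.4,0.65,1.59,0,-0.01,0,0],[-0.4,0.65,1.59,0,-0.01,0,0],[-0.4,0.65,1.59,0,-0.01,0,0],[-0.4,0.65,1.59,0,-0.01,0,0]]]' 50
python3 - <<'E'
from h import *
o=avg(1);st()
e=o["eef_pos"]
delta([e[0],e[1],.16],toolR(np.degrees(-1.1),30,np.degrees(-1.1)+90),o)
p,_=shot("side"); cv2.imwrite("pics/q_side.png",cv2.resize(p[90:210,170:330],None,fx=4,fy=4))
E
```

```text
t: 24.05
eef_pos: [0.5084, 0.352, 0.0081]
tool_rot: [-0.252, 0.939, 0.225, -0.061]
contact_force: [0.7, -2.1, 3.9]
gripper_width: 0.17
std mm [0. 0. 0.]
t 24.1 p [0.5084, 0.352, 0.0081] x [0.891, 0.454, -0.002] z [-0.229, 0.445, -0.866] F [1.6, -1.3, 4.2] g 0.169 q [-0.516, 0.736, 0.101, 1.849, -0.886, 0.803, 0.742]
cm [-0.03, -7.6, -13.15] rv [-0.0, 0.002, -0.0] deg 0.1
```

View pics/q_side.png

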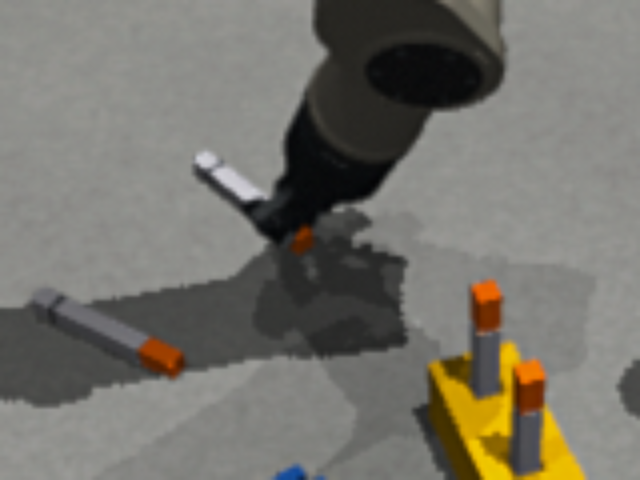

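```bash
python3 -m creep '[[[0,-3.8,-6.5,0,0,0,0],[0,-7.6,-13.1,0,0,0,0],[0,-7.6,-13.1,0,0,0,0],[0,-17,-29,0,0,0,0],[0,-17,-29,0,0,0,0],[0,-17,-29,0,0,0,0],[0,-17,-29,0,0,0,0]]]'
python3 - <<'E'
from ik import *
o=st()
Rt=toolR(273.84,60,183.84)
delta([.55,.22,.36],Rt,o)
Rc=Rq(o["tool_rot"]); w=(Rc.inv()*Rt).as_rotvec(); print(w)
q=o["q"]
for f in np.linspace(.1,1,10):
    p=o["eef_pos"]*(1-f)+np.array([.55,.2,.36])*f
    q,e,a=ik(p,Rc*R.from_rotvec(w*f),q); print(np.round(q,2),round(e,1))
E
```

```text
t: 25.02
eef_pos: [0.5094, 0.3553, 0.3493]
tool_rot: [-0.253, 0.939, 0.227, -0.057]
contact_force: [-0.4, -0.3, -2.4]
gripper_width: 0.17
t 25.02 p [0.5094, 0.3553, 0.3493] x [0.891, 0.455, 0.007] z [-0.222, 0.449, -0.866] F [-0.4, -0.3, -2.4] g 0.17 q [-0.641, 0.328, 0.256, 1.622, -0.632, 1.3, 0.283]
cm [-2.53, 11.48, -7.9] rv [-0.403, 0.727, -2.728] deg 163.4
[-0.40302047  0.72740872 -2.72761711]
[-0.61  0.27  0.23  1.68 -0.6   1.21  0.55] 0.0
[-0.58  0.22  0.2   1.74 -0.61  1.12  0.85] 0.0
[-0.53  0.18  0.18  1.81 -0.65  1.04  1.18] 0.0
[-0.47  0.16  0.16  1.86 -0.73  0.98  1.55] 0.0
[-0.4   0.15  0.15  1.91 -0.83  0.97  1.95] 0.0
[-0.32  0.16  0.14  1.94 -0.95  0.99  2.36] 0.0
[-0.24  0.19  0.13  1.95 -1.04  1.06  2.76] 0.0
[ 0.55  0.32 -0.73  1.89 -0.88  0.99  2.96] 0.0
[ 0.92  0.62 -1.28  1.83 -0.49  0.89  2.96] 0.0
[ 0.93  0.8  -1.41  1.73 -0.22  0.99  2.96] 7.5
```

```bash
python3 -m creep '[[[0,0,0,0,0,0.3,0],[0,0,0,0,0,0.6,0],[0,0,0,0,0,0.9,0],[0,0,0,0,0,1.2,0],[0,0,0,0,0,1.5,0],[0,0,0,0,0,1.5,0],[0,0,0,0,0,1.5,0],[0,0,0,0,0,1.5,0],[0,0,0,0,0,1.5,0],[0,0,0,0,0,1.5,0]]]'
python3 - <<'E'
from ik import *
o=st()
Rt=toolR(273.84,60,183.84)
T=np.array([.6,.0,.34])
delta(T,Rt,o)
Rc=Rq(o["tool_rot"]); w=(Rc.inv()*Rt).as_rotvec()
q=o["q"]
for f in np.linspace(.2,1,5):
    p=o["eef_pos"]*(1-f)+T*f
    q,e,a=ik(p,Rc*R.from_rotvec(w*f),q); print(np.round(q,2),round(e,1))
E
```

```text
t: 26.28
eef_pos: [0.5073, 0.3543, 0.343]
tool_rot: [-0.142, 0.842, -0.474, -0.217]
contact_force: [0.2, 0.8, -1.8]
gripper_width: 0.166
t 26.27 p [0.5073, 0.3543, 0.343] x [0.457, -0.736, -0.499] z [-0.23, 0.444, -0.866] F [0.2, 0.8, -1.8] g 0.166 q [-0.814, 0.352, 0.489, 1.64, -0.704, 1.338, -1.148]
cm [30.47, 10.14, -17.61] rv [-0.16, -0.674, 1.876] deg 114.6
[-0.67  0.41  0.55  1.64 -0.82  1.49 -1.31] 0.0
[-0.53  0.47  0.61  1.65 -0.92  1.63 -1.5 ] 0.0
[-0.4   0.54  0.67  1.65 -1.01  1.74 -1.72] 0.0
[-0.28  0.6   0.72  1.64 -1.1   1.84 -1.97] 0.0
[-0.17  0.66  0.78  1.63 -1.18  1.89 -2.25] 0.0
```

```bash
python3 -m creep '[[[6,2,-3.5,-0.03,-0.13,0.375,0],[12,4,-7,-0.064,-0.27,0.75,0],[18,6,-10.5,-0.096,-0.4,1.125,0],[24,8,-14,-0.128,-0.54,1.5,0],[30.5,10.1,-17.6,-0.16,-0.674,1.876,0],[30.5,10.1,-17.6,-0.16,-0.674,1.876,0],[30.5,10.1,-17.6,-0.16,-0.674,1.876,0],[30.5,10.1,-17.6,-0.16,-0.674,1.876,0],[30.5,10.1,-17.6,-0.16,-0.674,1.876,0],[30.5,10.1,-17.6,-0.16,-0.674,1.876,0]]]'
python3 - <<'E'
from h import *
o=st()
delta([.605,-.02,.30],toolR(273.84,60,183.84),o)
E
```

```text
t: 27.52
eef_pos: [0.5998, -0.0007, 0.3401]
tool_rot: [-0.005, -0.086, 0.865, 0.495]
contact_force: [0.1, -0.6, -0.9]
gripper_width: 0.17
t 27.52 p [0.5998, -0.0007, 0.3401] x [-0.985, -0.154, -0.077] z [-0.094, 0.855, -0.51] F [0.1, -0.6, -0.9] g 0.17 q [-0.136, 0.645, 0.713, 1.599, -1.135, 1.881, -2.169]
cm [0.1, -4.46, 0.34] rv [-0.01, -0.037, 0.111] deg 6.7
```

```bash
python3 -m creep '[[[0.1,-4.4,0.3,-0.01,-0.037,0.111,0],[0.1,-4.4,0.3,-0.01,-0.037,0.111,0],[0.1,-4.4,0.3,-0.01,-0.037,0.111,0],[0.1,-4.4,0.3,-0.01,-0.037,0.111,0]]]'
python3 - <<'E'
from h import *
o=avg(2);st();p=tops(o)
delta([.6033,-.0213,.185],toolR(273.84,60,183.84),o)
shot("side","r_side.png"); cv2.imwrite("pics/r_top.png",cv2.resize(p[130:250,210:370],None,fx=4,fy=4,interpolation=cv2.INTER_CUBIC))
E
```

```text
t: 28.02
eef_pos: [0.6054, -0.0191, 0.3028]
tool_rot: [-0.016, -0.033, 0.866, 0.499]
contact_force: [-0.2, 0.0, -0.6]
gripper_width: 0.171
std mm [0.05 0.02 0.05]
t 28.12 p [0.6052, -0.0192, 0.3026] x [-0.997, -0.072, -0.005] z [-0.06, 0.864, -0.501] F [0.2, 1.3, -1.2] g 0.173 q [-0.104, 0.703, 0.718, 1.62, -1.165, 1.865, -2.196]
bar top [304.3 170.6] 63 [ 0.6045 -0.018   0.3222] rel tcp [-0.0007  0.0012  0.0196]
bar top [272.2 184.5] 40 [0.5964 0.049  0.1396] rel tcp [-0.0089  0.0682 -0.163 ]
bar top [242.9 186.3] 49 [0.5928 0.1203 0.1391] rel tcp [-0.0125  0.1395 -0.1635]
cm [0.27, -10.28, 5.72] rv [-0.001, -0.002, 0.007] deg 0.4
```

View pics/r_top.png

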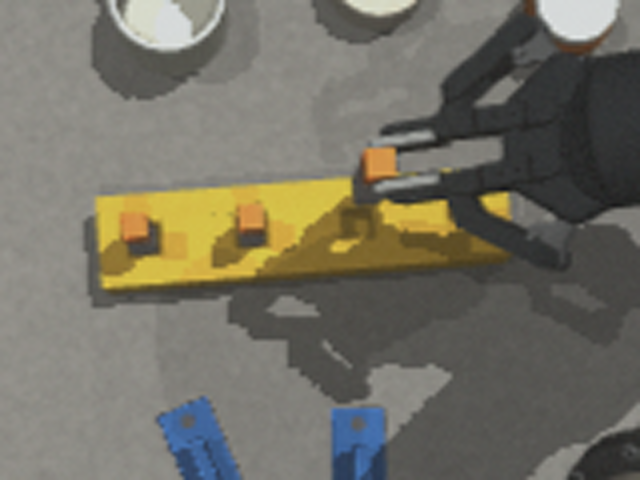

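View pics/r_side.png

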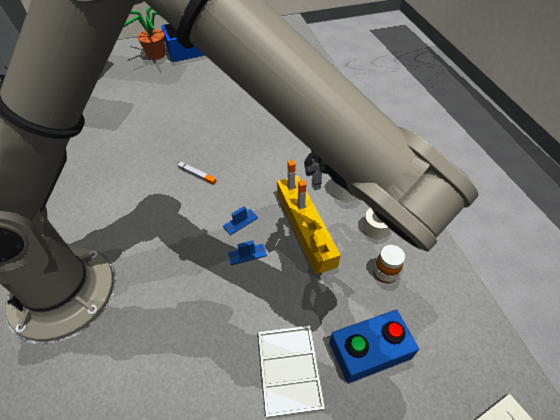

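```bash
python3 -m creep '[[[0.27,-5,2.8,0,0,0.007,0],[0.27,-10.3,5.7,0,-0.002,0.007,0],[0.27,-10.3,5.7,0,-0.002,0.007,0],[0.27,-10.3,5.7,0,-0.002,0.007,0],[0.27,-10.3,5.7,0,-0.002,0.007,0],[0.27,-10.3,5.7,0,-0.002,0.007,0]]]'
python3 - <<'E'
from h import *
o=avg(3);st();p=tops(o)
delta([.6033,-.0218,.165],toolR(273.84,60,183.84),o)
E
```

```text
t: 28.98
eef_pos: [0.6033, -0.0224, 0.1857]
tool_rot: [-0.016, -0.029, 0.866, 0.499]
contact_force: [0.6, 0.2, -0.9]
gripper_width: 0.171
std mm [0.1  0.07 0.28]
t 29.12 p [0.6029, -0.0221, 0.1846] x [-0.998, -0.066, 0.001] z [-0.057, 0.864, -0.501] F [0.9, 0.0, -1.6] g 0.169 q [-0.068, 0.85, 0.667, 1.678, -1.202, 1.775, -2.034]
bar top [302.4 178.4] 55 [ 0.6027 -0.0211  0.2044] rel tcp [-0.0003  0.001   0.0194]
bar top [272.1 184.3] 45 [0.597  0.0492 0.1392] rel tcp [-0.006   0.0714 -0.0458]
bar top [242.9 186.3] 49 [0.5927 0.1203 0.1394] rel tcp [-0.0103  0.1425 -0.0456]
cm [-0.03, -1.71, 1.03] rv [-0.001, 0.001, -0.001] deg 0.1
```

```bash
python3 -m creep '[[[-0.03,-0.9,0.5,0,0,0,0],[-0.03,-1.71,1.03,0,0,0,0],[-0.03,-1.71,1.03,0,0,0,0],[-0.03,-1.71,1.03,0,0,0,0],[-0.03,-2.4,1.43,0,0,0,0],[-0.03,-3.1,1.83,0,0,0,0],[-0.03,-3.1,1.83,0,0,0,0],[-0.03,-3.1,1.83,0,0,0,0]]]'
python3 - <<'E'
from h import *
o=avg(2);st();p=tops(o)
delta([.6033,-.0218,.122],toolR(273.84,60,183.84),o)
E
```

```text
t: 30.18
eef_pos: [0.6028, -0.0218, 0.1477]
tool_rot: [-0.018, -0.028, 0.866, 0.499]
contact_force: [0.3, 0.2, -0.0]
gripper_width: 0.17
std mm [0.02 0.02 0.04]
t 30.27 p [0.6029, -0.0218, 0.1479] x [-0.998, -0.065, 0.002] z [-0.058, 0.864, -0.501] F [-0.2, 1.3, -0.3] g 0.168 q [-0.057, 0.902, 0.649, 1.683, -1.219, 1.749, -1.989]
bar top [301.4 180.3] 55 [ 0.6028 -0.0208  0.167 ] rel tcp [-0.0001  0.001   0.0191]
bar top [272.1 184.1] 46 [0.5975 0.0492 0.139 ] rel tcp [-0.0054  0.071  -0.0089]
bar top [242.9 186.3] 49 [0.5928 0.1203 0.139 ] rel tcp [-0.0101  0.1421 -0.0089]
cm [-0.05, -2.24, 1.29] rv [-0.001, 0.0, -0.003] deg 0.2
```

```bash
python3 -m creep '[[[-0.04,-0.7,0.4,0,0,0,0],[-0.05,-1.5,0.85,0,0,0,0],[-0.05,-2.24,1.29,0,0,-0.003,0],[-0.05,-2.24,1.29,0,0,-0.003,0],[-0.05,-2.33,1.34,0,0,-0.003,0],[-0.05,-2.33,1.34,0,0,-0.003,0]]]'
python3 - <<'E'
from h import *
o=avg(2);st();p=tops(o)
E
```

```text
t: 31.08
eef_pos: [0.6033, -0.0218, 0.1209]
tool_rot: [-0.017, -0.029, 0.866, 0.499]
contact_force: [-0.6, 0.1, -1.0]
gripper_width: 0.169
std mm [0.01 0.   0.01]
t 31.18 p [0.6033, -0.0218, 0.121] x [-0.998, -0.067, -0.0] z [-0.058, 0.864, -0.501] F [0.2, 0.7, -0.7] g 0.166 q [-0.048, 0.94, 0.634, 1.683, -1.232, 1.73, -1.956]
bar top [300.8 181.6] 47 [ 0.6026 -0.021   0.1403] rel tcp [-0.0007  0.0008  0.0193]
bar top [272.1 184.2] 45 [0.5972 0.0491 0.1391] rel tcp [-0.0062  0.0709  0.0181]
bar top [242.9 186.3] 49 [0.5927 0.1203 0.1393] rel tcp [-0.0106  0.1421  0.0183]
```

```bash
python3 -m creep '[[[0,-0.1,0.06,0,0,0,0],[0,-0.1,0.06,0,0,0,0],[0,-0.1,0.06,0,0,0,0.4],[0,-0.1,0.06,0,0,0,0.4],[0,-0.1,0.06,0,0,0,0.4],[0,0,-6,0,0,0,0.4],[0,0,-12,0,0,0,0.4],[0,5,-18,0,0,0,0.4],[0,10,-20,0,0,0,0.4],[0,10,-20,0,0,0,0.4]]]'
python3 - <<'E'
from ik import *
o=st(); p=tops(o)
shot("side","s_side.png")
D=bars({"top":p})
for r in D:
    for c,(v,f) in r.items(): print(c,np.round(v,4),f)
a=-.829;n=np.degrees(a)
Rc=Rq(o["tool_rot"])
Rt=toolR(n,30,n+90)
print((Rc.inv()*Rt).as_rotvec())
E
```

```text
t: 32.48
eef_pos: [0.6123, -0.1466, 0.3132]
tool_rot: [-0.013, -0.031, 0.867, 0.498]
contact_force: [0.5, 0.6, -0.9]
gripper_width: 0.401
t 32.48 p [0.6123, -0.1466, 0.3132] x [-0.998, -0.066, -0.009] z [-0.052, 0.862, -0.504] F [0.5, 0.6, -0.9] g 0.401 q [0.23, 0.735, 0.48, 1.408, -1.022, 1.906, -2.243]
bar top [300.4 182. ] 43 [ 0.6019 -0.0201  0.1395] rel tcp [-0.0104  0.1266 -0.1737]
bar top [272.1 184.5] 41 [0.5965 0.0492 0.1391] rel tcp [-0.0158  0.1958 -0.1741]
bar top [242.9 186.3] 49 [0.5928 0.1203 0.1389] rel tcp [-0.0195  0.267  -0.1743]
top [ 0.7549 -0.1738  2.5073] [  0.04   0.17  -5.05 -14.96]
top [ 0.3634  0.3397 -0.823 ] [-0.02 -0.03  0.02 -0.23]
[ 0.65120415 -0.66160288  2.50685619]
```

View pics/s_side.png

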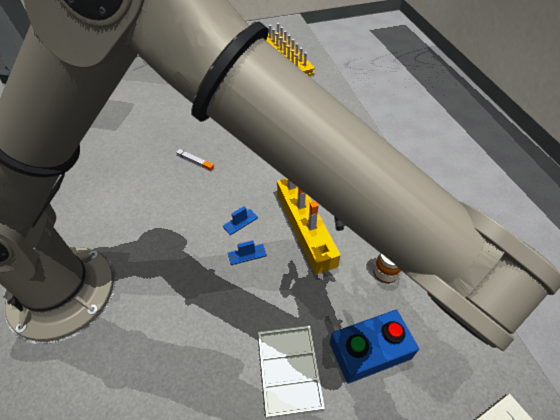

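Run:
```python
from ik import *
o=bot.get_obs(); Rc=Rq(o["tool_rot"])
d=Rc.inv().apply(np.array([.5,.1,.36])-o["eef_pos"])*100; print(np.round(d,1))
R1=toolR(-75,45,90+15)
delta([.5,.1,.36],R1,o); 
q,e,a=ik(np.array([.5,.1,.36]),R1,np.array([-.2,.4,.4,1.7,-.9,1.5,-.6])); print(np.round(q,2),e)
```

```text
[ 9.5 17.1 19.2]
cm [9.48, 17.07, 19.21] rv [0.321, -0.08, 1.441] deg 84.7
[ 0.06  0.28  0.05  1.77 -0.73  1.48  2.17] 0.0013792493998509997
```

```bash
python3 -m creep '[[[2,5,3,0,0,-0.3,0.45],[4,9,7,0,0,-0.6,0.45],[6,12,12,0,0,-0.9,0.45],[9.5,17,19,0,0,-1.2,0.45],[9.5,17,19,0,0,-1.5,0.45],[9.5,17,19,0,0,-1.5,0.45],[9.5,17,19,0,0,-1.5,0.45],[9.5,17,19,0,0,-1.5,0.45],[9.5,17,19,0,0,-1.5,0.45]]]'
python3 - <<'E'
from ik import *
o=st()
a=-.823;n=np.degrees(a); nn=np.array([np.cos(a),np.sin(a)])
p=np.array([.3634,.3397])+.041*nn; print(p)
T=np.array([p[0],p[1],.12]); Rt=toolR(n,30,n+90)
delta([p[0]+.03,p[1]-.05,.2],Rt,o)
delta(T,Rt,o)
q=o["q"]; Rc=Rq(o["tool_rot"]); w=(Rc.inv()*Rt).as_rotvec()
for f in np.linspace(.25,1,4):
    q,e,b=ik(o["eef_pos"]*(1-f)+T*f,Rc*R.from_rotvec(w*f),q); print(np.round(q,2),round(e,1))
E
```

```text
t: 33.7
eef_pos: [0.4994, 0.0986, 0.3578]
tool_rot: [0.327, -0.61, 0.614, 0.379]
contact_force: [-0.1, 0.3, 0.9]
gripper_width: 0.449
t 33.7 p [0.4994, 0.0986, 0.3578] x [-0.042, -0.503, -0.864] z [-0.06, 0.864, -0.5] F [-0.1, 0.3, 0.9] g 0.449 q [0.046, 0.316, 0.223, 1.905, -1.022, 1.529, -0.917]
[0.39128101 0.30963924]
cm [5.86, 6.23, 22.28] rv [-0.838, 0.048, -2.051] deg 127.0
cm [10.38, 8.54, 30.78] rv [-0.838, 0.048, -2.051] deg 127.0
[ 0.01  0.4   0.1   1.9  -0.93  1.49 -0.43] 0.0
[-0.06  0.45 -0.02  1.9  -0.8   1.37 -0.01] 0.0
[-0.16  0.46 -0.13  1.93 -0.66  1.16  0.33] 0.0
[-0.28  0.47 -0.25  2.   -0.52  0.89  0.61] 0.0
```

```bash
python3 -m creep '[[[0.6,0.6,2.2,-0.08,0,-0.2,0.45],[1.2,1.2,4.4,-0.16,0,-0.4,0.45],[1.8,1.8,6.6,-0.24,0.01,-0.6,0.45],[2.4,2.4,8.8,-0.32,0.02,-0.8,0.45],[3,3,11,-0.4,0.02,-1.0,0.45],[3.6,3.7,13.3,-0.5,0.03,-1.22,0.45],[4.2,4.3,15.6,-0.58,0.03,-1.43,0.45],[4.8,4.9,17.8,-0.67,0.04,-1.64,0.45],[5.3,5.6,20,-0.75,0.04,-1.84,0.45],[5.9,6.2,22.3,-0.838,0.048,-2.05,0.45]]]'
python3 - <<'E'
from ik import *
o=st()
D=bars({"top":shot("top","u_top.png")[0]})
for r in D:
    for c,(v,f) in r.items(): print(c,np.round(v,4),f)
a=-.823;n=np.degrees(a); nn=np.array([np.cos(a),np.sin(a)])
p=np.array([.3634,.3397])+.041*nn
delta([p[0],p[1],.09],toolR(n,30,n+90),o)
E
```

```text
t: 34.95
eef_pos: [0.4222, 0.2595, 0.1993]
tool_rot: [-0.278, 0.926, 0.203, -0.155]
contact_force: [0.7, 0.6, 0.6]
gripper_width: 0.452
t 34.95 p [0.4222, 0.2595, 0.1993] x [0.87, 0.461, -0.175] z [-0.4, 0.452, -0.797] F [0.7, 0.6, 0.6] g 0.452 q [-0.202, 0.416, -0.136, 1.906, -0.589, 1.17, 0.429]
top [ 0.7574 -0.1722  2.6694] [ -0.95  -0.54  -9.41 -12.16]
top [ 0.363   0.3401 -0.8169] [ 0.03 -0.04 -0.02 -0.27]
cm [1.53, 1.59, 12.21] rv [-0.125, 0.006, -0.313] deg 19.3
```

View pics/u_top.png

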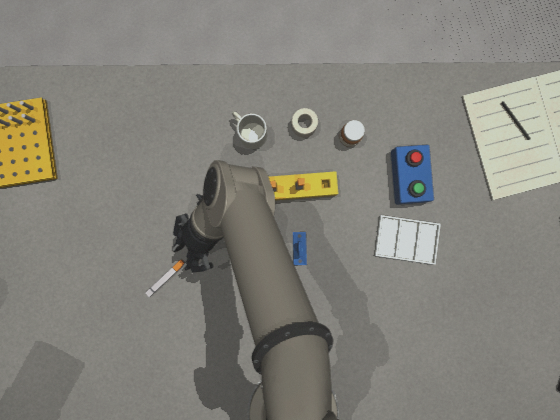

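```bash
python3 -m creep '[[[1.5,1.6,12.2,-0.125,0.006,-0.313,0.45],[1.5,1.6,12.2,-0.125,0.006,-0.313,0.45],[1.5,1.6,12.2,-0.125,0.006,-0.313,0.45],[1.5,1.6,12.2,-0.125,0.006,-0.313,0.45],[1.5,1.6,12.2,-0.125,0.006,-0.313,0.45],[1.5,1.6,12.2,-0.125,0.006,-0.313,0.45]]]'
python3 - <<'E'
from ik import *
o=avg(2);st()
a=-.82;n=np.degrees(a); nn=np.array([np.cos(a),np.sin(a)])
p=np.array([.3632,.3399])+.042*nn
delta([p[0],p[1],.026],toolR(n,30,n+90),o)
delta([p[0],p[1],.0095],toolR(n,30,n+90),o)
E
```

```text
t: 35.75
eef_pos: [0.3934, 0.3087, 0.0925]
tool_rot: [-0.242, 0.9, 0.351, -0.093]
contact_force: [0.5, 0.3, -0.4]
gripper_width: 0.453
std mm [0.12 0.05 0.05]
t 35.85 p [0.3928, 0.3089, 0.0923] x [0.736, 0.677, 0.003] z [-0.337, 0.37, -0.866] F [-0.1, 1.0, 0.5] g 0.451 q [-0.293, 0.513, -0.226, 2.011, -0.547, 0.84, 0.66]
cm [-0.08, 3.24, 5.79] rv [-0.001, -0.006, -0.004] deg 0.4
cm [-0.08, 4.06, 7.22] rv [-0.001, -0.006, -0.004] deg 0.4
```

```bash
python3 -m creep '[[[-0.1,3.2,5.8,0,-0.006,-0.004,0.45],[-0.1,3.2,5.8,0,-0.006,-0.004,0.45],[-0.1,3.2,5.8,0,-0.006,-0.004,0.45],[-0.1,3.2,5.8,0,-0.006,-0.004,0.45]]]'
python3 - <<'E'
from ik import *
o=avg(2);st()
a=-.82;n=np.degrees(a); nn=np.array([np.cos(a),np.sin(a)])
p=np.array([.3632,.3399])+.042*nn
delta([p[0],p[1],.0095],toolR(n,30,n+90),o)
for c in("top","side"):
    p,_=shot(c); a=p[210:330,110:270] if c=="top" else p[90:210,130:290]
    cv2.imwrite(f"pics/v_{c}.png",cv2.resize(a,None,fx=4,fy=4))
E
```

```text
t: 36.35
eef_pos: [0.3917, 0.3103, 0.0276]
tool_rot: [-0.241, 0.898, 0.355, -0.094]
contact_force: [-0.5, 0.1, -0.2]
gripper_width: 0.451
std mm [0.07 0.04 0.1 ]
t 36.45 p [0.3915, 0.3102, 0.0273] x [0.73, 0.683, 0.002] z [-0.341, 0.367, -0.866] F [-0.1, -0.8, -0.7] g 0.448 q [-0.287, 0.629, -0.241, 2.025, -0.567, 0.726, 0.73]
cm [-0.06, 0.98, 1.51] rv [-0.0, -0.001, 0.002] deg 0.1
```

View pics/v_side.png

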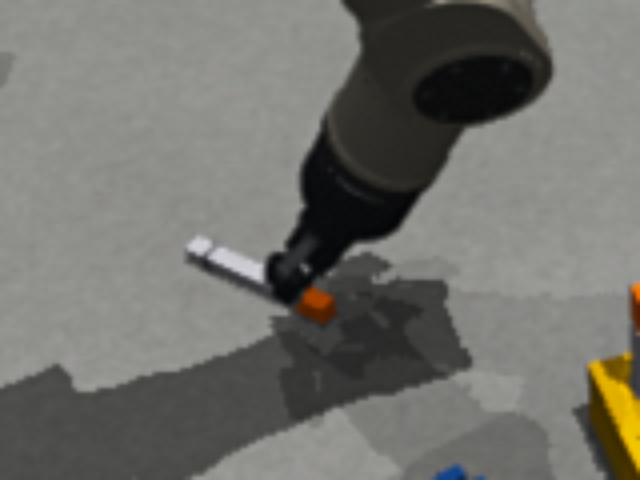

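View pics/v_top.png

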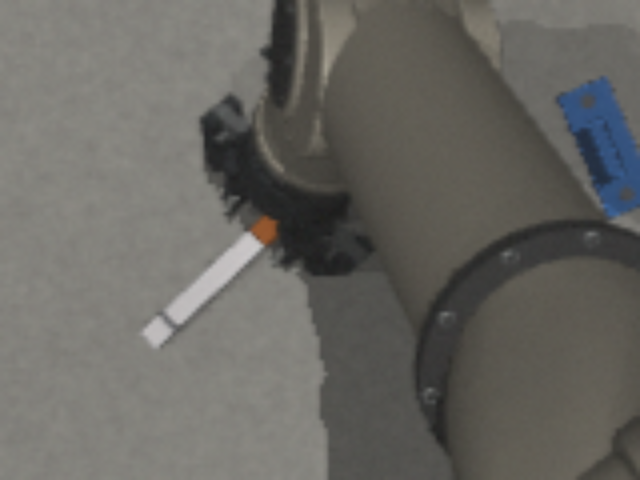

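Tips straddle the nose of the fourth bar (nose seen at about (315,303) in the side crop); closing.

```bash
python3 -m creep '[[[-0.06,0.9,1.5,0,0,0,0.45],[-0.06,0.9,1.5,0,0,0,0.45],[-0.06,0.9,1.5,0,0,0,0.45],[-0.06,0.9,1.5,0,0,0,0],[-0.06,0.9,1.5,0,0,0,0],[-0.06,0.9,1.5,0,0,0,0],[-0.06,0.9,1.5,0,0,0,0],[-0.06,0.9,1.5,0,0,0,0]]]' 50
python3 - <<'E'
from h import *
o=avg(1);st()
p,_=shot("side"); cv2.imwrite("pics/w_side.png",cv2.resize(p[90:210,130:290],None,fx=4,fy=4))
E
```

```text
t: 37.55
eef_pos: [0.3905, 0.3091, 0.0083]
tool_rot: [-0.241, 0.898, 0.355, -0.096]
contact_force: [0.1, -2.0, 4.9]
gripper_width: 0.168
std mm [0. 0. 0.]
t 37.6 p [0.3905, 0.3091, 0.0083] x [0.73, 0.683, -0.001] z [-0.343, 0.366, -0.865] F [0.7, -1.5, 4.5] g 0.167 q [-0.282, 0.664, -0.246, 2.027, -0.572, 0.695, 0.75]
```

View pics/w_side.png

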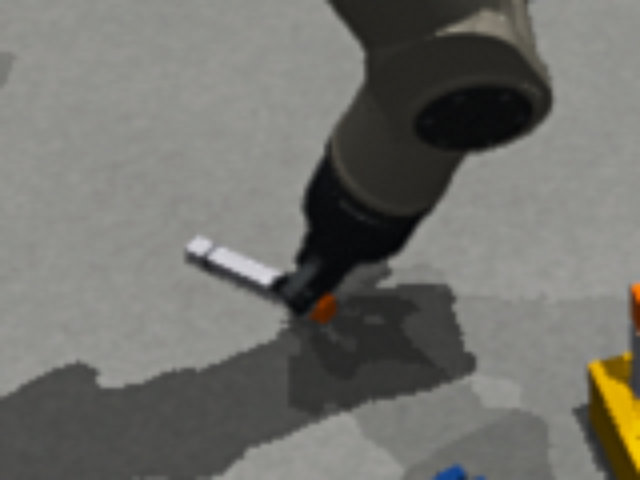

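```bash
python3 -m creep '[[[0,-3.8,-6.5,0,0,0,0],[0,-7.6,-13.1,0,0,0,0],[0,-7.6,-13.1,0,0,0,0],[0,-17,-29,0,0,0,0],[0,-17,-29,0,0,0,0],[0,-17,-29,0,0,0,0],[0,-17,-29,0,0,0,0]]]'
python3 - <<'E'
from ik import *
o=st()
Rt=toolR(273.84,60,183.84); T=np.array([.608,-.09,.33])
q=o["q"]; Rc=Rq(o["tool_rot"]); R1=Rc*R.from_rotvec([0,0,1.5]); P1=np.array([.47,.2,.35])
print(np.round(Rc.inv().apply(P1-o["eef_pos"])*100,1))
q,e,b=ik(P1,Rc*R.from_rotvec([0,0,.75]),q); q,e,b=ik(P1,R1,q);print(np.round(q,2),e)
w=(R1.inv()*Rt).as_rotvec(); print(w)
for f in np.linspace(.2,1,5):
    q,e,a=ik(P1*(1-f)+T*f,R1*R.from_rotvec(w*f),q); print(np.round(q,2),round(e,1))
E
```

```text
t: 38.52
eef_pos: [0.3907, 0.3117, 0.3484]
tool_rot: [-0.241, 0.898, 0.356, -0.092]
contact_force: [0.1, -0.0, -2.4]
gripper_width: 0.165
t 38.52 p [0.3907, 0.3117, 0.3484] x [0.73, 0.684, 0.007] z [-0.337, 0.369, -0.867] F [0.1, -0.0, -2.4] g 0.165 q [-0.319, 0.193, -0.188, 1.785, -0.486, 1.329, 0.407]
[-1.8 11.7 -6.9]
[-0.32  0.27  0.1   1.69 -0.48  1.48 -0.85] 0.00034524053854531
[ 0.01577897 -0.83818622  2.05628967]
[-0.22  0.37  0.19  1.63 -0.59  1.62 -1.07] 0.0
[-0.12  0.48  0.28  1.58 -0.7   1.75 -1.32] 0.0
[-0.02  0.56  0.37  1.54 -0.82  1.83 -1.6 ] 0.0
[ 0.05  0.63  0.46  1.51 -0.95  1.88 -1.92] 0.0
[ 0.11  0.68  0.54  1.49 -1.06  1.89 -2.27] 0.0
```

```bash
python3 -m creep '[[[-0.3,2,-1.2,0,0,0.3,0],[-0.6,4,-2.4,0,0,0.6,0],[-1,6,-3.6,0,0,0.9,0],[-1.3,9,-5,0,0,1.2,0],[-1.8,11.7,-6.9,0,0,1.5,0],[-1.8,11.7,-6.9,0,0,1.5,0],[-1.8,11.7,-6.9,0,0,1.5,0],[-1.8,11.7,-6.9,0,0,1.5,0],[-1.8,11.7,-6.9,0,0,1.5,0],[-1.8,11.7,-6.9,0,0,1.5,0]]]'
python3 - <<'E'
from ik import *
o=st()
delta([.608,-.09,.33],toolR(273.84,60,183.84),o)
E
```

```text
t: 39.78
eef_pos: [0.4685, 0.199, 0.3443]
tool_rot: [-0.111, 0.9, -0.351, -0.235]
contact_force: [-0.2, -0.5, -1.8]
gripper_width: 0.163
t 39.77 p [0.4685, 0.199, 0.3443] x [0.643, -0.58, -0.501] z [-0.345, 0.365, -0.865] F [-0.2, -0.5, -1.8] g 0.163 q [-0.315, 0.273, 0.091, 1.695, -0.474, 1.475, -0.85]
cm [26.44, 11.57, -14.11] rv [0.024, -0.844, 2.051] deg 127.1
```

```bash
python3 -m creep '[[[2.6,1.2,-2,0,-0.08,0.2,0],[5.2,2.4,-4,0,-0.17,0.41,0],[7.8,3.6,-5,0.01,-0.25,0.61,0],[10.4,4.7,-6,0.01,-0.34,0.82,0],[13,5.8,-7.5,0.01,-0.42,1.02,0],[15.8,7,-9,0.01,-0.5,1.23,0],[18.5,8.1,-10,0.02,-0.59,1.43,0],[21,9.3,-11.5,0.02,-0.67,1.64,0],[23.8,10.4,-12.7,0.02,-0.76,1.84,0],[26.4,11.6,-14.1,0.024,-0.844,2.05,0]]]'
python3 - <<'E'
from ik import *
o=st()
delta([.608,-.0915,.25],toolR(273.84,60,183.84),o)
E
```

```text
t: 41.02
eef_pos: [0.6074, -0.0915, 0.3301]
tool_rot: [0.007, -0.194, 0.847, 0.495]
contact_force: [0.7, -0.4, -2.5]
gripper_width: 0.165
t 41.02 p [0.6074, -0.0915, 0.3301] x [-0.925, -0.322, -0.204] z [-0.181, 0.841, -0.51] F [0.7, -0.4, -2.5] g 0.165 q [0.22, 0.691, 0.334, 1.388, -0.921, 1.896, -2.046]
cm [1.58, -6.72, 4.07] rv [0.003, -0.126, 0.312] deg 19.3
```

```bash
python3 -m creep '[[[1.6,-6.7,4.1,0,-0.126,0.312,0],[1.6,-6.7,4.1,0,-0.126,0.312,0],[1.6,-6.7,4.1,0,-0.126,0.312,0],[1.6,-6.7,4.1,0,-0.126,0.312,0],[1.6,-6.7,4.1,0,-0.126,0.312,0],[1.6,-6.7,4.1,0,-0.126,0.312,0]]]'
python3 - <<'E'
from ik import *
o=avg(2);st();p=tops(o)
delta([.608,-.0915,.18],toolR(273.84,60,183.84),o)
shot("side","x_side.png"); cv2.imwrite("pics/x_top.png",cv2.resize(p[130:250,230:390],None,fx=4,fy=4,interpolation=cv2.INTER_CUBIC))
E
```

```text
t: 41.78
eef_pos: [0.608, -0.0902, 0.252]
tool_rot: [-0.016, -0.032, 0.865, 0.5]
contact_force: [-0.3, 0.4, -0.7]
gripper_width: 0.167
std mm [0.05 0.01 0.07]
t 41.88 p [0.6077, -0.0902, 0.2516] x [-0.997, -0.071, -0.003] z [-0.06, 0.865, -0.498] F [0.4, 0.0, -1.1] g 0.167 q [0.207, 0.736, 0.383, 1.536, -1.011, 1.754, -2.2]
bar top [335.4 172.4] 62 [ 0.6067 -0.0882  0.273 ] rel tcp [-0.001   0.0019  0.0213]
bar top [300.4 182. ] 43 [ 0.602  -0.0201  0.1387] rel tcp [-0.0058  0.0701 -0.113 ]
bar top [272.2 184.4] 40 [0.5965 0.049  0.1395] rel tcp [-0.0112  0.1392 -0.1122]
bar top [242.9 186.3] 49 [0.5927 0.1203 0.1394] rel tcp [-0.015   0.2105 -0.1123]
cm [0.01, -6.28, 3.46] rv [0.002, -0.002, 0.005] deg 0.4
```

View pics/x_top.png

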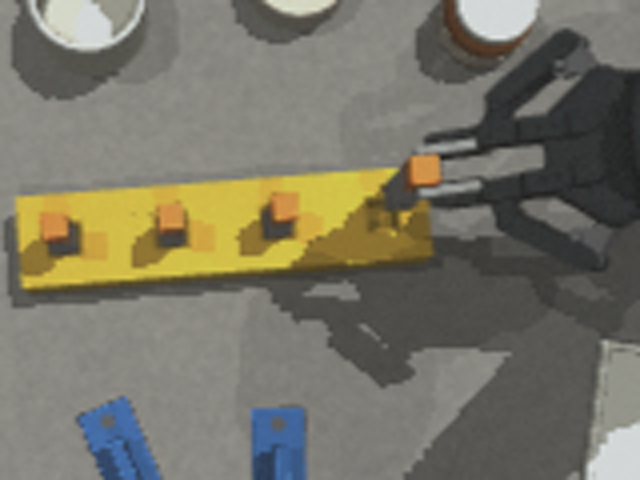

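View pics/x_side.png

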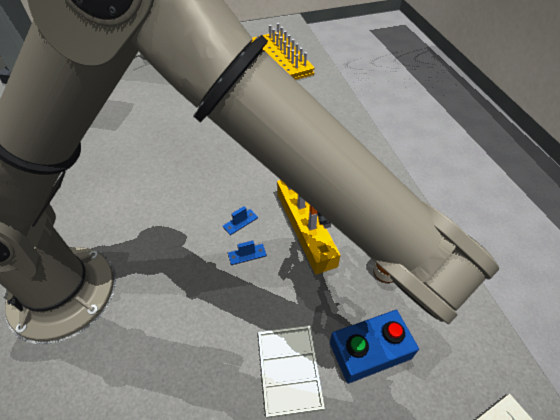

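```bash
python3 -m creep '[[[0,-3,1.6,0,0,0.005,0],[0,-6.3,3.4,0,-0.002,0.005,0],[0,-6.3,3.4,0,-0.002,0.005,0],[0,-6.3,3.4,0,-0.002,0.005,0],[0,-6.3,3.4,0,-0.002,0.005,0],[0,-6.3,3.4,0,-0.002,0.005,0]]]'
python3 - <<'E'
from ik import *
o=avg(3);st();p=tops(o)
delta([.6078,-.092,.165],toolR(273.84,60,183.84),o)
delta([.6078,-.092,.145],toolR(273.84,60,183.84),o)
E
```

```text
t: 42.72
eef_pos: [0.6082, -0.0924, 0.1808]
tool_rot: [-0.016, -0.029, 0.865, 0.5]
contact_force: [0.8, 0.3, -2.2]
gripper_width: 0.171
std mm [0.07 0.04 0.18]
t 42.88 p [0.6079, -0.0922, 0.1801] x [-0.998, -0.066, 0.001] z [-0.058, 0.865, -0.498] F [-0.4, 0.3, -0.6] g 0.171 q [0.219, 0.825, 0.368, 1.559, -1.024, 1.69, -2.116]
bar top [332.3 176.3] 56 [ 0.6073 -0.0903  0.2017] rel tcp [-0.0007  0.0019  0.0214]
bar top [300.4 182. ] 43 [ 0.602  -0.0201  0.1391] rel tcp [-0.006   0.0721 -0.0412]
bar top [272.1 184.4] 42 [0.5967 0.0491 0.1386] rel tcp [-0.0112  0.1413 -0.0417]
bar top [242.9 186.3] 49 [0.5927 0.1203 0.14  ] rel tcp [-0.0153  0.2125 -0.0403]
cm [0.01, -1.32, 0.78] rv [0.002, 0.0, -0.0] deg 0.1
cm [0.01, -3.05, 1.78] rv [0.002, 0.0, -0.0] deg 0.1
```

```bash
python3 -m creep '[[[0,-0.7,0.4,0,0,0,0],[0,-1.3,0.78,0,0,0,0],[0,-1.3,0.78,0,0,0,0],[0,-2.2,1.3,0,0,0,0],[0,-3.05,1.78,0,0,0,0],[0,-3.05,1.78,0,0,0,0],[0,-3.05,1.78,0,0,0,0]]]'
python3 - <<'E'
from ik import *
o=avg(2);st();p=tops(o)
delta([.6078,-.092,.1195],toolR(273.84,60,183.84),o)
E
```

```text
t: 43.8
eef_pos: [0.6077, -0.092, 0.1442]
tool_rot: [-0.017, -0.028, 0.865, 0.501]
contact_force: [-0.4, 0.9, -2.0]
gripper_width: 0.166
std mm [0.03 0.01 0.07]
t 43.9 p [0.6078, -0.092, 0.1445] x [-0.998, -0.066, 0.001] z [-0.058, 0.865, -0.498] F [0.4, -0.0, -1.6] g 0.168 q [0.225, 0.872, 0.358, 1.564, -1.032, 1.659, -2.076]
bar top [330.3 178.3] 50 [ 0.6069 -0.0899  0.1666] rel tcp [-0.0009  0.0021  0.0221]
bar top [300.4 182. ] 43 [ 0.6019 -0.0201  0.1392] rel tcp [-0.0059  0.0719 -0.0052]
bar top [272.1 184.5] 41 [0.5964 0.0492 0.1397] rel tcp [-0.0114  0.1412 -0.0048]
bar top [242.9 186.3] 49 [0.5927 0.1203 0.1402] rel tcp [-0.0151  0.2123 -0.0043]
cm [-0.0, -2.17, 1.24] rv [0.002, 0.0, -0.001] deg 0.1
```

```bash
python3 -m creep '[[[0,-0.7,0.4,0,0,0,0],[0,-1.4,0.8,0,0,0,0],[0,-2.17,1.24,0,0,0,0],[0,-2.3,1.32,0,0,0,0],[0,-2.3,1.32,0,0,0,0],[0,-2.3,1.32,0,0,0,0]]]'
python3 - <<'E'
from ik import *
o=avg(2);st();p=tops(o)
E
```

```text
t: 44.7
eef_pos: [0.6076, -0.092, 0.1176]
tool_rot: [-0.017, -0.028, 0.865, 0.5]
contact_force: [0.1, 0.5, -1.3]
gripper_width: 0.17
std mm [0. 0. 0.]
t 44.8 p [0.6077, -0.092, 0.1176] x [-0.998, -0.066, 0.001] z [-0.058, 0.865, -0.498] F [0.6, -0.3, -1.3] g 0.17 q [0.229, 0.908, 0.351, 1.565, -1.039, 1.636, -2.048]
bar top [329.3 179.8] 49 [ 0.6067 -0.0909  0.1385] rel tcp [-0.0009  0.0011  0.0209]
bar top [300.4 182. ] 43 [ 0.6019 -0.0201  0.1395] rel tcp [-0.0058  0.072   0.0219]
bar top [272.2 184.5] 40 [0.5964 0.049  0.1391] rel tcp [-0.0112  0.141   0.0215]
bar top [242.9 186.4] 50 [0.5926 0.1203 0.1394] rel tcp [-0.0151  0.2123  0.0218]
```

```bash
python3 -m creep '[[[0,0,0,0,0,0,0.4],[0,0,0,0,0,0,0.4],[0,0,0,0,0,0,0.4],[0,0,-6,0,0,0,0.4],[0,0,-12,0,0,0,0.4],[0,5,-14,0,0,0,0.5],[0,10,-14,0,0,0,0.6],[0,10,-14,0,0,0,0.6],[0,10,-14,0,0,0,0.6]]]'
python3 - <<'E'
from ik import *
o=st();p=tops(o)
cv2.imwrite("pics/y_top.png",p); shot("side","y_side.png")
yaw=np.degrees(.398); Rt=toolR(0,0,yaw-90); T=np.array([.443,.079,.2])
delta(T,Rt,o); q=o["q"];Rc=Rq(o["tool_rot"]); w=(Rc.inv()*Rt).as_rotvec()
for f in np.linspace(.25,1,4):
    q,e,b=ik(o["eef_pos"]*(1-f)+T*f,Rc*R.from_rotvec(w*f),q); print(np.round(q,2),round(e,1))
E
```

```text
t: 45.98
eef_pos: [0.6124, -0.1633, 0.2738]
tool_rot: [-0.017, -0.028, 0.865, 0.501]
contact_force: [-0.0, 0.9, -0.5]
gripper_width: 0.599
t 45.98 p [0.6124, -0.1633, 0.2738] x [-0.998, -0.066, 0.002] z [-0.059, 0.865, -0.498] F [-0.0, 0.9, -0.5] g 0.599 q [0.306, 0.779, 0.386, 1.395, -0.978, 1.861, -2.227]
bar top [328.7 180.4] 38 [ 0.6051 -0.0892  0.1392] rel tcp [-0.0073  0.0741 -0.1346]
bar top [300.4 182. ] 43 [ 0.6019 -0.0201  0.1392] rel tcp [-0.0104  0.1432 -0.1346]
bar top [272.2 184.5] 40 [0.5964 0.049  0.1392] rel tcp [-0.0159  0.2122 -0.1346]
bar top [242.9 186.3] 49 [0.5927 0.1203 0.1394] rel tcp [-0.0196  0.2836 -0.1344]
cm [15.28, 6.17, 25.63] rv [0.704, 0.984, -1.703] deg 119.7
[ 0.19  0.66  0.32  1.49 -0.72  1.72 -1.87] 0.0
[ 0.04  0.5   0.23  1.66 -0.49  1.48 -1.61] 0.0
[-0.13  0.31  0.12  1.88 -0.26  1.19 -1.48] 0.0
[-0.3   0.14 -0.01  2.1   0.    0.89 -1.49] 0.0
```

View pics/y_side.png

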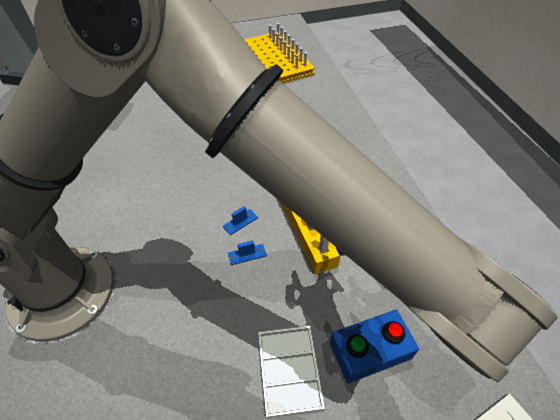

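View pics/y_top.png

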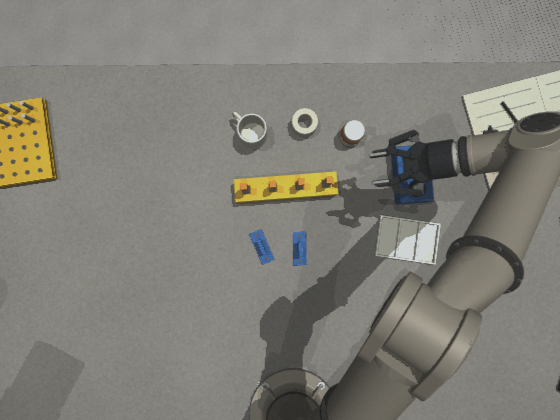

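Run:
```python
from ik import *
o=bot.get_obs(); Rc=Rq(o["tool_rot"]); print(np.round(Rc.inv().apply(np.array([.47,-.05,.30])-o["eef_pos"])*100,1))
```

```text
[13.4  8.4  9.3]
```

```bash
python3 -m creep '[[[3,3,1,0.07,0.1,-0.17,0.6],[6,5,3,0.14,0.2,-0.34,0.6],[9,7,6,0.21,0.3,-0.51,0.6],[12,8,8,0.28,0.4,-0.68,0.6],[13.4,8.4,9.3,0.35,0.49,-0.85,0.6],[13.4,8.4,9.3,0.42,0.59,-1.02,0.6],[13.4,8.4,9.3,0.49,0.69,-1.19,0.6],[13.4,8.4,9.3,0.56,0.79,-1.36,0.6],[13.4,8.4,9.3,0.63,0.88,-1.53,0.6],[13.4,8.4,9.3,0.7,0.98,-1.7,0.6]]]'
python3 - <<'E'
from ik import *
o=st()
P={c:shot(c)[0] for c in("top",)}
for c in P:
    for ce,m in blobs(P[c],"bracket",150,800):
        X=ray(c,ce,.01)
        if np.hypot(X[0],X[1])>.9 or X[0]<.2: continue
        v,f=fit("bracket",{c:m},[X[0],X[1],.2]); print(c,np.round(v,4),f)
delta([.443,.079,.12],toolR(0,0,np.degrees(.398)-90),o)
E
```

```text
t: 47.32
eef_pos: [0.4708, -0.0501, 0.2999]
tool_rot: [0.002, 0.782, -0.62, -0.062]
contact_force: [-0.7, -0.2, 0.1]
gripper_width: 0.603
t 47.33 p [0.4708, -0.0501, 0.2999] x [0.222, -0.97, -0.094] z [-0.099, 0.073, -0.992] F [-0.7, -0.2, 0.1] g 0.603 q [-0.114, 0.137, 0.153, 1.873, -0.096, 1.238, -1.267]
top [0.4432 0.0804 0.3946] [ 0.02  0.04 -0.32  0.25]
top [ 0.4227 -0.0218  0.101 ] [-0.06 -0.02 -3.82  0.75]
cm [-11.46, -1.71, 19.08] rv [0.072, 0.101, -0.169] deg 12.0
```

```bash
python3 -m creep '[[[-11.4,-1.7,19,0.072,0.101,-0.169,0.45],[-11.4,-1.7,19,0.072,0.101,-0.169,0.45],[-11.4,-1.7,19,0.072,0.101,-0.169,0.45],[-11.4,-1.7,19,0.072,0.101,-0.169,0.45],[-11.4,-1.7,19,0.072,0.101,-0.169,0.45],[-11.4,-1.7,19,0.072,0.101,-0.169,0.45]]]'
python3 - <<'E'
from ik import *
o=avg(2);st()
delta([.4432,.0793,.024],toolR(0,0,np.degrees(.396)-90),o)
p,_=shot("side"); cv2.imwrite("pics/z_side.png",cv2.resize(p[150:290,170:330],None,fx=4,fy=4))
E
```

```text
t: 48.12
eef_pos: [0.4443, 0.0778, 0.1223]
tool_rot: [-0.0, 0.831, -0.556, -0.001]
contact_force: [1.0, -0.1, 0.4]
gripper_width: 0.449
std mm [0.06 0.03 0.11]
t 48.23 p [0.4448, 0.0778, 0.123] x [0.381, -0.925, -0.001] z [0.001, 0.002, -1.0] F [-0.7, -0.1, 0.9] g 0.452 q [-0.317, 0.263, 0.008, 2.175, -0.006, 0.702, -1.486]
cm [-0.18, 0.1, 9.89] rv [-0.001, 0.001, -0.006] deg 0.3
```

View pics/z_side.png

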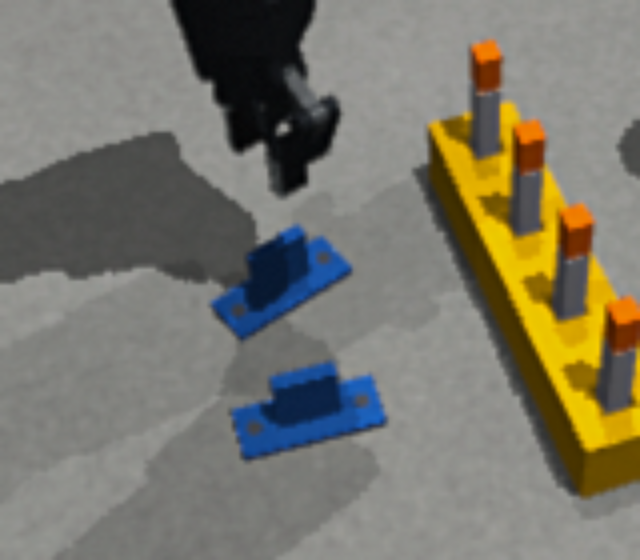

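All four bars stand fully seated in the pockets; gripper is above the first bracket.

```bash
python3 -m creep '[[[-0.18,0.1,6,0,0,-0.006,0.45],[-0.18,0.1,6,0,0,-0.006,0.45],[-0.18,0.1,9.9,0,0,-0.006,0.45],[-0.18,0.1,9.9,0,0,-0.006,0.45],[-0.18,0.1,9.9,0,0,-0.006,0],[-0.18,0.1,9.9,0,0,-0.006,0],[-0.18,0.1,9.9,0,0,-0.006,0],[-0.18,0.1,9.9,0,0,-0.006,0],[-0.18,0.1,9.9,0,0,-0.006,0]]]' 40
python3 - <<'E'
from ik import *
o=avg(1);st()
p,_=shot("side"); cv2.imwrite("pics/aa_side.png",cv2.resize(p[150:290,170:330],None,fx=4,fy=4))
Rt=toolR(0,0,np.degrees(-.153)-90)
ys=np.array([.153,.988]); c=np.array([.4577,-.3171])+.053*ys; print(c)
delta([c[0],c[1],.12],Rt,o)
q=o["q"];Rc=Rq(o["tool_rot"]); w=(Rc.inv()*Rt).as_rotvec()
for f in np.linspace(.25,1,4):
    q,e,b=ik(o["eef_pos"]*(1-f)+np.array([c[0],c[1],.12])*f,Rc*R.from_rotvec(w*f),q); print(np.round(q,2),round(e,1))
E
```

```text
t: 49.4
eef_pos: [0.4432, 0.0806, 0.0248]
tool_rot: [-0.002, 0.833, -0.553, 0.0]
contact_force: [-1.3, -1.4, 9.8]
gripper_width: 0.109
std mm [0. 0. 0.]
t 49.45 p [0.4433, 0.0806, 0.0249] x [0.388, -0.921, -0.001] z [0.002, 0.003, -1.0] F [-1.5, -1.2, 9.2] g 0.106 q [-0.317, 0.449, -0.0, 2.232, -0.004, 0.458, -1.486]
[ 0.465809 -0.264736]
cm [32.68, 11.31, -9.6] rv [-0.003, 0.002, 0.552] deg 31.6
[-0.16  0.4   0.04  2.23 -0.04  0.51 -1.4 ] 0.0
[-0.02  0.37  0.1   2.19 -0.07  0.59 -1.32] 0.0
[ 0.11  0.37  0.16  2.11 -0.09  0.67 -1.25] 0.0
[ 0.23  0.39  0.21  2.   -0.12  0.76 -1.21] 0.0
```

View pics/aa_side.png

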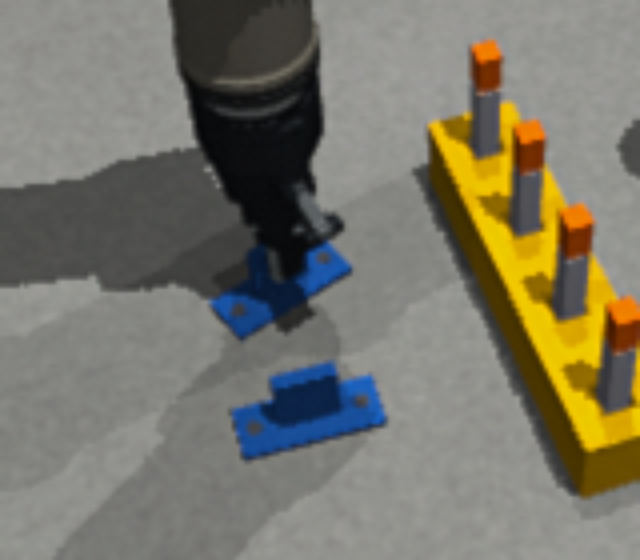

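```bash
python3 -m creep '[[[0,0,-6,0,0,0,0],[0,0,-12,0,0,0,0],[0,0,-12,0,0,0,0],[32.7,11.3,-12,0,0,0.552,0],[32.7,11.3,-12,0,0,0.552,0],[32.7,11.3,-12,0,0,0.552,0],[32.7,11.3,-12,0,0,0.552,0],[32.7,11.3,-12,0,0,0.552,0],[32.7,11.3,-12,0,0,0.552,0],[32.7,11.3,-12,0,0,0.552,0]]]'
python3 - <<'E'
from ik import *
o=avg(3);st()
for c in("top","side"):
    p,_=shot(c); a=p[180:300,340:500] if c=="top" else p[280:420,200:380]
    cv2.imwrite(f"pics/ab_{c}.png",cv2.resize(a,None,fx=4,fy=4))
Rt=toolR(0,0,np.degrees(-.153)-90)
delta([.4658,-.2647,.06],Rt,o)
P={"side":p}
m=colour(p,"tray"); 
for ce,mm in blobs(p,"tray",1000,9000): print(ce,mm.sum())
E
```

```text
t: 50.75
eef_pos: [0.4639, -0.2681, 0.1422]
tool_rot: [-0.0, -0.649, 0.761, 0.001]
contact_force: [-0.4, 0.2, -0.9]
gripper_width: 0.11
std mm [0.23 0.89 0.02]
t 50.9 p [0.4647, -0.2636, 0.142] x [-0.151, -0.989, -0.003] z [-0.002, 0.003, -1.0] F [0.2, -0.1, -0.3] g 0.11 q [0.18, 0.364, 0.272, 1.989, -0.136, 0.808, -1.193]
cm [0.01, -0.15, 8.2] rv [0.002, 0.002, -0.0] deg 0.2
```

View pics/ab_side.png

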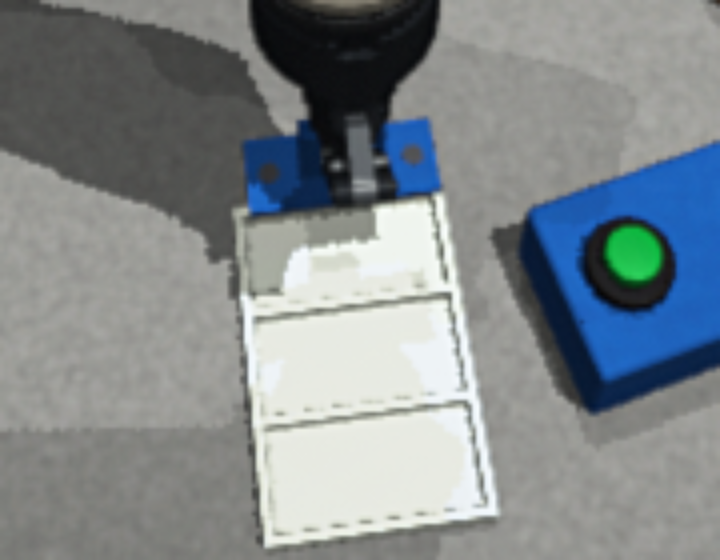

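View pics/ab_top.png

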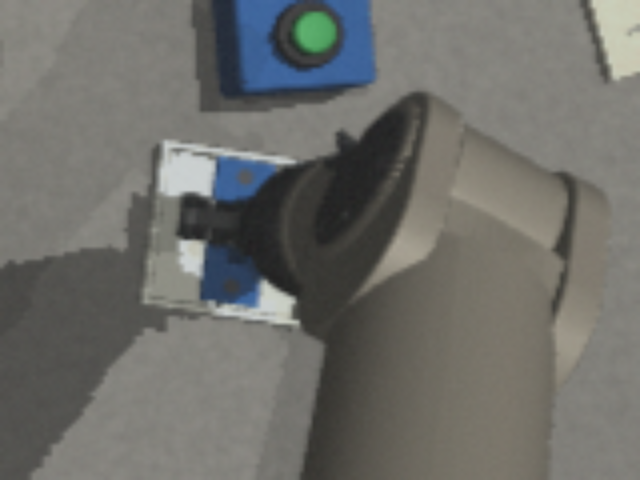

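Run:
```python
from h import *
pts=[(266.2,416.5),(324,408.7),(258.7,332.5),(310.5,328.7)]
X=np.array([ray("side",p,.014) for p in pts]); print(np.round(X,4)); print(X.mean(0))
C=place(M["tray"],.4577,-.3171,-.153)[0]; print(np.round(C[C[:,2]>.01],4))
```

```text
[[ 0.3909 -0.3896  0.014 ]
 [ 0.499  -0.4071  0.014 ]
 [ 0.4167 -0.2299  0.014 ]
 [ 0.5248 -0.2528  0.014 ]]
[ 0.45783621 -0.31986458  0.014     ]
[[ 0.3899 -0.3896  0.014 ]
 [ 0.4149 -0.2275  0.014 ]
 [ 0.5005 -0.4067  0.014 ]
 [ 0.5255 -0.2446  0.014 ]]
```

Run:
```python
from h import *
o=bot.get_obs(); e=o["eef_pos"]
p,_=shot("side"); I=cv2.resize(p,None,fx=4,fy=4)
for dx,col in((0,(255,0,255)),(-.008,(0,255,255))):
    a=-.153; c=np.array([e[0]+dx*np.cos(a),e[1]+dx*np.sin(a)])
    for b in place(M["bracket"],c[0],c[1],a,e[2]-.0249):
        h=cv2.convexHull(proj("side",b).astype(np.float32)); cv2.polylines(I,[np.round((h+.5)*4).astype(int)],True,col,1)
cv2.imwrite("pics/ac.png",I[1120:1560,900:1500])
```

```text
(no output)
```

View pics/ac.png

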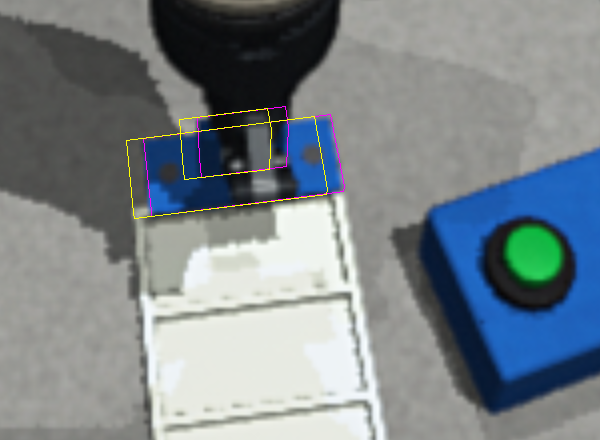

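```bash
python3 - <<'E'
from h import *
o=avg(2); delta([.4658,-.2657,.05],toolR(0,0,np.degrees(-.153)-90),o)
E
python3 -m creep '[[[0.1,-0.1,5,0,0,0,0],[0.1,-0.1,9,0,0,0,0],[0.1,-0.1,9,0,0,0,0],[0.1,-0.1,10.2,0,0,0,0],[0.1,-0.1,11.2,0,0,0,0],[0.1,-0.1,11.2,0,0,0,0],[0.1,-0.1,11.2,0,0,0,0]]]'
python3 - <<'E'
from h import *
o=avg(2); st(); delta([.4658,-.2657,.029],toolR(0,0,np.degrees(-.153)-90),o)
p,_=shot("side"); cv2.imwrite("pics/ad.png",cv2.resize(p[280:420,200:380],None,fx=4,fy=4))
E
```

```text
std mm [0.   0.11 0.01]
cm [0.2, -0.09, 9.23] rv [0.001, 0.002, 0.002] deg 0.2
t: 52.02
eef_pos: [0.4661, -0.2662, 0.0308]
tool_rot: [0.001, -0.651, 0.759, 0.001]
contact_force: [-0.5, -0.4, -0.7]
gripper_width: 0.112
std mm [0.02 0.01 0.01]
t 52.12 p [0.4662, -0.2661, 0.0308] x [-0.152, -0.988, -0.001] z [0.0, 0.001, -1.0] F [0.1, -0.4, -0.6] g 0.111 q [0.233, 0.544, 0.217, 2.043, -0.208, 0.576, -1.129]
cm [-0.04, 0.04, 0.18] rv [0.0, 0.001, 0.0] deg 0.1
```

View pics/ad.png

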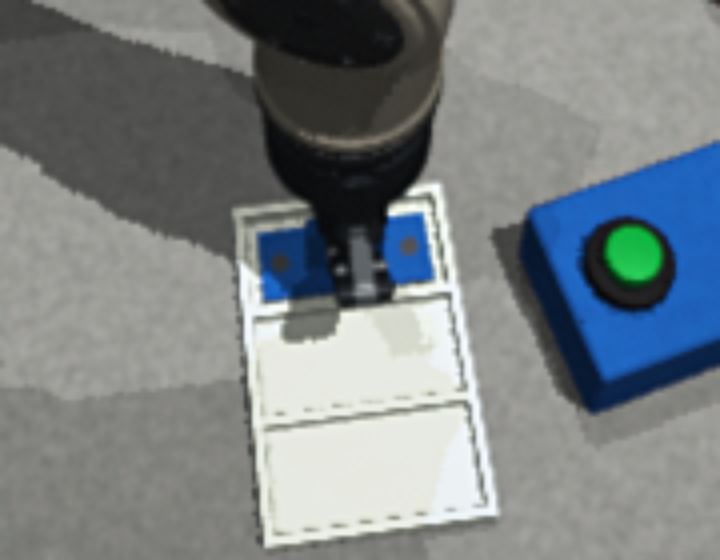

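```bash
python3 -m creep '[[[0,0,0.15,0,0,0,0],[0,0,0.15,0,0,0,0],[0,0,0.15,0,0,0,0.35],[0,0,0.15,0,0,0,0.35],[0,0,0.15,0,0,0,0.35],[0,0,-6,0,0,0,0.35],[0,0,-11,0,0,0,0.45],[0,0,-11,0,0,0,0.45]]]'
python3 - <<'E'
from h import *
o=st()
P={c:shot(c)[0] for c in("top","side")}
for c in P:
    for ce,m in blobs(P[c],"bracket",150,800):
        X=ray(c,ce,.01)
        if np.hypot(X[0],X[1])>.9 or X[0]<.2 or X[1]<-.15: continue
        v,f=fit("bracket",{c:m},[X[0],X[1],.1]); print(c,np.round(v,4),f)
delta([.4378,-.0232,.13],toolR(0,0,np.degrees(.0185)-90),o)
E
```

```text
t: 53.18
eef_pos: [0.4684, -0.2675, 0.1442]
tool_rot: [0.002, -0.651, 0.759, -0.003]
contact_force: [-0.4, -0.2, -0.4]
gripper_width: 0.455
t 53.17 p [0.4684, -0.2675, 0.1442] x [-0.152, -0.988, -0.0] z [0.007, -0.001, -1.0] F [-0.4, -0.2, -0.4] g 0.455 q [0.174, 0.365, 0.284, 1.983, -0.142, 0.806, -1.185]
top [ 0.4381 -0.0223  0.0184] [ 0.01 -0.01 -0.24  0.04]
side [ 0.4317 -0.0242  0.1008] [-0.03  0.02  1.19 -1.13]
cm [-23.68, 6.75, 1.38] rv [-0.007, -0.001, -0.171] deg 9.8
```

```bash
python3 -m creep '[[[-23.7,6.7,1.4,-0.007,0,-0.171,0.45],[-23.7,6.7,1.4,-0.007,0,-0.171,0.45],[-23.7,6.7,1.4,-0.007,0,-0.171,0.45],[-23.7,6.7,1.4,-0.007,0,-0.171,0.45],[-23.7,6.7,1.4,-0.007,0,-0.171,0.45],[-23.7,6.7,1.4,-0.007,0,-0.171,0.45],[-23.7,6.7,1.4,-0.007,0,-0.171,0.45],[-23.7,6.7,1.4,-0.007,0,-0.171,0.45]]]'
python3 - <<'E'
from h import *
o=avg(2);st()
delta([.4378,-.0232,.024],toolR(0,0,np.degrees(.0185)-90),o)
p,_=shot("side"); cv2.imwrite("pics/ae.png",cv2.resize(p[150:290,170:330],None,fx=4,fy=4))
E
```

```text
t: 54.28
eef_pos: [0.4356, -0.023, 0.1266]
tool_rot: [0.002, 0.713, -0.702, -0.004]
contact_force: [-0.2, -0.5, -0.2]
gripper_width: 0.452
std mm [0.02 0.1  0.02]
t 54.38 p [0.4357, -0.0226, 0.1267] x [0.017, -1.0, -0.002] z [-0.008, 0.002, -1.0] F [1.1, 0.5, -0.1] g 0.45 q [-0.221, 0.238, 0.15, 2.206, -0.058, 0.709, -1.585]
cm [0.08, -0.29, 10.27] rv [0.008, 0.002, -0.002] deg 0.5
```

View pics/ae.png

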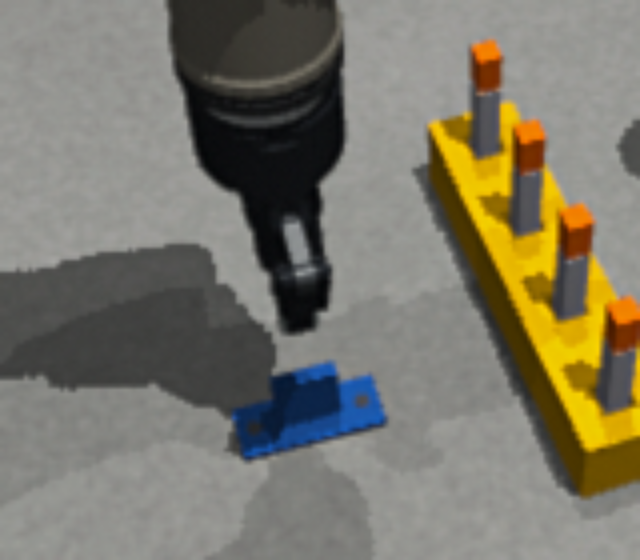

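```bash
python3 -m creep '[[[0.08,-0.28,6,0.008,0.002,0,0.45],[0.08,-0.28,6,0.008,0.002,0,0.45],[0.08,-0.28,10.3,0.008,0.002,0,0.45],[0.08,-0.28,10.3,0.008,0.002,0,0.45],[0.08,-0.28,10.3,0.008,0.002,0,0],[0.08,-0.28,10.3,0.008,0.002,0,0],[0.08,-0.28,10.3,0.008,0.002,0,0],[0.08,-0.28,10.3,0.008,0.002,0,0],[0.08,-0.28,10.3,0.008,0.002,0,0]]]' 40
python3 - <<'E'
from h import *
o=avg(1);st()
delta([.4577,-.318,.145],toolR(0,0,np.degrees(-.153)-90),o)
E
```

```text
t: 55.55
eef_pos: [0.439, -0.0223, 0.0256]
tool_rot: [-0.001, 0.713, -0.701, 0.001]
contact_force: [-1.8, 0.1, 10.0]
gripper_width: 0.11
std mm [0. 0. 0.]
t 55.6 p [0.439, -0.0223, 0.0256] x [0.018, -1.0, -0.001] z [0.003, 0.001, -1.0] F [-0.9, -0.6, 10.0] g 0.111 q [-0.186, 0.439, 0.113, 2.263, -0.113, 0.442, -1.534]
cm [29.59, -1.38, -11.96] rv [-0.003, 0.001, 0.171] deg 9.8
```

```bash
python3 - <<'E'
from ik import *
o=bot.get_obs(); T=np.array([.4496,-.3704,.145]);Rt=toolR(0,0,np.degrees(-.153)-90)
delta(T,Rt,o)
q,e,a=ik(T,Rt,o["q"]);print(np.round(q,2),e)
q,e,a=ik(T-[0,0,.115],Rt,q);print(np.round(q,2),e)
E
python3 -m creep '[[[0,0,-6,0,0,0,0],[0,0,-12,0,0,0,0],[0,0,-12,0,0,0,0],[34.8,-0.5,-12,0,0,0.171,0],[34.8,-0.5,-12,0,0,0.171,0],[34.8,-0.5,-12,0,0,0.171,0],[34.8,-0.5,-12,0,0,0.171,0],[34.8,-0.5,-12,0,0,0.171,0],[34.8,-0.5,-12,0,0,0.171,0],[34.8,-0.5,-12,0,0,0.171,0]]]'
python3 - <<'E'
from ik import *
o=avg(4);st(); delta([.4496,-.3704,.05],toolR(0,0,np.degrees(-.153)-90),o)
e=o["eef_pos"]
p,_=shot("side"); I=cv2.resize(p,None,fx=4,fy=4)
for b in place(M["bracket"],e[0],e[1],-.153,e[2]-.0256):
        h=cv2.convexHull(proj("side",b).astype(np.float32)); cv2.polylines(I,[np.round((h+.5)*4).astype(int)],True,(255,0,255),1)
cv2.imwrite("pics/af.png",I[1120:1680,900:1500])
E
```

```text
cm [34.82, -0.47, -11.97] rv [-0.003, 0.001, 0.171] deg 9.8
[ 0.38  0.43  0.27  1.88 -0.15  0.85 -1.01] 0.0006619071979701186
[ 0.42  0.6   0.21  1.93 -0.2   0.63 -0.97] 0.00020645721894355416
t: 56.85
eef_pos: [0.4475, -0.3733, 0.1434]
tool_rot: [-0.0, -0.649, 0.761, -0.0]
contact_force: [-0.1, 0.3, -1.9]
gripper_width: 0.104
std mm [0.44 1.   0.07]
t 57.05 p [0.4492, -0.3683, 0.1433] x [-0.15, -0.989, -0.002] z [-0.0, 0.002, -1.0] F [0.2, -0.5, -0.4] g 0.109 q [0.32, 0.438, 0.336, 1.885, -0.189, 0.851, -0.969]
cm [0.12, -0.12, 9.32] rv [0.001, 0.002, 0.0] deg 0.1
```

View pics/af.png

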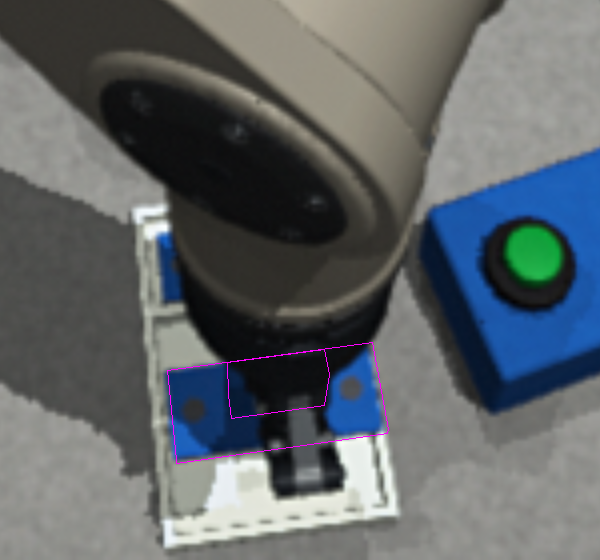

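```bash
python3 -m creep '[[[0.2,-0.1,5,0,0,0,0],[0.2,-0.1,9.2,0,0,0,0],[0.2,-0.1,9.2,0,0,0,0],[0.2,-0.1,10.4,0,0,0,0],[0.2,-0.1,11.4,0,0,0,0],[0.2,-0.1,11.4,0,0,0,0],[0.2,-0.1,11.4,0,0,0,0]]]'
python3 - <<'E'
from h import *
o=avg(2); st(); delta([.4496,-.3704,.0296],toolR(0,0,np.degrees(-.153)-90),o)
p,_=shot("side"); cv2.imwrite("pics/ag.png",cv2.resize(p[280:420,200:380],None,fx=4,fy=4))
E
```

```text
t: 57.98
eef_pos: [0.45, -0.3723, 0.03]
tool_rot: [0.0, -0.651, 0.759, -0.0]
contact_force: [-0.5, 0.1, -1.0]
gripper_width: 0.101
std mm [0.02 0.02 0.02]
t 58.08 p [0.4499, -0.3722, 0.03] x [-0.152, -0.988, -0.0] z [0.001, 0.0, -1.0] F [0.1, -0.1, -0.8] g 0.108 q [0.377, 0.606, 0.274, 1.934, -0.264, 0.635, -0.905]
cm [-0.17, 0.06, 0.04] rv [-0.001, 0.0, 0.0] deg 0.1
```

View pics/ag.png

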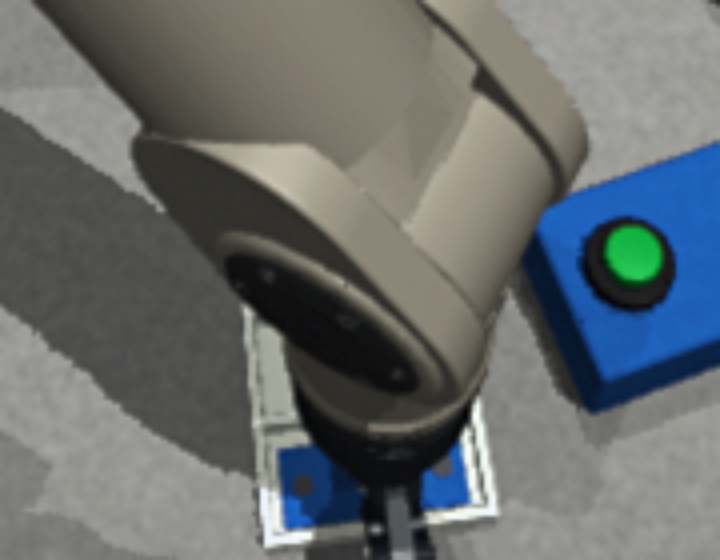

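```bash
python3 -m creep '[[[-0.15,0,0.1,0,0,0,0],[-0.15,0,0.1,0,0,0,0],[-0.15,0,0.1,0,0,0,0.35],[-0.15,0,0.1,0,0,0,0.35],[-0.15,0,0.1,0,0,0,0.35],[-0.15,0,-6,0,0,0,0.35],[-0.15,0,-13,0,0,0,0.2],[-10,0,-17,0,0,0,0],[-20,-5,-17,0,0,0,0],[-20,-5,-17,0,0,0,0]]]'
python3 - <<'E'
from h import *
o=st()
A=[];b=[]
for c in("top","side"):
    p,d=shot(c,f"ah_{c}.png"); h=hsv(p); m=((h[...,0]>45)&(h[...,0]<80)&(h[...,1]>110)&(h[...,2]>60)).astype(np.uint8)
    n,l,s,ce=cv2.connectedComponentsWithStats(m)
    k=CAL[c];Rm=cv2.Rodrigues(k["rvec"])[0];C=-Rm.T@k["tvec"]
    for i in range(1,n):
        if 40<s[i,4]<400:
            X=ray(c,ce[i],.07); 
            if np.hypot(X[0]-.59,X[1]+.33)>.08: continue
            dd=np.median(d[l==i]); r=np.linalg.inv(k["mtx"])@[*ce[i],1]; print(c,ce[i],s[i,4],"z.07:",np.round(X,4),"depth:",np.round(Rm.T@(r*dd-k["tvec"]),4))
            u=Rm.T@r; u/=np.linalg.norm(u); Pm=np.eye(3)-np.outer(u,u); A.append(Pm);b.append(Pm@C)
print(np.round(np.linalg.lstsq(np.vstack(A),np.hstack(b),rcond=None)[0],4))
tops(o)
E
```

```text
t: 59.38
eef_pos: [0.5175, -0.2043, 0.197]
tool_rot: [0.001, -0.651, 0.759, -0.0]
contact_force: [0.9, -0.2, -1.1]
gripper_width: 0.002
t 59.38 p [0.5175, -0.2043, 0.197] x [-0.153, -0.988, -0.001] z [0.002, 0.0, -1.0] F [0.9, -0.2, -1.1] g 0.002 q [0.005, 0.326, 0.321, 1.897, -0.127, 0.937, -1.339]
side [358.06703911 342.96089385] 179 z.07: [ 0.5941 -0.3261  0.07  ] depth: [ 0.5912 -0.3292  0.0804]
[ 0.5941 -0.3261  0.07  ]
bar top [328.7 180.5] 39 [ 0.6051 -0.0895  0.1382] rel tcp [ 0.0876  0.1147 -0.0588]
bar top [300.4 182. ] 43 [ 0.602  -0.0201  0.1388] rel tcp [ 0.0844  0.1842 -0.0581]
bar top [272.2 184.5] 40 [0.5965 0.049  0.1382] rel tcp [ 0.079   0.2532 -0.0588]
bar top [242.9 186.3] 49 [0.5927 0.1203 0.1399] rel tcp [ 0.0752  0.3245 -0.0571]
```

View pics/ah_side.png

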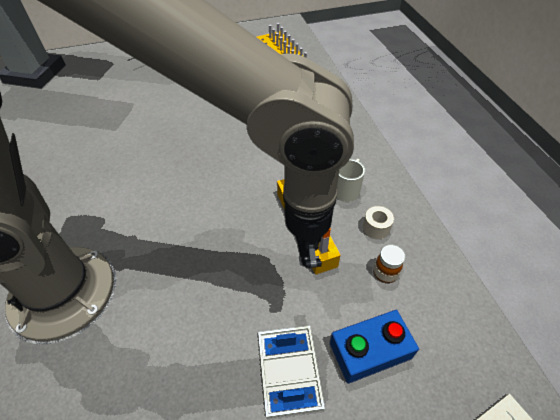

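View pics/ah_top.png

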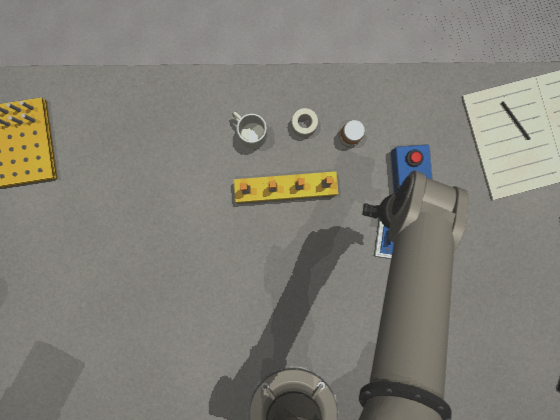

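Run:
```python
from h import *
print(ray("top",(418.7,188.1),.08), ray("top",(416,188),.08))
o=avg(2); delta([.592,-.330,.12],toolR(0,0,np.degrees(-.153)-90),o)
```

```text
[ 0.58984319 -0.32777229  0.08      ] [ 0.59017068 -0.32081352  0.08      ]
std mm [0.48 0.88 0.08]
cm [11.23, -9.28, 7.6] rv [-0.0, 0.0, 0.003] deg 0.1
```

```bash
python3 -m creep '[[[11.1,-9.2,2,0,0,0,0],[11.1,-9.2,2,0,0,0,0],[11.1,-9.2,2,0,0,0,0],[11.1,-9.2,7.5,0,0,0,0],[11.1,-9.2,7.5,0,0,0,0],[11.1,-9.2,7.5,0,0,0,0],[11.1,-9.2,7.5,0,0,0,0]]]'
python3 - <<'E'
from h import *
o=avg(3); st(); delta([.5915,-.3295,.09],toolR(0,0,np.degrees(-.153)-90),o)
p,_=shot("side"); cv2.imwrite("pics/ai.png",cv2.resize(p[270:410,290:450],None,fx=4,fy=4))
E
```

```text
t: 60.5
eef_pos: [0.5919, -0.3304, 0.1234]
tool_rot: [0.001, -0.651, 0.759, -0.002]
contact_force: [-0.5, -0.4, -0.1]
gripper_width: 0.001
std mm [0.1  0.17 0.26]
t 60.65 p [0.5917, -0.3298, 0.1227] x [-0.152, -0.988, 0.0] z [0.003, -0.0, -1.0] F [-0.4, 0.4, 1.1] g -0.001 q [0.2, 0.604, 0.313, 1.659, -0.225, 0.911, -1.124]
cm [-0.04, 0.05, 3.3] rv [-0.003, -0.0, 0.0] deg 0.2
```

View pics/ai.png

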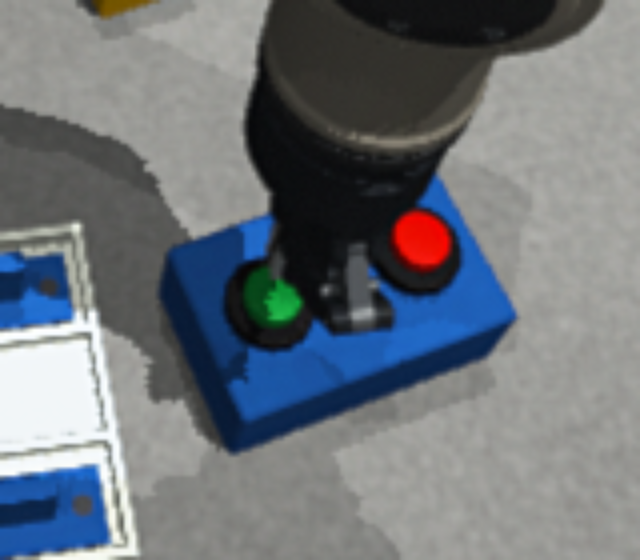

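```bash
python3 -m creep '[[[-0.02,0.05,2.5,0,0,0,0],[-0.02,0.05,3.8,0,0,0,0],[-0.02,0.05,3.8,0,0,0,0],[-0.02,0.05,3.8,0,0,0,0]]]'
python3 - <<'E'
from h import *
o=avg(2); st()
p,_=shot("side"); cv2.imwrite("pics/aj.png",cv2.resize(p[270:410,290:450],None,fx=4,fy=4))
E
```

```text
t: 61.2
eef_pos: [0.5909, -0.3295, 0.0837]
tool_rot: [0.0, -0.651, 0.759, -0.0]
contact_force: [-0.3, -0.6, 0.3]
gripper_width: -0.005
std mm [0.01 0.01 0.  ]
t 61.3 p [0.5909, -0.3296, 0.0838] x [-0.152, -0.988, -0.0] z [0.001, -0.0, -1.0] F [0.3, -0.2, 0.3] g 0.006 q [0.211, 0.65, 0.298, 1.681, -0.24, 0.845, -1.112]
```

View pics/aj.png

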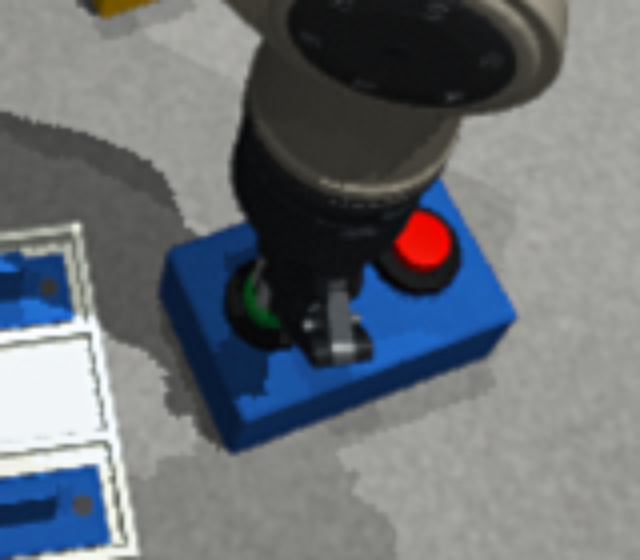

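```bash
for i in 1; do python3 -m creep '[[[0,0,0.3,0,0,0,0],[0,0,0.6,0,0,0,0],[0,0,0.6,0,0,0,0],[0,0,0.6,0,0,0,0]]]'; done; python3 -c "
from h import *
avg(2); st()"
```

```text
t: 61.85
eef_pos: [0.591, -0.3296, 0.0775]
tool_rot: [0.0, -0.651, 0.759, -0.001]
contact_force: [0.2, -0.9, 4.6]
gripper_width: -0.005
std mm [0.02 0.01 0.01]
t 61.95 p [0.591, -0.3296, 0.0775] x [-0.152, -0.988, -0.0] z [0.002, -0.0, -1.0] F [1.9, -1.4, 3.5] g 0.005 q [0.213, 0.658, 0.295, 1.684, -0.243, 0.834, -1.11]
```

```bash
python3 -m creep '[[[0,0,0.15,0,0,0,0],[0,0,0.3,0,0,0,0],[0,0,0.3,0,0,0,0],[0,0,0.3,0,0,0,0]]]'; python3 -c "
from h import *
avg(2); st()"
```

```text
t: 62.45
eef_pos: [0.591, -0.3297, 0.076]
tool_rot: [0.001, -0.651, 0.759, -0.001]
contact_force: [-2.2, 1.6, 15.9]
gripper_width: -0.001
std mm [0.   0.02 0.01]
t 62.55 p [0.591, -0.3297, 0.076] x [-0.152, -0.988, -0.0] z [0.002, 0.0, -1.0] F [-2.5, 0.8, 15.9] g -0.001 q [0.214, 0.66, 0.294, 1.684, -0.244, 0.832, -1.109]
```

```bash
python3 -m creep '[[[0,0,0,0,0,0,0],[0,0,-2,0,0,0,0],[0,0,-6,0,0,0,0],[0,0,-12,0,0,0,0],[-8,8,-16,0,0,0,0],[-16,14,-18,0,0,0,0],[-16,14,-18,0,0,0,0],[-16,14,-18,0,0,0,0]]]'
python3 - <<'E'
from h import *
o=st(); p=tops(o); cv2.imwrite("pics/ak_top.png",p); p,d=shot("side","ak_side.png")
h=hsv(p); m=((h[...,0]>45)&(h[...,0]<80)&(h[...,1]>110)&(h[...,2]>60)).astype(np.uint8)
m[:, :300]=0; ys,xs=np.nonzero(m); k=CAL["side"];Rm=cv2.Rodrigues(k["rvec"])[0]
print(len(xs),xs.mean(),ys.mean(), np.round(Rm.T@((np.linalg.inv(k["mtx"])@[xs.mean(),ys.mean(),1])*np.median(d[m>0])-k["tvec"]),4))
E
```

```text
t: 63.55
eef_pos: [0.4742, -0.1471, 0.2544]
tool_rot: [0.0, -0.652, 0.758, 0.001]
contact_force: [1.3, 0.2, -0.6]
gripper_width: -0.002
t 63.55 p [0.4742, -0.1471, 0.2544] x [-0.149, -0.989, -0.002] z [-0.001, 0.002, -1.0] F [1.3, 0.2, -0.6] g -0.002 q [-0.111, 0.156, 0.323, 1.962, -0.059, 1.034, -1.482]
bar top [328.9 180.1] 46 [ 0.606  -0.09    0.1384] rel tcp [ 0.1319  0.0571 -0.1161]
bar top [300.4 182. ] 43 [ 0.602  -0.0201  0.1388] rel tcp [ 0.1278  0.127  -0.1157]
bar top [272.2 184.4] 41 [0.5967 0.0489 0.1386] rel tcp [ 0.1225  0.1959 -0.1159]
bar top [242.9 186.3] 49 [0.5928 0.1203 0.139 ] rel tcp [ 0.1186  0.2674 -0.1155]
179 358.0670391061453 342.9608938547486 [ 0.5913 -0.3291  0.0801]
```

View pics/ak_side.png

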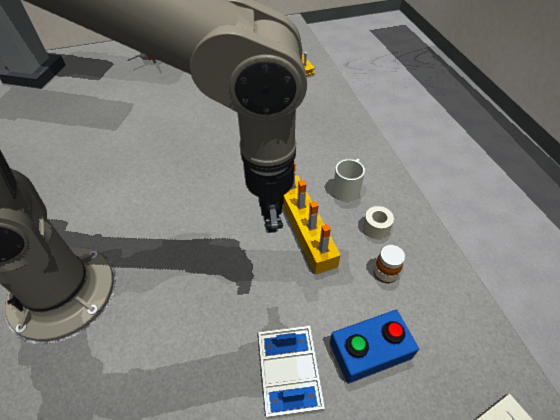

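View pics/ak_top.png

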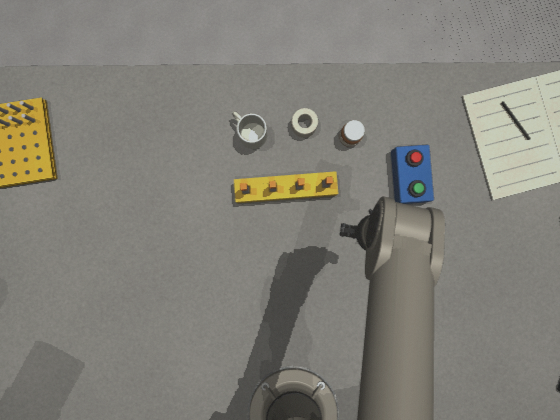

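Run:
```python
from h import *
p,_=shot("side"); cv2.imwrite("pics/al.png",cv2.resize(p[310:420,240:400],None,fx=5,fy=5,interpolation=cv2.INTER_CUBIC))
```

```text
(no output)
```

View pics/al.png

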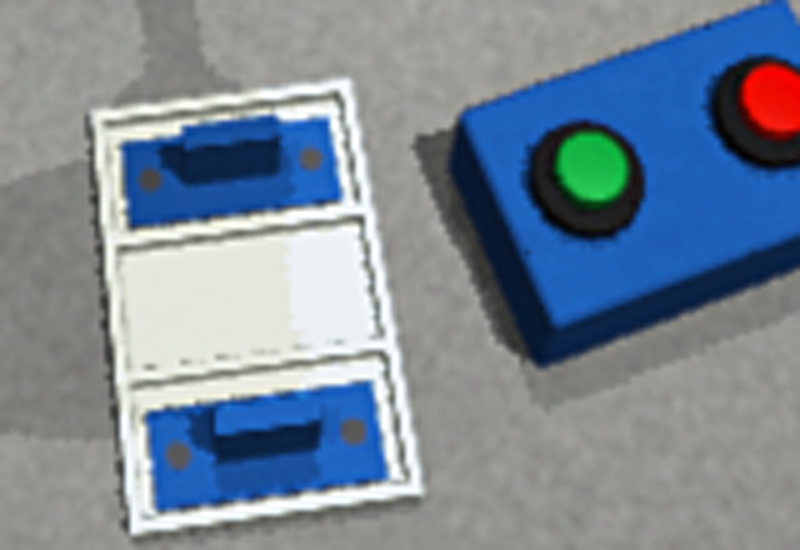

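Both brackets lie flat inside the end compartments (top-left tray px area and bottom), rib up; the green button is back up.

```bash
python3 -c "
from station import bot
print(bot.hand_in())"
```

```text
the job is handed in; nothing more can be done
None
```

I loaded the whole batch, pressed and released the green start button, and handed the job in after about 64 s of robot time. The hand-in gives no verdict.

- **Bars:** All four stand in their own pockets, orange nose up. The top camera's depth puts their tops at 0.138–0.139 m; a bar standing on the pocket floor should read 0.140 m. One bar was knocked about 6 cm aside during the run. I found it again in the image and picked it from its new place.
- **Brackets:** Only two were on the bench. Both lie flat, rib up, in the two end compartments of the tray; the middle one is empty.
- **Start button:** I pressed it after everything was loaded, until it hit a hard stop with about 16 N on the tool. The contact forces suggest about 5.5–6 mm of travel, but I had no direct reading of it. The depth reading of the button top (0.080 m) alone would suggest only 4–5 mm. The button is back up, at the same height and image position as before the press.
- **Left alone:** I did not touch the red stop button, the mug, the label roll or the jar, and in the last pictures they look where they were.

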